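Zero the dial comparator with its master, hang up the gauges and load the bar

ROBOT

A 7-joint arm with a two-finger parallel gripper is mounted at the origin on the work surface. World frame = base frame: x ahead of the robot, y to its left, z up, the work surface at z = 0. Lengths are in m, angles in rad, forces in N, time in s.
With the tool pointing down it reaches from about 0.4 to 0.85 m from the base axis. Payload 10.4 kg.
Tool frame: the origin (TCP) lies at the very end of the fingers, on their centre line; the grasp point (between the pads) lies 19 mm behind it; z points along the fingers, y is the direction in which the jaws open and shut (so a half turn about z gives the same grasp; the last joint's range is limited). The gripper opens to 87 mm and grips with 3 to 60 N. Pads are 19 mm wide; open, the fingers measure 117 mm over their backs; the gripper's body (75 mm by 190 mm) begins 51 mm behind the grasp point.
Start: joints at [-1.263, 0.332, -0.065, 1.46, 0.022, 1.35, -0.088], TCP at [0.203, 0.591, 0.223] pointing down, gripper open.
Joint ranges: [-2.6, 2.6], [-0.5, 2.12], [-1.47, 1.34], [0.16, 2.42], [-1.27, 4.41], [0.06, 2.06], [-2.6, 2.6]. Speed limits (rad/s): [2.22, 2.22, 2.79, 2.79, 3.14, 3.14, 3.14].

INTERFACE

Orientations are given as a unit quaternion [x, y, z, w].
In Python, from bench import r gives the robot as it stands.
- The arm moves only by the tool move_arm, never from a script. Its argument "deltas" is a list of rows, each a list of 5 numbers: the gripper's target within -1 to 1 (fully open at 1, half-way at 0, shut at -1), then the shift along the tool's x, y, z as a fraction of full scale, then the turn about the tool's z as a fraction of full scale. A call has 1 to 12 rows; each row shifts and turns the commanded pose from where the row before left it, along the tool's axes as they then stand; what a row does not reach is not made up. Full scale, the value 1, is 2.5 cm for a shift and 90 degrees for a turn. A row lasts 1/12 s, in which the tool goes at most 41.7 mm and 7.16 degrees, less where a joint would pass 70% of its speed; a pose out of reach is approached as far as the arm can. A call with a number of a shift or a turn outside -1 to 1 is refused whole. A call with a gripper value outside its range is refused whole. The fingers move at their own pace and stop on an object; "squeeze" is the grip in N (left out, the last holds). Time passes only in rows, so rows that do not move let the fingers close. It gives the time, the measured TCP pose, the force and the opening at its end, in the units of the state.
- r.read_state(): the state, without advancing time (a new reading comes with each control period).
- r.camera(name): name is "side" or "top"; returns the picture (400x640x3 uint8, red, green, blue); there is no depth.
- r.camera_info(name): a dict with "K" (3x3 intrinsics, pixels), "k1" (the pictures are not rectified: a ray, as slopes to the right and down, at radius r is drawn at 1 + k1 r^2 times it, then the intrinsics apply), "R" (3x3) and "t" (3): a world point X has camera coordinates R X + t. Camera axes: x right, y down, z forward; pixel columns grow to the right and rows downward; lengths in m; the calibration is good to about 2 mm. A picture is of the moment at which its call begins. camera_info takes no time and is no camera call.
- r.close_job(): hands the job in, once; it reports no verdict.
Trained networks look in the newest picture that a camera, given by its name, has taken for a name from the list of things; names that differ only in an ending like _2 or _b are one class to them, and where a whole thing is asked for, a point or a joint stands for the part that bears it (a point fixed in the world has none). Each returns a list of dicts, best first, with "confidence" (0 to 1); they miss things now and then, are a little off and sometimes report something else, mostly with a low value. They report only what shows in the picture. A call takes as long as a camera call. They do not tell look-alikes from the thing itself.
- r.boxes_of(camera, label): "position" ([x, y, z] in m, in the coordinates of the camera as it stood for that picture, good to about 4 mm: the middle of the surface that is visible of it).
- r.tip_of(camera, label): "position" ([x, y, z] in m, in the coordinates of the camera as it stood for that picture, good to about 4 mm: a listed point, or the origin of a listed thing).
The state is a dict: "time": time; "joint_positions": joint angles; "joint_vel": joint speeds; "joint_torque": joint torques, N m; "ee_pos": TCP position; "eef_rot": TCP orientation; "ft_force": force on the tool from outside, world axes, zero at the start; "torque": the same for the moment, N m; "width": finger opening in m.
Only numpy, scipy, OpenCV 4.12 (cv2) and the standard library are available. Lean on these libraries where they do the work, as an engineer would, in place of code of your own. Each camera call takes 0.05 s, during which the arm holds its last target.

TASK

Set up the check station: lay the long steel setting master flat in the comparator's nest and push it fully home against the two back stops and the end stop, and with it there turn the dial's bezel until the zero mark lies under the hand. Then hang the master and every loose steel gauge tag by its eye on the sloping rack, one to a peg and right down on the board, and leave the brass bar in the nest pushed home against all three stops. Keep the dial on zero and leave the other things on the bench where they are.

Things in the scene. Friction and masses are not known exactly. Their poses are not given: they have to be found in the camera images.
- comparator: Fixed comparator: aluminium plate 210 x 190 x 12 mm. Origin on the bench under the middle of the nest; x points to the two back stops and the dial, y to the end stop. Plate spans x -83 to +127, y -95 to +95 mm. Stops are steel blocks 10 mm high above the plate; between the back stops a finger has room from y = -37 to +26 mm (the thin gauge stem lies at y = +30 mm)
- nest_home (a point): On the plate's top, 12 mm above the bench: where the middle of the underside of a 120 x 30 mm bar is when home, its length along comparator y (either way round). Axes as comparator. Back stop faces at x = +15 mm (y -55 to -37 and +43 to +61, 12 mm thick), end stop face at y = +60 mm (x -35 to +9); the nest is open at its -x side and -y end
- dial_center (a point): On the vertical axis of the dial gauge, 41 mm above the bench, at mid-height of the bezel: a knurled steel rim, 58 mm diameter, from 32 to 50 mm above the bench, with a free gap under it. Grip it across its diameter from above at this height, at any yaw
- bezel (a joint): Angle of the bezel with its white scale, rad, -3 to +3, growing counter-clockwise seen from above. At 0 the zero mark (solid black wedge at the rim of the scale) lies under the tip of the fixed black hand, which points from the dial's middle to the nest (comparator -x). It stays where it is left (friction about 0.06 N m)
- rack: Fixed grey peg rack, 330 mm wide along y: a board sloping up at 35 degrees towards +x, 165 mm along the slope, facing the robot. Origin on the bench under its middle; low edge at x = -55 mm, 8 mm above the bench. Four pegs stand square to the board, pointing to (-0.574, 0, +0.819) in the rack's axes. A plate put on a peg slides down it and hangs flat on the board
- peg0 (a point): Point on the axis of peg 0, 4 mm off the board's face and 135 mm up the slope; steel, 8 mm diameter, its tip 36 mm farther out; pegs are 75 mm apart, peg 0 at the rack's -y end. Axes as rack
- peg1 (a point): Point on the axis of peg 1, 4 mm off the board's face and 135 mm up the slope; steel, 8 mm diameter, its tip 36 mm farther out; pegs are 75 mm apart, peg 0 at the rack's -y end. Axes as rack
- peg2 (a point): Point on the axis of peg 2, 4 mm off the board's face and 135 mm up the slope; steel, 8 mm diameter, its tip 36 mm farther out; pegs are 75 mm apart, peg 0 at the rack's -y end. Axes as rack
- peg3 (a point): Point on the axis of peg 3, 4 mm off the board's face and 135 mm up the slope; steel, 8 mm diameter, its tip 36 mm farther out; pegs are 75 mm apart, peg 0 at the rack's -y end. Axes as rack
- master: Loose setting master: plain steel bar, rectangular, 120 x 30 x 8 mm, about 200 g, the only long steel plate of even width, with one eye of 19 mm diameter near its +x end (46 mm from its centre). Origin: centre of the underside; x along its length, z square to the plate
- master_eye (a point): Centre of the master's eye, mid-thickness
- tag0: Loose steel gauge tag, one of up to three (some may be absent), 95 x 8 mm thick, about 110 g, lying flat: square head 32 x 32 mm with a round eye of 19 mm, narrow shank 18 mm wide. Origin: middle of its length, on the underside; x along its length, z square to it. Head from x = +15.5 to +47.5 mm (eye at +31.5 mm), shank from -47.5 to +15.5 mm
- tag0_eye (a point): Centre of this tag's eye, mid-thickness
- tag1: Loose steel gauge tag, one of up to three (some may be absent), 95 x 8 mm thick, about 110 g, lying flat: square head 32 x 32 mm with a round eye of 19 mm, narrow shank 18 mm wide. Origin: middle of its length, on the underside; x along its length, z square to it. Head from x = +15.5 to +47.5 mm (eye at +31.5 mm), shank from -47.5 to +15.5 mm
- tag1_eye (a point): Centre of this tag's eye, mid-thickness
- tag2: Loose steel gauge tag, one of up to three (some may be absent), 95 x 8 mm thick, about 110 g, lying flat: square head 32 x 32 mm with a round eye of 19 mm, narrow shank 18 mm wide. Origin: middle of its length, on the underside; x along its length, z square to it. Head from x = +15.5 to +47.5 mm (eye at +31.5 mm), shank from -47.5 to +15.5 mm
- tag2_eye (a point): Centre of this tag's eye, mid-thickness
- bar: Loose brass terminal bar (the work piece), 120 x 30 x 10 mm, about 260 g, no eye, four small screws on its top. Origin: centre of the underside; x along its length
- driver: Bystander: black electric screwdriver lying on the bench, about 185 mm long along x, 30 mm thick; origin on its underside
- spool: Bystander: grey solder spool standing, 54 mm diameter, 40 mm high; origin under its centre
- flux: Bystander: small white bottle standing, 34 mm diameter, 85 mm high; origin under its centre
- ferrite: Bystander: dark ferrite core standing, 26 mm diameter, 16 mm high; origin under its centre
Not all that is in view belongs to the job. What is shaped like the master but purple is not meant. Leave any blue look-alike of the tag2 alone.

How it is judged:
On the way, in this order (a step that is already met when the one before it is completed fails the run):
1. the master lies home against all three stops of the nest (x of master in the frame of nest_home between -0.002 and 0.002 m and y of master in the frame of nest_home between -0.002 and 0.002 m and z of master in the frame of nest_home between -0.003 and 0.003 m and angle between the x axis of master and the y axis of nest_home, either way round below 0.035 rad), for 0.3 s.
2. with the master still home, the bezel's zero mark is under the hand (all of step 1 and value of joint bezel between -0.09 and 0.09 rad), for 0.3 s.
At the end, for the whole second after the job is handed in: The brass bar lies flat in the nest within 2 mm of home on both edges and within 2 degrees of square; the bezel is within 0.09 rad (5 degrees) of zero; the master and every tag present hang each on a peg of its own, down on the board (eye centre within 9 mm of a peg point); all are at rest (x of bar in the frame of nest_home between -0.002 and 0.002 m and y of bar in the frame of nest_home between -0.002 and 0.002 m and z of bar in the frame of nest_home between -0.003 and 0.003 m and angle between the x axis of bar and the y axis of nest_home, either way round below 0.035 rad and value of joint bezel between -0.09 and 0.09 rad and (distance between master_eye and peg0 below 0.009 m or distance between master_eye and peg1 below 0.009 m or distance between master_eye and peg2 below 0.009 m or distance between master_eye and peg3 below 0.009 m) and (distance between tag0_eye and peg0 below 0.009 m or distance between tag0_eye and peg1 below 0.009 m or distance between tag0_eye and peg2 below 0.009 m or distance between tag0_eye and peg3 below 0.009 m) and (distance between tag1_eye and peg0 below 0.009 m or distance between tag1_eye and peg1 below 0.009 m or distance between tag1_eye and peg2 below 0.009 m or distance between tag1_eye and peg3 below 0.009 m) and (distance between tag2_eye and peg0 below 0.009 m or distance between tag2_eye and peg1 below 0.009 m or distance between tag2_eye and peg2 below 0.009 m or distance between tag2_eye and peg3 below 0.009 m) and linear speed of each of master, tag0, tag1, tag2, bar below 0.02 m/s); the robot touches nothing.
It fails at once if a bystander is moved more than 30 mm (distance of any of driver, spool, flux, ferrite from where it was at the start of the episode above 0.03 m).
Of tag0, tag1, tag2 only 1 to 3 are there at a start; the rules pass over those that are not, and their reading is None.
At some moment in a run one of bar, tag0, tag1, tag2 may be knocked a few centimetres aside while the robot is not near it.
Once in a run the grip may slacken for a moment while it holds something.
It also fails if it takes over 210 s, if anything falls off the work surface, if the arm or the gripper's body presses on something with over 40 N, if the wrist force passes 120 N, or if a joint passes its speed limit or range.

## Working session

There is one attempt and no reset: what is moved stays moved. The work goes in short steps, Python scripts to look and compute and a tool call to move; the robot and the scene stay as the last step left them, time stands still between calls to the robot, and variables do not carry over. Pictures are saved under pics/ and viewed, and the job is handed in when it is done.

Besides the shell and the picture viewer there is one more tool, called as name(argument=value, ...), one argument or row to a line, values as JSON. move_arm: Moves the arm, as the interface text tells. Shift numbers are shares of 2.5 cm and turn numbers shares of 90 degrees, none past 1 either way. Its arguments: {"type":"object","properties":{"deltas":{"type":"array","items":{"type":"array","items":{"type":"number"}}},"squeeze":{"type":"number"}},"required":["deltas"]}

```bash
ls; mkdir -p pics; python3 - <<'E'
from bench import r
import cv2
s=r.read_state()
for k,v in s.items(): print(k,v)
for c in ("side","top"):
    im=r.camera(c); cv2.imwrite(f"pics/{c}0.png",im[:,:,::-1])
    i=r.camera_info(c); print(c,i)
E
```

```text
pics
time 0.0
joint_positions [-1.26260353  0.33286692 -0.0647009   1.46092089  0.02161786  1.34990343
 -0.08849045]
joint_vel [-1.06939987e-04  1.12040277e-03  3.04870779e-04 -1.32238627e-03
 -9.94225430e-05 -1.00788716e-03  7.03511278e-04]
joint_torque [ 1.28578646e-03 -6.23257899e+01  2.48849066e-02 -3.89901531e+01
 -6.15486014e-02  3.94352584e-02  1.13953201e-04]
ee_pos [0.20288286 0.59075309 0.22176679]
eef_rot [ 1.64626087e-01  9.86355798e-01 -6.97217395e-04 -7.48971517e-05]
ft_force [0.76581666 0.2510293  0.06478935]
torque [ 0.00613878 -0.00852713  0.0374859 ]
width 0.08690305505105529
side {'K': array([[404.05200514,   0.        , 315.48202877],
       [  0.        , 404.05200514, 202.13405497],
       [  0.        ,   0.        ,   1.        ]]), 'k1': -0.0843439618057788, 'R': array([[ 0.92479269, -0.38034691,  0.00973218],
       [-0.26540119, -0.66321449, -0.69979193],
       [ 0.27261822,  0.64457953, -0.71428043]]), 't': array([-0.4963856 ,  0.15607084,  1.31566189])}
top {'K': array([[464.63431721,   0.        , 325.65839264],
       [  0.        , 464.63431721, 198.34120055],
       [  0.        ,   0.        ,   1.        ]]), 'k1': 0.006703383125115356, 'R': array([[ 0.10809291, -0.99413914, -0.00181703],
       [-0.966621  , -0.10467344, -0.23385319],
       [ 0.23229241,  0.02703425, -0.97227022]]), 't': array([-0.11689212,  0.50318881,  1.30019995])}
```

View pics/side0.png

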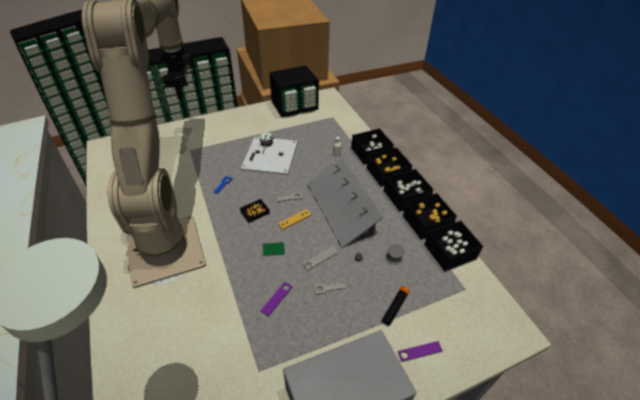

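View pics/top0.png

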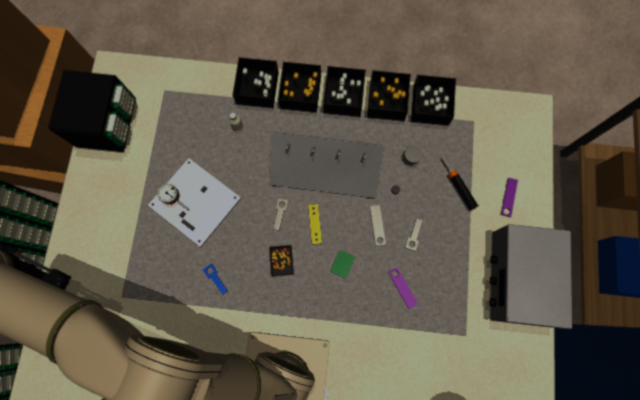

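```bash
cat > h.py <<'E'
import numpy as np, cv2
from scipy.spatial.transform import Rotation as Rot
from bench import r
CI={c:r.camera_info(c) for c in ("side","top")}
def ray(c,u,v):
    i=CI[c];K=i["K"]
    d=np.array([(u-K[0,2])/K[0,0],(v-K[1,2])/K[1,1]])
    x=d.copy()
    for _ in range(20): x=d/(1+i["k1"]*(x@x))
    w=i["R"].T@np.array([x[0],x[1],1.]); return -i["R"].T@i["t"],w
def p2w(c,u,v,z):
    o,w=ray(c,u,v); return o+w*(z-o[2])/w[2]
def w2p(c,X):
    i=CI[c];X=np.atleast_2d(X);q=X@i["R"].T+i["t"];x=q[:,:2]/q[:,2:]
    x=x*(1+i["k1"]*(x**2).sum(1,keepdims=True));return x*np.diag(i["K"])[:2]+i["K"][:2,2]
def cam(c): return r.camera(c)[:,:,::-1].copy()
def crop(im,u0,v0,u1,v1,f,name): cv2.imwrite(f"pics/{name}.png",cv2.resize(im[v0:v1,u0:u1],None,fx=f,fy=f,interpolation=cv2.INTER_CUBIC))
def net(fn,c,label):
    i=CI[c];out=[]
    for d in getattr(r,fn)(c,label): out.append((round(d["confidence"],2),(i["R"].T@(np.array(d["position"])-i["t"])).round(4)))
    return out
E
python3 - <<'E'
from h import *
im=cam("top")
crop(im,140,150,250,255,6,"c_comp")
crop(im,255,120,435,260,4,"c_mid")
for l in ["nest_home","dial_center","peg0","peg3","rack","comparator","master","master_eye","tag0","tag0_eye","bar"]:
    print(l,net("tip_of","top",l))
E
```

```text
nest_home []
dial_center [(0.63, array([0.4871, 0.411 , 0.0425]))]
peg0 [(0.97, array([ 0.654 , -0.0823,  0.0913])), (0.9, array([ 0.6562, -0.1578,  0.0889])), (0.66, array([0.6554, 0.0621, 0.088 ])), (0.61, array([ 0.6534, -0.0105,  0.0892]))]
peg3 [(0.97, array([ 0.654 , -0.0823,  0.0913])), (0.9, array([ 0.6562, -0.1578,  0.0889])), (0.66, array([0.6554, 0.0621, 0.088 ])), (0.61, array([ 0.6534, -0.0105,  0.0892]))]
rack [(0.61, array([ 0.4412, -0.038 ,  0.0031]))]
comparator [(0.78, array([ 0.4662,  0.3159, -0.0026]))]
master [(0.9, array([ 2.812e-01, -3.102e-01, -1.000e-04])), (0.89, array([ 4.601e-01, -2.259e-01,  2.000e-04])), (0.75, array([ 0.5878, -0.6105, -0.0009])), (0.71, array([ 0.6583, -0.0135,  0.089 ]))]
master_eye [(0.93, array([ 0.543 , -0.6092,  0.0062])), (0.8, array([ 0.4186, -0.233 ,  0.0032])), (0.65, array([ 0.3248, -0.2865,  0.0024]))]
tag0 [(0.61, array([ 0.4438, -0.3357, -0.0032])), (0.61, array([0.4939, 0.07  , 0.0095])), (0.52, array([ 4.655e-01,  7.590e-02, -3.000e-04])), (0.51, array([0.2506, 0.2359, 0.0035]))]
tag0_eye []
bar [(0.92, array([ 0.443 , -0.0353,  0.0007]))]
```

View pics/c_comp.png

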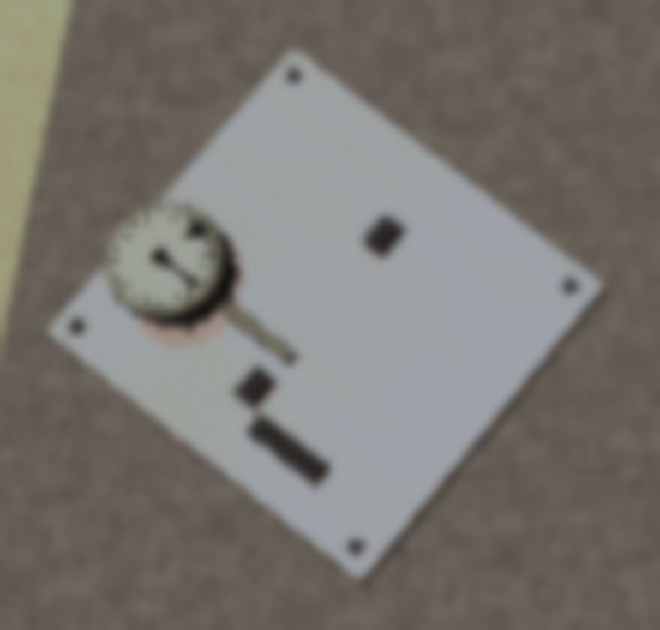

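View pics/c_mid.png

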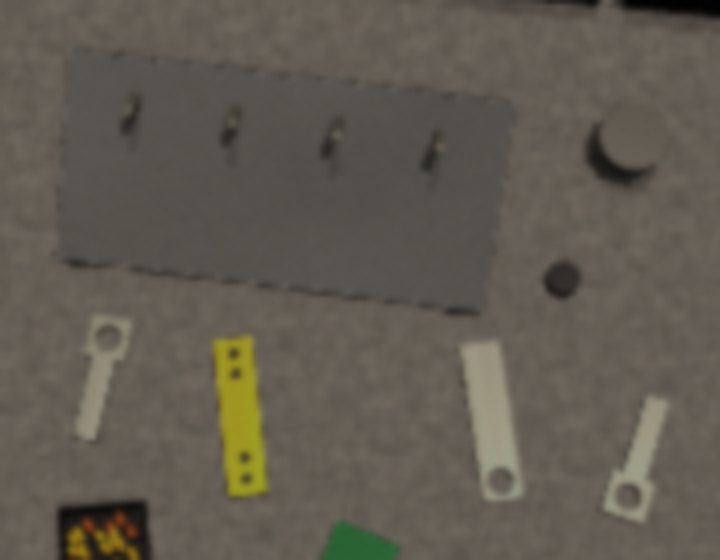

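```bash
cat >> h.py <<'E'
def blob(im,u0,v0,u1,v1,kind,f=8):
    """contour (full image px) of largest blob of a kind in a window"""
    c=cv2.resize(im[v0:v1,u0:u1],None,fx=f,fy=f,interpolation=cv2.INTER_CUBIC)
    hsv=cv2.cvtColor(c,cv2.COLOR_BGR2HSV)
    if kind=="steel":
        g=cv2.cvtColor(c,cv2.COLOR_BGR2GRAY); _,m=cv2.threshold(g,0,255,cv2.THRESH_OTSU)
    elif kind=="brass": 
        _,m=cv2.threshold(hsv[:,:,1],0,255,cv2.THRESH_OTSU)
    cs,_=cv2.findContours(m,cv2.RETR_EXTERNAL,cv2.CHAIN_APPROX_NONE)
    k=max(cs,key=cv2.contourArea)[:,0,:].astype(float)
    return (k+0.5)/f-0.5+[u0,v0]
def wcont(cam_,k,z): return np.array([p2w(cam_,u,v,z)[:2] for u,v in k])
def rect(cam_,k,z):
    w=wcont(cam_,k,z); (c,s,a)=cv2.minAreaRect((w*1000).astype(np.float32))
    if s[0]<s[1]: s=(s[1],s[0]);a+=90
    return np.array(c)/1000,np.round(s,1),a%180,w
def fitmodel(w,poly,p0):
    """fit closed polygon (local, m) to contour points w: x,y,yaw"""
    from scipy.optimize import least_squares
    P=np.array(poly)
    def res(p):
        c,s=np.cos(p[2]),np.sin(p[2]); q=(w-p[:2])@np.array([[c,-s],[s,c]])*(1)
        A=P;B=np.roll(P,-1,0);d=B-A
        t=np.clip(((q[:,None]-A)*d).sum(2)/(d*d).sum(1),0,1)
        return np.linalg.norm(q[:,None]-A-t[...,None]*d,axis=2).min(1)*1000
    s=least_squares(res,p0,loss="soft_l1",x_scale=[.001,.001,.01]);return s.x,np.sqrt((res(s.x)**2).mean())
BAR=[(-.06,-.015),(.06,-.015),(.06,.015),(-.06,.015)]
TAG=[(-.0475,-.009),(.0155,-.009),(.0155,-.016),(.0475,-.016),(.0475,.016),(.0155,.016),(.0155,.009),(-.0475,.009)]
COMP=[(-.083,-.095),(.127,-.095),(.127,.095),(-.083,.095)]
E
python3 - <<'E'
from h import *
im=cam("top")
k=blob(im,365,198,392,252,"steel"); c,s,a,w=rect("top",k,.008); print("master",c,s,a,fitmodel(w,BAR,[*c,np.radians(a)]))
k=blob(im,302,198,328,252,"brass"); c,s,a,w=rect("top",k,.010); print("bar",c,s,a,fitmodel(w,BAR,[*c,np.radians(a)]))
for n,b,f in(("A",(268,192,294,238),0),("B",(400,214,428,255),180)):
    k=blob(im,*b,"steel"); c,s,a,w=rect("top",k,.008)
    for y in (a,a+180): x,e=fitmodel(w,TAG,[*c,np.radians(y)]); print(n,c,s,a,x[:2],np.degrees(x[2]),e)
k=blob(im,140,150,250,255,"steel");c,s,a,w=rect("top",k,.012);print("comp",c,s,a)
x,e=fitmodel(w,COMP,[.466,.316,np.radians(53)]);print(x[:2],np.degrees(x[2]),e)
for l in("tag0","tag0_eye","master","comparator","peg0"): print(l,net("boxes_of","top",l))
im=cam("side")
for l in ["nest_home","dial_center","peg0","rack","comparator","master","master_eye","tag0","tag0_eye","bar","flux","spool","ferrite","driver"]:
    print(l,net("tip_of","side",l))
E
```

```text
master [ 0.46170532 -0.22409482] [121.5  30.6] 13.537798881530762 (array([ 0.46165687, -0.22411658,  0.23531029]), np.float64(0.5603187315394))
bar [ 0.44375101 -0.03584378] [122.6  32.1] 12.238300323486328 (array([ 0.44381217, -0.03578559,  0.21404426]), np.float64(0.6269500487811197))
A [0.46268564 0.07388151] [96.7 31.9] 173.39832305908203 [0.46253972 0.07334115] 174.20622355937493 4.68078479589694
A [0.46268564 0.07388151] [96.7 31.9] 173.39832305908203 [0.46262398 0.07342791] 354.3330354552893 0.981888491630677
B [ 0.44595499 -0.33643719] [94.4 33.2] 167.47003936767578 [ 0.4461496  -0.33661664] 167.15306809095225 0.727224571422819
B [ 0.44595499 -0.33643719] [94.4 33.2] 167.47003936767578 [ 0.4459342  -0.33657225] 345.76130479700834 5.021074583895277
comp [0.4750076  0.33775525] [213.7 189.7] 59.05701446533203
[0.46265383 0.31707281] 59.01030052977008 1.2236780351331429
tag0 [(0.79, array([ 0.438 , -0.3368,  0.0059])), (0.62, array([0.4662, 0.0781, 0.006 ])), (0.5, array([0.2568, 0.2379, 0.0096]))]
tag0_eye [(0.35, array([ 0.4358, -0.333 ,  0.0103]))]
master [(0.8, array([ 0.461
[... 745 characters left out ...]
,  0.0026])), (0.49, array([ 0.6871, -0.3081, -0.001 ]))]
master_eye [(0.97, array([ 3.204e-01, -2.853e-01,  3.000e-04])), (0.74, array([ 0.4159, -0.236 ,  0.0025])), (0.71, array([ 0.5441, -0.6062,  0.001 ]))]
tag0 [(0.67, array([ 0.4621,  0.0754, -0.0005])), (0.53, array([ 0.4401, -0.3374,  0.0045])), (0.44, array([0.2491, 0.2368, 0.0007]))]
tag0_eye []
bar [(0.67, array([ 0.4418, -0.0342,  0.0014]))]
flux [(0.55, array([7.342e-01, 2.425e-01, 3.000e-04]))]
spool [(0.6, array([ 0.686 , -0.3101, -0.0025]))]
ferrite [(0.62, array([ 0.5769, -0.2652, -0.001 ]))]
driver [(0.9, array([ 0.6069, -0.462 , -0.001 ])), (0.71, array([0.4613, 0.3184, 0.0014])), (0.6, array([ 0.6554, -0.0109,  0.0884]))]
```

```bash
cat >> h.py <<'E'
import json,sys
def pose():
    s=r.read_state(); p=s["ee_pos"]; X=Rot.from_quat(s["eef_rot"]).as_matrix()[:,0]
    return np.array(p),np.degrees(np.arctan2(X[1],X[0])),s
def plan(x,y,z,psi,g,step=.8,n=None,frm=None):
    p,a,s=pose()
    if frm is not None: p=np.array(frm[:3]);a=frm[3]
    d=np.array([x,y,z])-p; da=psi-a
    if n is None: n=max(int(np.ceil(np.abs(d).max()/.025/step)),int(np.ceil(abs(da)/6.7)),int(np.ceil(np.linalg.norm(d)/.025/step)),1)
    rows=[];th=a;pp=p.copy()
    t=round(-da/n/90,4)
    for i in range(n):
        c,sn=np.cos(np.radians(th)),np.sin(np.radians(th))
        R=np.array([[c,sn,0],[sn,-c,0],[0,0,-1]])
        want=p+d*(i+1)/n
        l=np.round(R.T@(want-pp)/.025,2); pp=pp+R@l*.025
        rows.append([g,*[float(v) for v in l],t]); th-=t*90
    print("from",p.round(4),round(a,1),"w",round(s["width"],4),"F",s["ft_force"].round(1),"t",round(s["time"],1),"end",pp.round(4),round(th,1))
    for i in range(0,n,12): print(json.dumps(rows[i:i+12]))
    return [*pp,th]
E
python3 - <<'E'
from h import *
e=plan(.5,.2,.2,176,.4); plan(.457,-.2253,.09,193.5,.4,frm=e)
E
```

```text
from [0.2029 0.5912 0.2226] 161.0 w 0.087 F [-0.2  0.7  0.7] t 1.8 end [0.5001 0.2001 0.2001] 175.9
[[0.4, -0.65, -0.44, 0.04, -0.0066], [0.4, -0.65, -0.44, 0.03, -0.0066], [0.4, -0.64, -0.45, 0.04, -0.0066], [0.4, -0.64, -0.46, 0.03, -0.0066], [0.4, -0.64, -0.47, 0.04, -0.0066], [0.4, -0.63, -0.47, 0.04, -0.0066], [0.4, -0.62, -0.47, 0.03, -0.0066], [0.4, -0.62, -0.49, 0.04, -0.0066], [0.4, -0.61, -0.49, 0.04, -0.0066], [0.4, -0.61, -0.49, 0.03, -0.0066], [0.4, -0.61, -0.51, 0.04, -0.0066], [0.4, -0.6, -0.51, 0.03, -0.0066]]
[[0.4, -0.59, -0.51, 0.04, -0.0066], [0.4, -0.59, -0.52, 0.04, -0.0066], [0.4, -0.58, -0.53, 0.03, -0.0066], [0.4, -0.58, -0.53, 0.04, -0.0066], [0.4, -0.57, -0.54, 0.03, -0.0066], [0.4, -0.57, -0.55, 0.04, -0.0066], [0.4, -0.56, -0.55, 0.04, -0.0066], [0.4, -0.55, -0.56, 0.03, -0.0066], [0.4, -0.55, -0.56, 0.04, -0.0066], [0.4, -0.54, -0.57, 0.03, -0.0066], [0.4, -0.54, -0.57, 0.04, -0.0066], [0.4, -0.53, -0.58, 0.04, -0.0066]]
[[0.4, -0.53, -0.58, 0.03, -0.0066]]
from [0.5001 0.2001 0.2001] 175.9 w 0.087 F [-0.2  0.7  0.7] t 1.8 end [ 0.4569 -0.2253  0.0901] 193.5
[[0.4, 0.02, -0.74, 0.19, -0.0085], [0.4, 0.03, -0.75, 0.19, -0.0085], [0.4, 0.05, -0.74, 0.19, -0.0085], [0.4, 0.05, -0.74, 0.2, -0.0085], [0.4, 0.06, -0.74, 0.19, -0.0085], [0.4, 0.07, -0.74, 0.19, -0.0085], [0.4, 0.08, -0.74, 0.19, -0.0085], [0.4, 0.09, -0.74, 0.19, -0.0085], [0.4, 0.1, -0.74, 0.19, -0.0085], [0.4, 0.11, -0.73, 0.19, -0.0085], [0.4, 0.12, -0.73, 0.2, -0.0085], [0.4, 0.14, -0.74, 0.19, -0.0085]]
[[0.4, 0.14, -0.73, 0.19, -0.0085], [0.4, 0.15, -0.73, 0.19, -0.0085], [0.4, 0.16, -0.72, 0.19, -0.0085], [0.4, 0.16, -0.73, 0.19, -0.0085], [0.4, 0.18, -0.72, 0.19, -0.0085], [0.4, 0.19, -0.72, 0.2, -0.0085], [0.4, 0.2, -0.71, 0.19, -0.0085], [0.4, 0.21, -0.72, 0.19, -0.0085], [0.4, 0.22, -0.71, 0.19, -0.0085], [0.4, 0.22, -0.71, 0.19, -0.0085], [0.4, 0.24, -0.7, 0.19, -0.0085]]
```

move_arm(
  deltas=[
    [0.4, -0.65, -0.44, 0.04, -0.0066],
    [0.4, -0.65, -0.44, 0.03, -0.0066],
    [0.4, -0.64, -0.45, 0.04, -0.0066],
    [0.4, -0.64, -0.46, 0.03, -0.0066],
    [0.4, -0.64, -0.47, 0.04, -0.0066],
    [0.4, -0.63, -0.47, 0.04, -0.0066],
    [0.4, -0.62, -0.47, 0.03, -0.0066],
    [0.4, -0.62, -0.49, 0.04, -0.0066],
    [0.4, -0.61, -0.49, 0.04, -0.0066],
    [0.4, -0.61, -0.49, 0.03, -0.0066],
    [0.4, -0.61, -0.51, 0.04, -0.0066],
    [0.4, -0.6, -0.51, 0.03, -0.0066],
  ],
  squeeze=40,
)

```text
time: 2.75
ee_pos: [0.3462, 0.4024, 0.2119]
eef_rot: [0.103, 0.995, 0.0, 0.0]
ft_force: [0.3, -0.4, -0.3]
width: 0.0607
```

move_arm(
  deltas=[
    [0.4, -0.59, -0.51, 0.04, -0.0066],
    [0.4, -0.59, -0.52, 0.04, -0.0066],
    [0.4, -0.58, -0.53, 0.03, -0.0066],
    [0.4, -0.58, -0.53, 0.04, -0.0066],
    [0.4, -0.57, -0.54, 0.03, -0.0066],
    [0.4, -0.57, -0.55, 0.04, -0.0066],
    [0.4, -0.56, -0.55, 0.04, -0.0066],
    [0.4, -0.55, -0.56, 0.03, -0.0066],
    [0.4, -0.55, -0.56, 0.04, -0.0066],
    [0.4, -0.54, -0.57, 0.03, -0.0066],
    [0.4, -0.54, -0.57, 0.04, -0.0066],
    [0.4, -0.53, -0.58, 0.04, -0.0066],
  ],
)

```text
time: 3.75
ee_pos: [0.4887, 0.2148, 0.2009]
eef_rot: [0.041, 0.999, 0.0, 0.0]
ft_force: [0.3, 0.9, -0.5]
width: 0.0607
```

```bash
cat >> h.py <<'E'
def plan(x,y,z,psi,g,step=.8,frm=None,order="st",turn=.075):
    """constant rows: s=shift in present axes, t=turn"""
    p,a,s=pose()
    if frm is not None: p=np.array(frm[:3]);a=frm[3]
    d=np.array([x,y,z])-p; da=(psi-a+180)%360-180 if frm is None and abs(psi-a)>360 else psi-a
    print("from",p.round(4),round(a,1),"w",round(s["width"],4),"F",s["ft_force"].round(1),"t",round(s["time"],1),"world d",d.round(4))
    nt=int(np.ceil(abs(da)/90/turn)) if abs(da)>.3 else 0
    def T(): 
        if nt: print(f"  {nt} x turn {-da/nt/90:.4f}")
    if order=="ts": T(); a=psi
    c,sn=np.cos(np.radians(a)),np.sin(np.radians(a))
    l=np.array([[c,sn,0],[sn,-c,0],[0,0,-1]]).T@d/.025
    n=max(int(np.ceil(np.linalg.norm(l)/step)),1)
    print(f"  {n} x shift {np.round(l/n,3)}   total {l.round(2)}")
    if order=="st": T()
    return [x,y,z,psi]
E
python3 - <<'E'
from h import *
plan(.4666,-.2229,.09,193.5,.4,order="st")
E
```

```text
from [0.4887 0.2148 0.2009] 175.3 w 0.0607 F [ 0.3  0.9 -0.5] t 3.8 world d [-0.0221 -0.4377 -0.1109]
  23 x shift [-0.024 -0.762  0.193]   total [ -0.54 -17.52   4.44]
  3 x turn -0.0673
```

move_arm(
  deltas=[
    [0.4, -0.02, -0.76, 0.19, 0],
    [0.4, -0.02, -0.76, 0.19, 0],
    [0.4, -0.02, -0.76, 0.19, 0],
    [0.4, -0.02, -0.76, 0.19, 0],
    [0.4, -0.02, -0.76, 0.19, 0],
    [0.4, -0.02, -0.76, 0.19, 0],
    [0.4, -0.02, -0.76, 0.19, 0],
    [0.4, -0.02, -0.76, 0.19, 0],
    [0.4, -0.02, -0.76, 0.19, 0],
    [0.4, -0.02, -0.76, 0.19, 0],
    [0.4, -0.02, -0.76, 0.19, 0],
    [0.4, -0.02, -0.76, 0.19, 0],
  ],
)

```text
time: 4.75
ee_pos: [0.4754, -0.013, 0.1438]
eef_rot: [0.041, 0.999, 0.0, 0.0]
ft_force: [0.7, 0.3, 0.4]
width: 0.0608
```

move_arm(
  deltas=[
    [0.4, -0.02, -0.76, 0.19, 0],
    [0.4, -0.02, -0.76, 0.19, 0],
    [0.4, -0.02, -0.76, 0.19, 0],
    [0.4, -0.02, -0.76, 0.19, 0],
    [0.4, -0.02, -0.76, 0.19, 0],
    [0.4, -0.02, -0.76, 0.19, 0],
    [0.4, -0.02, -0.76, 0.19, 0],
    [0.4, -0.02, -0.76, 0.19, 0],
    [0.4, -0.02, -0.76, 0.19, 0],
    [0.4, 0, 0, 0, -0.0673],
    [0.4, 0, 0, 0, -0.0673],
    [0.4, 0, 0, 0, -0.0673],
  ],
)

```text
time: 5.75
ee_pos: [0.4659, -0.1833, 0.101]
eef_rot: [-0.119, 0.993, 0.0, -0.0]
ft_force: [-0.5, -0.5, 0.3]
width: 0.0611
```

```bash
python3 - <<'E'
from h import *
e=plan(.4666,-.2229,.09,193.5,.4,order="st")
im=cam("top");crop(im,330,180,430,270,7,"g1")
k=None
E
```

```text
from [ 0.4659 -0.1833  0.101 ] -166.3 w 0.0611 F [-0.5 -0.5  0.3] t 5.8 world d [ 0.0007 -0.0396 -0.011 ]
  3 x shift [ 0.116 -0.515  0.147]   total [ 0.35 -1.55  0.44]
  54 x turn -0.0740
```

View pics/g1.png

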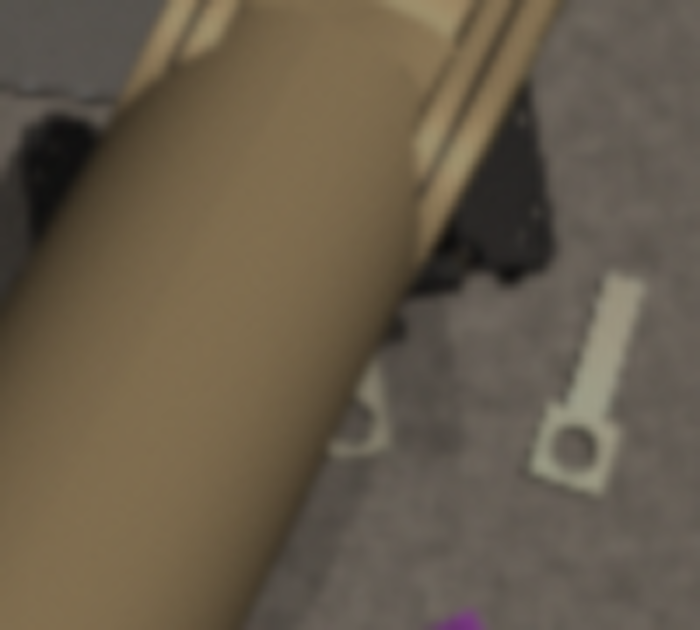

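```bash
sed -i 's|np.degrees(np.arctan2(X\[1\],X\[0\])),s|(np.degrees(np.arctan2(X[1],X[0]))+80)%360-80,s|' h.py; python3 - <<'E'
from h import *
plan(.4666,-.2229,.004,193.5,.4,order="st")
E
```

```text
from [ 0.466  -0.1831  0.1011] 194.2 w 0.0606 F [-0.1  0.3  0.2] t 5.8 world d [ 0.0006 -0.0398 -0.0971]
  6 x shift [ 0.061 -0.258  0.647]   total [ 0.37 -1.55  3.88]
  1 x turn 0.0077
```

move_arm(
  deltas=[
    [0.4, 0.12, -0.52, 0, 0.008],
    [0.4, 0.12, -0.52, 0, 0],
    [0.4, 0.12, -0.52, 0, 0],
    [0.4, 0, 0, 0.7, 0],
    [0.4, 0, 0, 0.7, 0],
    [0.4, 0, 0, 0.7, 0],
    [0.4, 0, 0, 0.7, 0],
    [0.4, 0, 0, 0, 0],
  ],
)

```text
time: 6.47
ee_pos: [0.464, -0.223, 0.0284]
eef_rot: [-0.109, 0.994, 0.001, -0.002]
ft_force: [-0.6, -0.0, -1.2]
width: 0.0608
```

```bash
python3 - <<'E'
from h import *
plan(.4666,-.2229,.002,193.5,.4,order="st")
im=cam("side");crop(im,270,200,400,310,6,"g2")
E
```

```text
from [ 0.464  -0.223   0.0284] 192.5 w 0.0608 F [-0.6 -0.  -1.2] t 6.5 world d [ 0.0026  0.0001 -0.0264]
  2 x shift [-0.051 -0.01   0.527]   total [-0.1  -0.02  1.05]
  1 x turn -0.0108
```

View pics/g2.png

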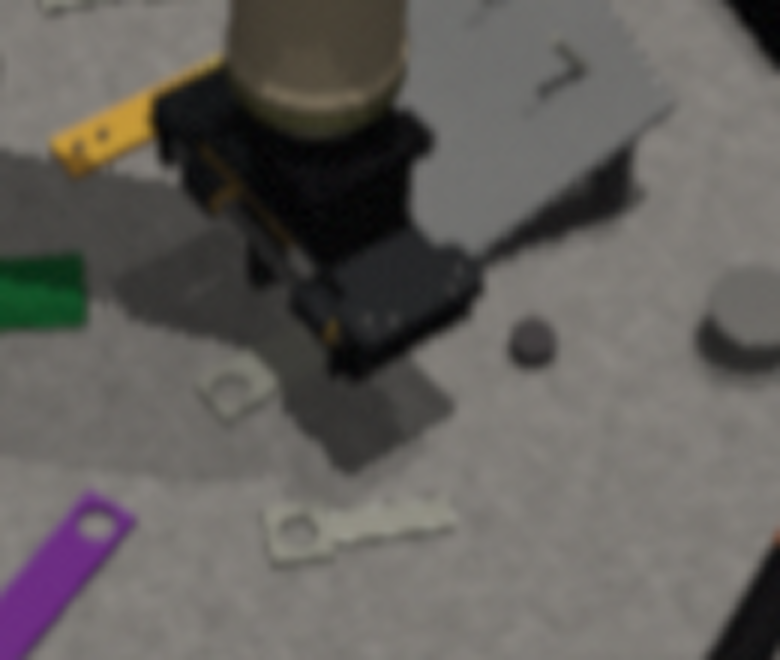

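move_arm(
  deltas=[
    [0.4, -0.05, 0, 0.35, -0.011],
    [0.4, -0.05, 0, 0.35, 0],
    [0.4, 0, 0, 0.3, 0],
    [0.4, 0, 0, 0, 0],
    [-0.6, 0, 0, 0, 0],
    [-0.6, 0, 0, 0, 0],
    [-0.6, 0, 0, 0, 0],
    [-0.6, 0, 0, 0, 0],
    [-0.6, 0, 0, 0, 0],
  ],
)

```text
time: 7.27
ee_pos: [0.4685, -0.2224, 0.0063]
eef_rot: [-0.12, 0.993, -0.0, 0.0]
ft_force: [0.4, -0.7, -0.1]
width: 0.0353
```

```bash
python3 - <<'E'
from h import *
a=np.radians(59);g=np.array([.4633,.317])
X=np.array([np.cos(a),np.sin(a)]);Y=np.array([-X[1],X[0]])
# grip sits ~5mm toward -y of bar centre
t=g-.005*Y-.012*X-.012*Y
print(t)
plan(*t,.08,149,-.6)
E
```

```text
[0.47169139 0.29795835]
from [ 0.4685 -0.2224  0.0063] 193.7 w 0.0353 F [ 0.4 -0.7 -0.1] t 7.3 world d [0.0031 0.5204 0.0737]
  27 x shift [-0.188  0.748 -0.109]   total [-5.07 20.19 -2.95]
  7 x turn 0.0710
```

move_arm(
  deltas=[
    [-0.1, 0, 0, 0.19, 0],
    [-0.1, 0, 0, 0, 0],
    [-0.6, 0, 0, 0, 0],
    [-0.6, 0, 0, 0, 0],
    [-0.6, 0, 0, 0, 0],
  ],
)

```text
time: 7.68
ee_pos: [0.4683, -0.2223, 0.0012]
eef_rot: [-0.12, 0.993, 0.0, -0.0]
ft_force: [0.6, 0.2, -1.0]
width: 0.0292
```

move_arm(
  deltas=[
    [-0.6, 0, 0, -0.6, 0],
    [-0.6, 0, 0, -0.6, 0],
    [-0.6, 0, 0, -0.6, 0],
    [-0.6, 0, 0, -0.6, 0],
    [-0.6, 0, 0, -0.6, 0],
    [-0.6, 0, 0, -0.3, 0],
  ],
)

```text
time: 8.18
ee_pos: [0.4689, -0.2227, 0.0853]
eef_rot: [-0.12, 0.993, -0.0, 0.001]
ft_force: [0.3, -0.1, -1.9]
width: 0.0294
```

```bash
python3 - <<'E'
from h import *
plan(.4717,.298,.08,149,-.6)
im=cam("side");crop(im,270,190,400,310,6,"g3")
E
```

```text
from [ 0.4689 -0.2227  0.0853] 193.7 w 0.0294 F [ 0.3 -0.1 -1.9] t 8.2 world d [ 0.0028  0.5207 -0.0053]
  27 x shift [-0.187  0.748  0.008]   total [-5.05 20.2   0.21]
  7 x turn 0.0710
```

View pics/g3.png

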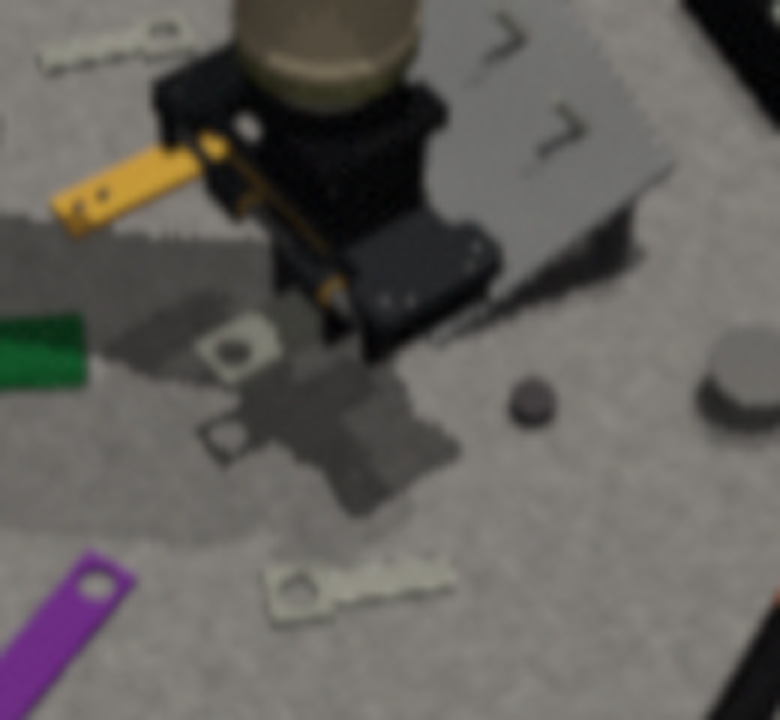

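move_arm(
  deltas=[
    [-0.6, -0.19, 0.75, 0, 0],
    [-0.6, -0.19, 0.75, 0, 0],
    [-0.6, -0.19, 0.75, 0, 0],
    [-0.6, -0.19, 0.75, 0, 0],
    [-0.6, -0.19, 0.75, 0, 0],
    [-0.6, -0.19, 0.75, 0, 0],
    [-0.6, -0.19, 0.75, 0, 0],
    [-0.6, -0.19, 0.75, 0, 0],
    [-0.6, -0.19, 0.75, 0, 0],
    [-0.6, -0.19, 0.75, 0, 0],
    [-0.6, -0.19, 0.75, 0, 0],
    [-0.6, -0.19, 0.75, 0, 0],
  ],
)

```text
time: 9.23
ee_pos: [0.4697, 0.0107, 0.083]
eef_rot: [-0.12, 0.993, 0.0, -0.0]
ft_force: [-0.2, -0.5, -1.8]
width: 0.0292
```

move_arm(
  deltas=[
    [-0.6, -0.19, 0.75, 0, 0],
    [-0.6, -0.19, 0.75, 0, 0],
    [-0.6, -0.19, 0.75, 0, 0],
    [-0.6, -0.19, 0.75, 0, 0],
    [-0.6, -0.19, 0.75, 0, 0],
    [-0.6, -0.19, 0.75, 0, 0],
    [-0.6, -0.19, 0.75, 0, 0],
    [-0.6, -0.19, 0.75, 0, 0],
    [-0.6, -0.19, 0.75, 0, 0],
    [-0.6, -0.19, 0.75, 0, 0],
    [-0.6, -0.19, 0.75, 0, 0],
    [-0.6, -0.19, 0.75, 0, 0],
  ],
)

```text
time: 10.23
ee_pos: [0.4716, 0.2426, 0.0828]
eef_rot: [-0.12, 0.993, -0.0, -0.001]
ft_force: [0.1, 0.3, -1.4]
width: 0.0288
```

move_arm(
  deltas=[
    [-0.6, -0.19, 0.75, 0, 0],
    [-0.6, -0.19, 0.75, 0, 0],
    [-0.6, 0, 0, 0, 0.071],
    [-0.6, 0, 0, 0, 0.071],
    [-0.6, 0, 0, 0, 0.071],
    [-0.6, 0, 0, 0, 0.071],
    [-0.6, 0, 0, 0, 0.071],
    [-0.6, 0, 0, 0, 0.071],
    [-0.6, 0, 0, 0, 0.071],
    [-0.6, 0, 0, 0, 0],
  ],
)

```text
time: 11.07
ee_pos: [0.472, 0.2803, 0.0828]
eef_rot: [0.27, 0.963, -0.0, -0.0]
ft_force: [-1.1, 0.9, -1.4]
width: 0.0293
```

```bash
python3 - <<'E'
from h import *
plan(.4717,.298,.03,149,-.6)
im=cam("side");crop(im,210,110,340,220,6,"g4")
im=cam("top");crop(im,140,150,250,255,6,"g5")
E
```

```text
from [0.472  0.2803 0.0828] 148.7 w 0.0293 F [-1.1  0.9 -1.4] t 11.1 world d [-0.0003  0.0177 -0.0528]
  3 x shift [0.126 0.199 0.704]   total [0.38 0.6  2.11]
```

View pics/g4.png

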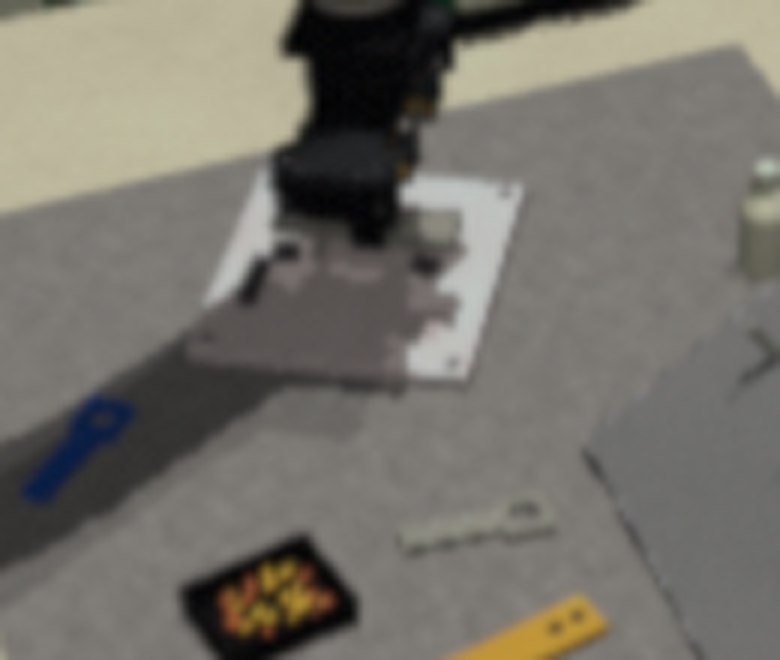

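View pics/g5.png

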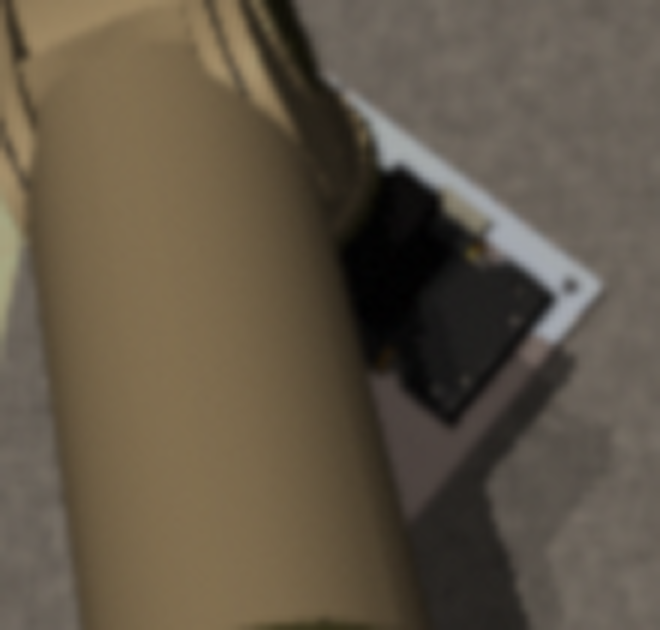

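move_arm(
  deltas=[
    [-0.6, 0.19, 0.3, 0, 0],
    [-0.6, 0.19, 0.3, 0, 0],
    [-0.6, 0, 0, 0.5, 0],
    [-0.6, 0, 0, 0.5, 0],
    [-0.6, 0, 0, 0.5, 0],
    [-0.6, 0, 0, 0.5, 0],
    [-0.6, 0, 0, 0.4, 0],
    [-0.6, 0, 0, 0, 0],
  ],
)

```text
time: 11.83
ee_pos: [0.4707, 0.2969, 0.0209]
eef_rot: [0.267, 0.964, -0.002, -0.001]
ft_force: [-0.3, -0.2, -1.7]
width: 0.0291
```

```bash
cat >> h.py <<'E'
CA=np.radians(59);CO=np.array([.4633,.317]);CX=np.array([np.cos(CA),np.sin(CA)]);CY=np.array([-CX[1],CX[0]])
def comp(): 
    p,a,s=pose(); d=p[:2]-CO; print("comp xy mm",(d@CX*1000).round(1),(d@CY*1000).round(1),"z",p[2].round(4),"psi",round(a,1),"w",round(s["width"],4),"Fx,Fy,Fz comp",(s["ft_force"][:2]@CX).round(1),(s["ft_force"][:2]@CY).round(1),s["ft_force"][2].round(1),"t",round(s["time"],2))
E
python3 -c "
from h import *
comp()"
```

```text
comp xy mm -13.4 -16.7 z 0.0209 psi 149.0 w 0.0291 Fx,Fy,Fz comp -0.3 0.1 -1.7 t 11.83
```

move_arm(
  deltas=[
    [-0.6, 0, 0, 0.15, 0],
    [-0.6, 0, 0, 0.13, 0],
    [-0.6, 0, 0, 0, 0],
  ],
)

```text
time: 12.08
ee_pos: [0.4722, 0.2983, 0.0166]
eef_rot: [0.267, 0.964, 0.0, 0.0]
ft_force: [-0.1, -0.9, -2.3]
width: 0.0292
```

move_arm(
  deltas=[
    [-0.6, 0, 0.15, 0, 0],
    [-0.6, 0, 0.15, 0, 0],
    [-0.6, 0, 0.1, 0, 0],
    [-0.6, 0, 0, 0, 0],
  ],
)

```text
time: 12.42
ee_pos: [0.4777, 0.3078, 0.0172]
eef_rot: [0.267, 0.964, 0.001, 0.0]
ft_force: [0.4, 0.3, -1.1]
width: 0.0294
```

```bash
python3 -c "
from h import *
comp()"
```

```text
comp xy mm -0.5 -17.1 z 0.0172 psi 149.1 w 0.0294 Fx,Fy,Fz comp 0.5 -0.2 -1.1 t 12.42
```

move_arm(
  deltas=[
    [-0.6, 0, 0, 0.1, 0],
    [-0.6, 0, 0, 0, 0],
    [-0.6, 0, 0.08, 0, 0],
    [-0.6, 0, 0, 0, 0],
  ],
)

```text
time: 12.75
ee_pos: [0.4781, 0.3082, 0.0141]
eef_rot: [0.267, 0.964, -0.001, -0.0]
ft_force: [-0.9, -0.9, -2.1]
width: 0.029
```

```bash
python3 -c "
from h import *
comp()"
```

```text
comp xy mm 0.0 -17.2 z 0.0141 psi 149.0 w 0.029 Fx,Fy,Fz comp -1.2 0.3 -2.1 t 12.75
```

move_arm(
  deltas=[
    [-0.6, 0, 0.08, 0, 0],
    [-0.6, 0, 0, 0, 0],
    [-0.6, 0.15, 0, 0, 0],
    [-0.6, 0.15, 0, 0, 0],
    [-0.6, 0.1, 0, 0, 0],
    [-0.6, 0, 0, 0, 0],
  ],
)

```text
time: 13.25
ee_pos: [0.4698, 0.3132, 0.0135]
eef_rot: [0.267, 0.964, -0.002, -0.001]
ft_force: [-2.8, -6.7, -0.8]
width: 0.0293
```

```bash
python3 -c "
from h import *
comp()"
```

```text
comp xy mm 0.1 -7.6 z 0.0135 psi 149.0 w 0.0293 Fx,Fy,Fz comp -7.1 -1.1 -0.8 t 13.25
```

move_arm(
  deltas=[
    [-0.6, 0.08, 0, 0, 0],
    [-0.6, 0, 0, 0, 0],
    [-0.6, 0.08, 0, 0, 0],
    [-0.6, 0, 0, 0, 0],
  ],
)

```text
time: 13.58
ee_pos: [0.4686, 0.314, 0.0138]
eef_rot: [0.268, 0.963, -0.002, 0.001]
ft_force: [4.8, -10.5, -2.9]
width: 0.0294
```

```bash
python3 -c "
from h import *
comp()"
```

```text
comp xy mm 0.2 -6.1 z 0.0138 psi 148.9 w 0.0294 Fx,Fy,Fz comp -6.6 -9.5 -2.9 t 13.58
```

move_arm(
  deltas=[
    [-0.6, 0.04, 0.06, 0.02, 0],
    [-0.6, 0, 0, 0, 0],
    [-0.6, 0, 0, 0, 0],
  ],
)

```text
time: 13.83
ee_pos: [0.4686, 0.314, 0.0134]
eef_rot: [0.269, 0.963, -0.003, 0.001]
ft_force: [2.3, -15.9, 2.7]
width: 0.0293
```

```bash
python3 -c "
from h import *
comp()"
```

```text
comp xy mm 0.2 -6.1 z 0.0134 psi 148.8 w 0.0293 Fx,Fy,Fz comp -12.4 -10.2 2.7 t 13.83
```

move_arm(
  deltas=[
    [-0.1, 0, 0, 0, 0],
    [-0.1, 0, 0, 0, 0],
    [-0.1, 0, 0, 0, 0],
    [-0.1, 0, 0, -0.5, 0],
    [-0.1, 0, 0, -0.6, 0],
    [-0.1, 0, 0, -0.6, 0],
    [-0.1, 0, 0, -0.6, 0],
    [-0.1, 0, 0, -0.6, 0],
  ],
)

```text
time: 14.5
ee_pos: [0.4673, 0.3204, 0.0885]
eef_rot: [0.267, 0.964, 0.001, 0.0]
ft_force: [-0.2, -0.6, -0.3]
width: 0.039
```

```bash
python3 - <<'E'
from h import *
comp()
im=cam("side");crop(im,210,110,340,220,6,"g6")
im=cam("top");crop(im,140,150,250,255,6,"g7")
E
```

```text
comp xy mm 5.0 -1.7 z 0.0885 psi 149.1 w 0.039 Fx,Fy,Fz comp -0.6 -0.1 -0.3 t 14.5
```

View pics/g6.png

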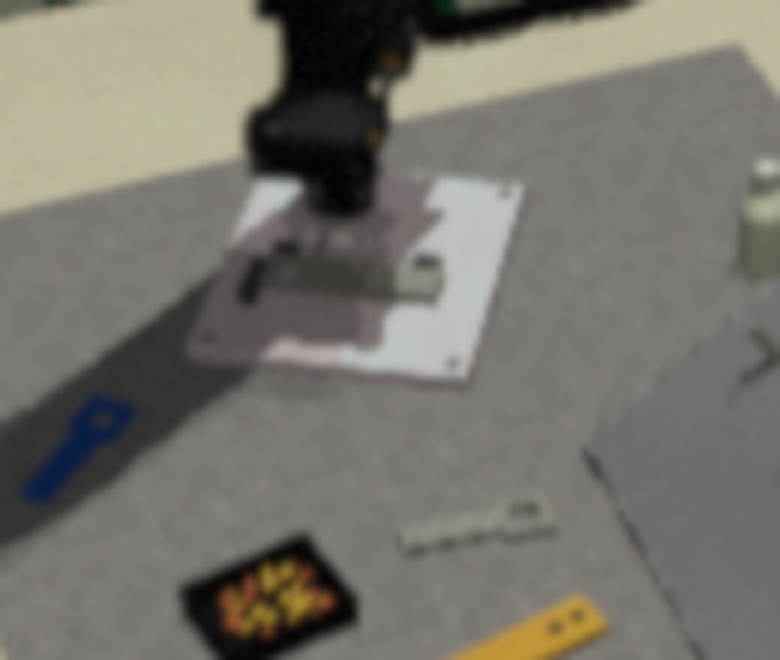

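View pics/g7.png

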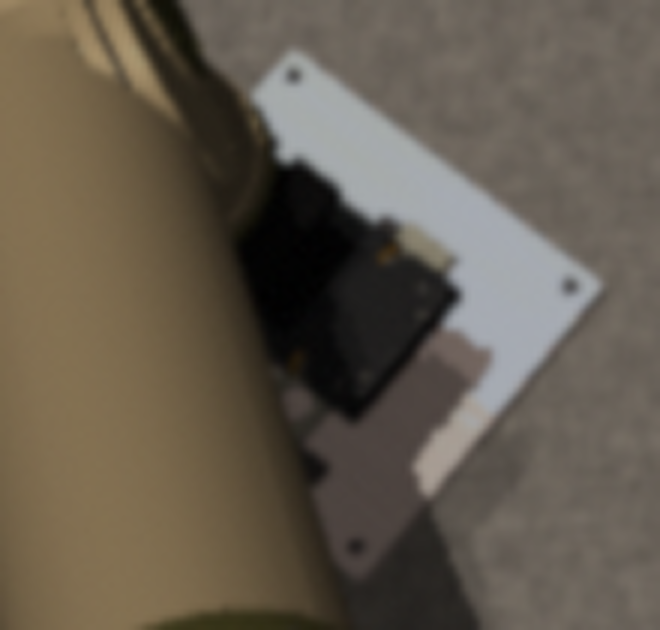

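```bash
python3 - <<'E'
from h import *
im=cv2.imread("pics/top0.png")
c=cv2.resize(im[170:215,150:190],None,fx=14,fy=14,interpolation=cv2.INTER_CUBIC);cv2.imwrite("pics/dial.png",c)
for u,v in((167.2,193.0),): 
    p=p2w("top",u,v,.05); d=p[:2]-CO; print(p,d@CX*1000,d@CY*1000)
# predicted rim
for x in (100,105): 
    q=np.array([[*(CO+CX*(x+29*np.cos(t))/1000+CY*(30+29*np.sin(t))/1000),.05] for t in np.linspace(0,6.28,40)])
    pp=w2p("top",q); 
    for u,v in pp: cv2.circle(c,(int((u-150+.5)*14),int((v-170+.5)*14)),2,(0,0,255) if x==100 else (0,255,0),-1)
cv2.imwrite("pics/dial.png",c)
E
```

```text
[0.48086827 0.40568291 0.05      ] 85.06441832468497 30.616125555455373
```

View pics/dial.png

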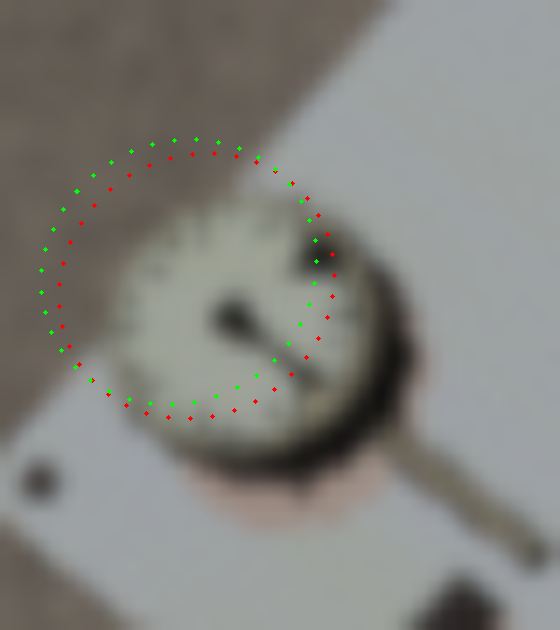

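```bash
python3 - <<'E'
from h import *
f=lambda x,y:p2w("top",150+(x+.5)/14-.5,170+(y+.5)/14-.5,.05)[:2]
h=f(233,320)
for n,q in(("tip",(318,383)),("wedge",(322,255))):
    d=f(*q)-h; a=np.degrees(np.arctan2(d@CY,d@CX)); print(n,np.linalg.norm(d),a,"rel to -x",(a-180)%360)
d=h-CO;print(h,d@CX,d@CY)
# target: gripper psi; jaw dir comp angle = psi-90-59
plan(.4816,.4063,.11,205,.9)
E
```

```text
tip 0.023416946261898913 -178.60470259101612 rel to -x 1.395297408983879
wedge 0.022672866516075522 -104.05452500609073 rel to -x 75.94547499390927
[0.48236787 0.40902902] 0.08870494337353496 0.031054094689990458
from [0.4687 0.3212 0.09  ] 149.0 w 0.0389 F [-0.1  0.7  0. ] t 14.6 world d [0.0129 0.0851 0.02  ]
  5 x shift [ 0.261  0.637 -0.16 ]   total [ 1.31  3.18 -0.8 ]
  9 x turn -0.0691
```

move_arm(
  deltas=[
    [1, 0.26, 0.65, -0.16, 0],
    [1, 0.26, 0.65, -0.16, 0],
    [1, 0.26, 0.65, -0.16, 0],
    [1, 0.26, 0.65, -0.16, 0],
    [1, 0.26, 0.65, -0.16, 0],
    [1, 0, 0, 0, 0.0736],
    [1, 0, 0, 0, 0.0736],
    [1, 0, 0, 0, 0.0736],
    [1, 0, 0, 0, 0.0736],
    [1, 0, 0, 0, 0.0736],
    [1, 0, 0, 0, 0.0736],
    [1, 0, 0, 0, 0.0736],
  ],
)

```text
time: 15.6
ee_pos: [0.4808, 0.4062, 0.1062]
eef_rot: [0.627, 0.779, 0.0, -0.0]
ft_force: [0.2, -0.5, -0.3]
width: 0.0866
```

```bash
python3 - <<'E'
from h import *
plan(.4825,.4081,.075,96,1,order="ts")
im=cam("side");crop(im,210,110,340,220,6,"g8")
im=cam("top");crop(im,140,150,250,255,6,"g9")
E
```

```text
from [0.4808 0.4062 0.1062] 102.4 w 0.0866 F [ 0.2 -0.5 -0.3] t 15.6 world d [ 0.0017  0.0019 -0.0312]
  1 x turn 0.0706
  2 x shift [0.034 0.038 0.625]   total [0.07 0.08 1.25]
```

View pics/g8.png

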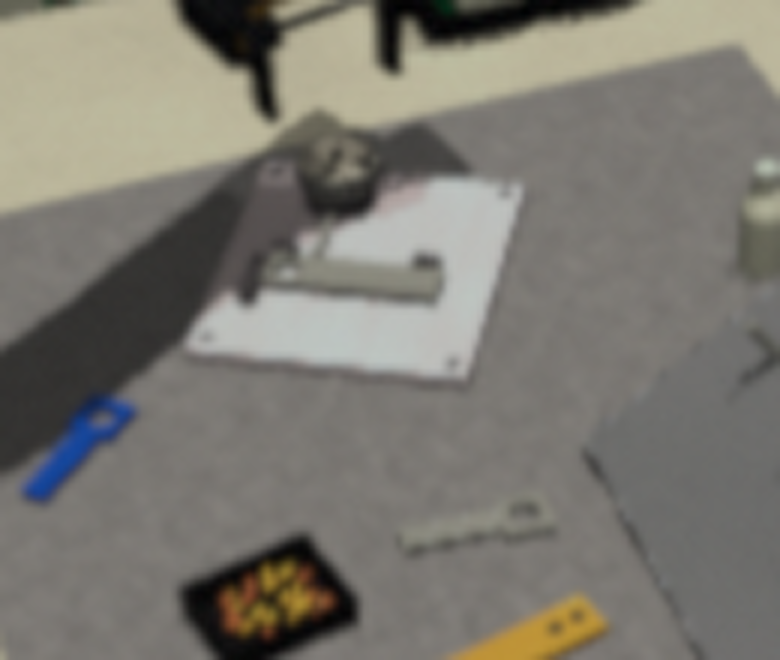

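View pics/g9.png

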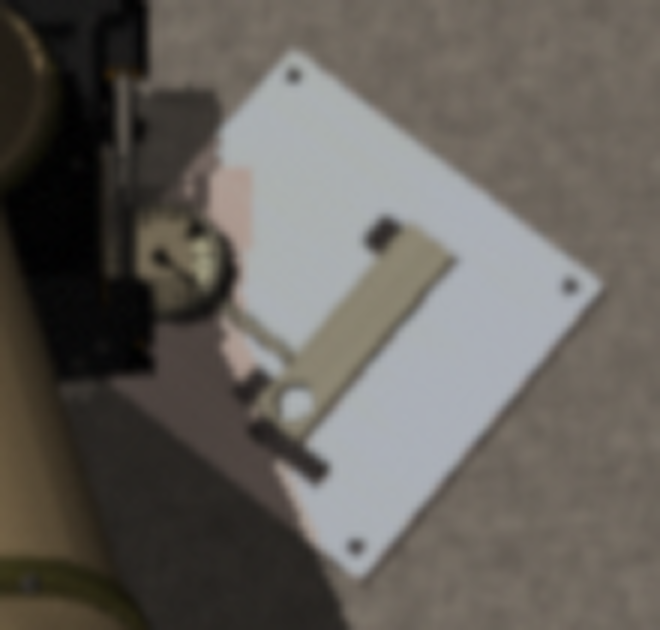

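move_arm(
  deltas=[
    [1, 0, 0, 0, 0.0706],
    [1, 0.07, 0.08, 0.4, 0],
    [1, 0, 0, 0.5, 0],
    [1, 0, 0, 0.5, 0],
    [1, 0, 0, 0.5, 0],
    [1, 0, 0, 0.5, 0],
    [1, 0, 0, 0.4, 0],
    [1, 0, 0, 0.2, 0],
    [1, 0, 0, 0, 0],
  ],
)

```text
time: 16.45
ee_pos: [0.4824, 0.407, 0.0296]
eef_rot: [0.667, 0.745, -0.001, -0.0]
ft_force: [0.2, 0.2, 0.9]
width: 0.0868
```

```bash
python3 - <<'E'
from h import *
plan(.4825,.4081,.028,96,1,order="ts")
E
```

```text
from [0.4824 0.407  0.0296] 96.3 w 0.0868 F [0.2 0.2 0.9] t 16.4 world d [ 0.0001  0.0011 -0.0016]
  1 x turn 0.0035
  1 x shift [0.045 0.011 0.064]   total [0.04 0.01 0.06]
```

move_arm(
  deltas=[
    [0.1, 0, 0, 0, 0],
    [0.1, 0, 0, 0, 0],
    [0.1, 0, 0, 0, 0],
    [0.1, 0, 0, 0, 0],
    [0.1, 0, 0, 0, 0],
    [0.1, 0, 0, 0, 0],
  ],
  squeeze=20,
)

```text
time: 16.95
ee_pos: [0.4824, 0.4077, 0.0316]
eef_rot: [0.667, 0.745, -0.0, -0.0]
ft_force: [-2.8, -2.0, 3.0]
width: 0.0575
```

```bash
python3 - <<'E'
from h import *
comp()
E
```

```text
comp xy mm 87.6 30.4 z 0.0316 psi 96.3 w 0.0575 Fx,Fy,Fz comp -3.2 1.4 3.0 t 16.95
```

Gripped. Turn −76° (tool +0.84).

move_arm(
  deltas=[
    [0.1, 0, 0, 0, 0.07],
    [0.1, 0, 0, 0, 0.07],
    [0.1, 0, 0, 0, 0.07],
    [0.1, 0, 0, 0, 0.07],
    [0.1, 0, 0, 0, 0.07],
    [0.1, 0, 0, 0, 0.07],
    [0.1, 0, 0, 0, 0.07],
    [0.1, 0, 0, 0, 0.07],
    [0.1, 0, 0, 0, 0.07],
    [0.1, 0, 0, 0, 0.07],
    [0.1, 0, 0, 0, 0.07],
    [0.1, 0, 0, 0, 0.06],
  ],
)

```text
time: 17.95
ee_pos: [0.4818, 0.4081, 0.0316]
eef_rot: [0.983, 0.185, -0.001, -0.0]
ft_force: [-5.7, -1.1, 5.1]
width: 0.0574
```

move_arm(
  deltas=[
    [0.1, 0, 0, 0, 0],
    [0.1, 0, 0, 0, 0],
  ],
)

```text
time: 18.12
ee_pos: [0.4818, 0.4081, 0.0316]
eef_rot: [0.982, 0.187, -0.001, -0.0]
ft_force: [-5.8, -0.5, 4.8]
width: 0.0575
```

```bash
python3 - <<'E'
from h import *
comp()
im=cam("side");crop(im,240,110,310,170,10,"g10")
im=cam("top");crop(im,150,165,200,210,14,"g11")
E
```

```text
comp xy mm 87.6 31.0 z 0.0316 psi 21.6 w 0.0575 Fx,Fy,Fz comp -3.4 4.7 4.8 t 18.12
```

View pics/g10.png

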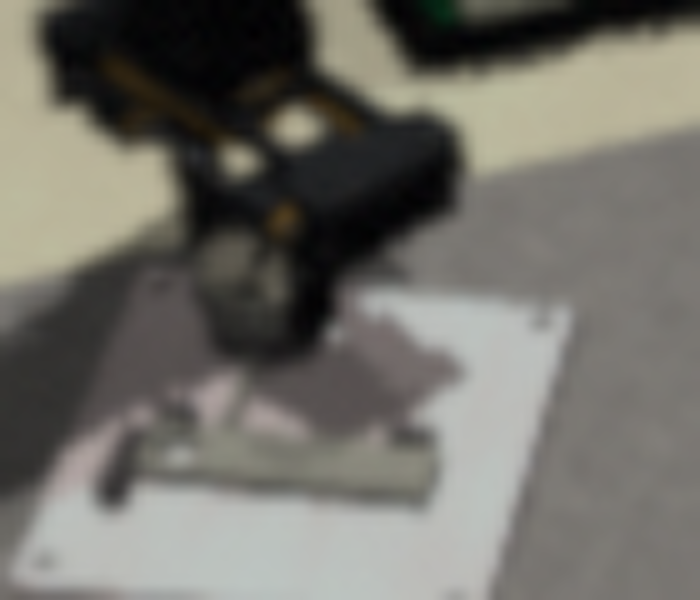

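View pics/g11.png

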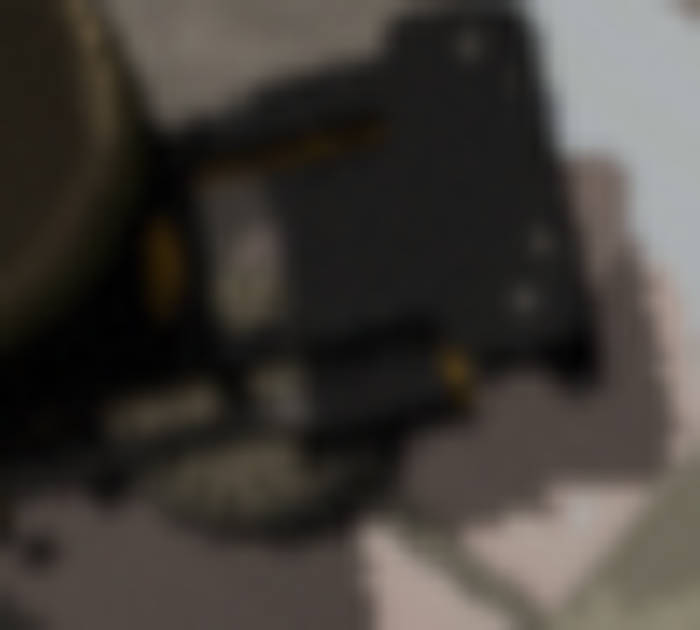

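move_arm(
  deltas=[
    [0.9, 0, 0, 0, 0],
    [0.9, 0, 0, 0, 0],
    [0.9, 0, 0, 0, 0],
    [0.9, 0, 0, -0.4, 0],
    [0.9, 0, 0, -0.7, 0],
    [0.9, 0, 0, -0.7, 0],
    [0.9, 0, 0, -0.7, 0],
    [0.9, 0, 0, -0.7, 0],
  ],
)

```text
time: 18.88
ee_pos: [0.4833, 0.4074, 0.1129]
eef_rot: [0.982, 0.187, 0.0, -0.0]
ft_force: [-0.6, 0.5, -0.2]
width: 0.0825
```

```bash
python3 - <<'E'
from h import *
plan(.46,.2,.11,85,1)
im=cam("top");crop(im,150,165,200,210,14,"g12")
im=cam("side");crop(im,240,110,310,170,10,"g13")
E
```

```text
from [0.4833 0.4074 0.1129] 21.6 w 0.0825 F [-0.6  0.5 -0.2] t 18.9 world d [-0.0233 -0.2074 -0.0029]
  11 x shift [-0.356  0.67   0.011]   total [-3.92  7.37  0.12]
  10 x turn -0.0705
```

View pics/g13.png

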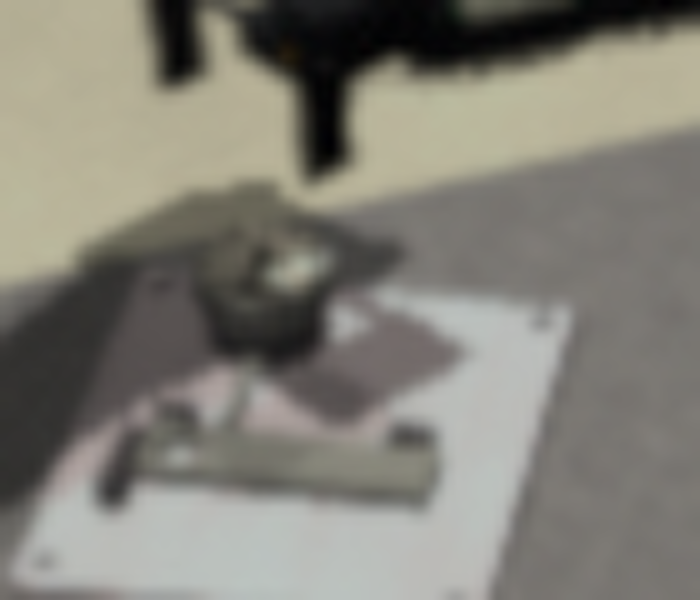

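move_arm(
  deltas=[
    [0.9, -0.36, 0.67, 0, 0],
    [0.9, -0.36, 0.67, 0, 0],
    [0.9, -0.36, 0.67, 0, 0],
    [0.9, -0.36, 0.67, 0, 0],
    [0.9, -0.36, 0.67, 0, 0],
    [0.9, -0.36, 0.67, 0, 0],
    [0.9, -0.36, 0.67, 0, 0],
    [0.9, -0.36, 0.67, 0, 0],
    [0.9, -0.36, 0.67, 0, 0],
    [0.9, -0.36, 0.67, 0, 0],
    [0.9, -0.36, 0.67, 0, 0],
    [0.9, 0, 0, 0, 0],
  ],
)

```text
time: 19.98
ee_pos: [0.4586, 0.1959, 0.1112]
eef_rot: [0.983, 0.185, -0.0, 0.0]
ft_force: [0.2, -0.3, 0.0]
width: 0.0829
```

```bash
python3 - <<'E'
from h import *
comp()
im=cam("top");crop(im,150,170,200,215,14,"g14")
im=cam("side");crop(im,240,110,310,170,10,"g15")
E
```

```text
comp xy mm -106.2 -58.3 z 0.1112 psi 21.3 w 0.0829 Fx,Fy,Fz comp -0.2 -0.3 0.0 t 19.98
```

View pics/g14.png

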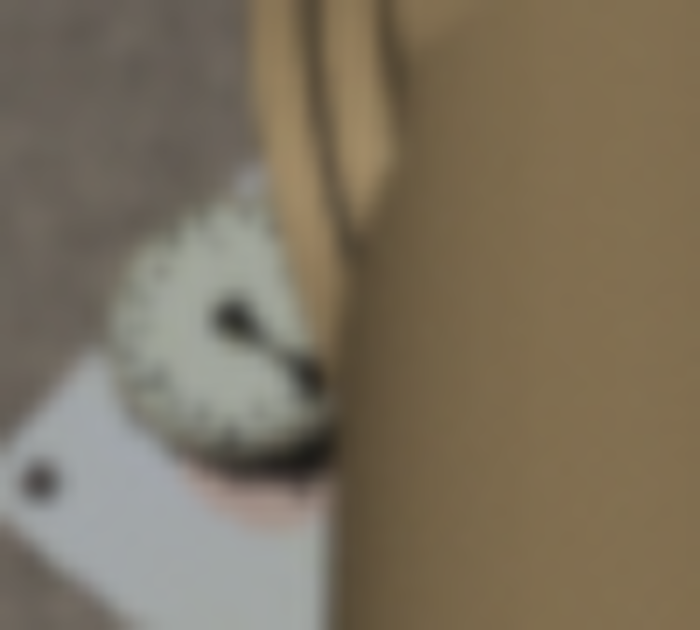

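View pics/g15.png

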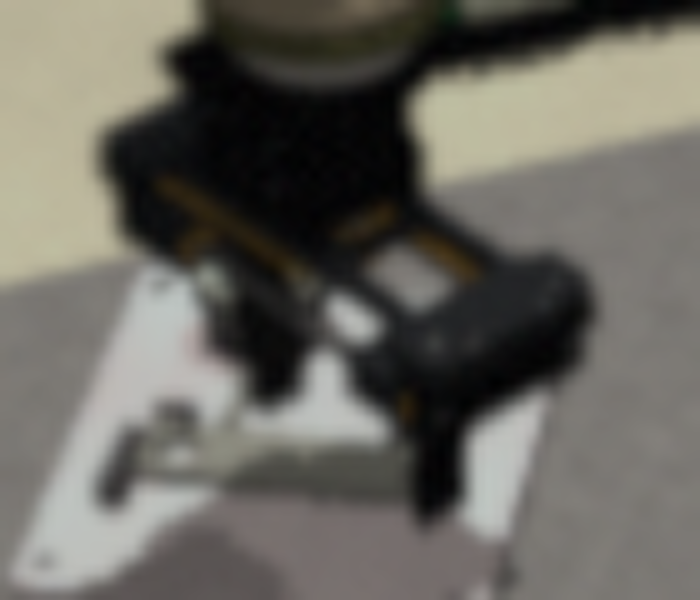

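move_arm(
  deltas=[
    [0, -0.3, 0.7, 0, 0],
    [0, -0.3, 0.7, 0, 0],
    [0, -0.3, 0.7, 0, 0],
    [0, -0.3, 0.7, 0, 0],
    [0, -0.3, 0.7, 0, 0],
    [0, -0.3, 0.7, 0, 0],
  ],
)

```text
time: 20.58
ee_pos: [0.4553, 0.0835, 0.1113]
eef_rot: [0.982, 0.187, -0.0, -0.0]
ft_force: [-0.0, 0.1, 0.3]
width: 0.0509
```

```bash
python3 - <<'E'
from h import *
comp()
im=cam("top");cv2.imwrite("pics/top1.png",im);crop(im,150,170,200,215,14,"g16");crop(im,140,150,250,255,6,"g17")
E
```

```text
comp xy mm -204.3 -113.4 z 0.1113 psi 21.5 w 0.0509 Fx,Fy,Fz comp 0.0 0.0 0.3 t 20.58
```

View pics/g16.png

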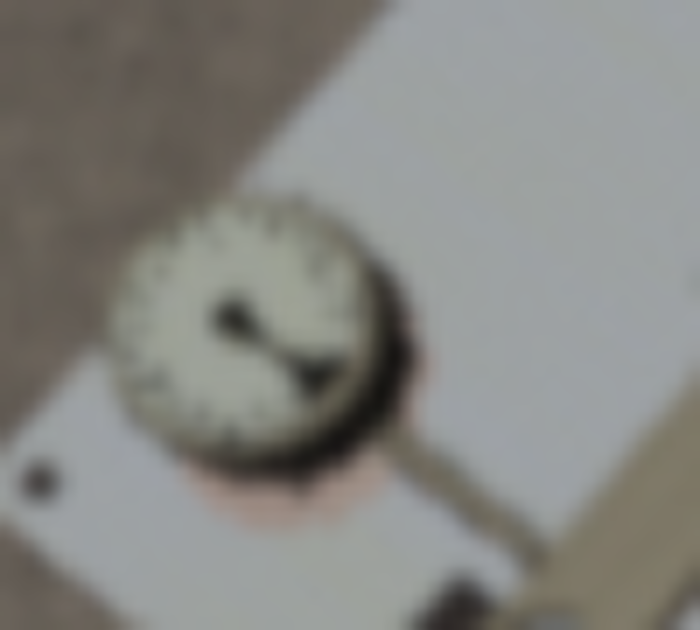

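View pics/g17.png

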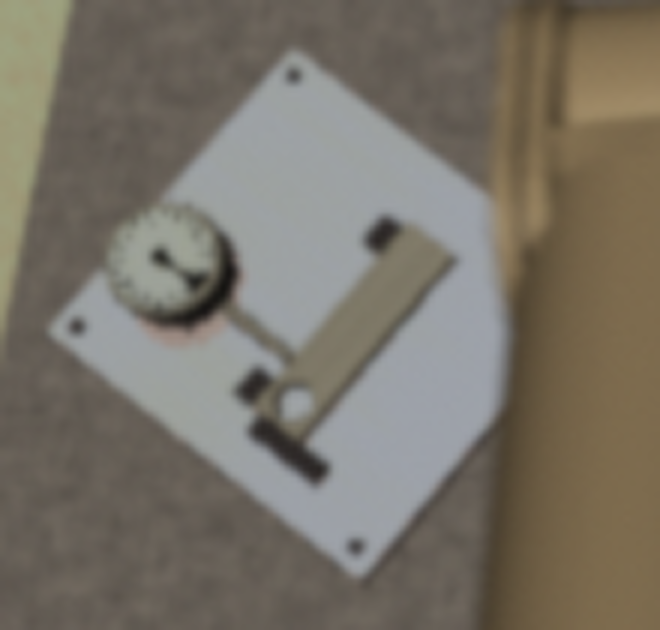

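```bash
cat >> h.py <<'E'
def dial(im,hub=(.4824,.4090),z=.05,name=None):
    g=cv2.cvtColor(im,cv2.COLOR_BGR2GRAY).astype(np.float32)
    A=np.radians(np.arange(-180,180,1.)); R=np.arange(5,27,.5)/1000
    aa,rr=np.meshgrid(A,R)
    # angle 0 = along comp -x, ccw positive
    d=-(np.cos(aa)[...,None]*CX+np.sin(aa)[...,None]*CY)*rr[...,None]
    X=np.concatenate([d+np.array(hub),np.full(d.shape[:2]+(1,),z)],2)
    p=w2p("top",X.reshape(-1,3)).reshape(d.shape).astype(np.float32)
    s=cv2.remap(g,p[...,0],p[...,1],cv2.INTER_CUBIC)
    if name: cv2.imwrite(f"pics/{name}.png",cv2.resize(s.clip(0,255).astype(np.uint8),None,fx=2,fy=8))
    for lo,hi in((8,13),(13,17),(17,20),(20,23)):
        m=(R*1000>=lo)&(R*1000<hi); q=s[m].mean(0); b=np.median(q); w=np.clip(b-12-q,0,None)
        k=np.argmax(w); sel=np.abs((np.degrees(A)-np.degrees(A[k])+180)%360-180)<25
        dd=(np.degrees(A)-np.degrees(A[k])+180)%360-180
        print(lo,hi,"peak",np.degrees(A[k]).round(0),"centroid",round(float(np.degrees(A[k])+(dd*w)[sel].sum()/max(w[sel].sum(),1e-6)),1),"depth",round(float(w[k]),0))
E
python3 - <<'E'
from h import *
for f in ("top0","top1"): print(f);dial(cv2.imread(f"pics/{f}.png"),name="pol_"+f)
a=cv2.imread("pics/pol_top0.png");b=cv2.imread("pics/pol_top1.png");cv2.imwrite("pics/pol.png",np.vstack([a[:280],b[:280]]) if a.shape[0]<280 else cv2.resize(np.vstack([a,b]),(720,560)))
E
```

```text
top0
8 13 peak 1.0 centroid 1.7 depth 34.0
13 17 peak 1.0 centroid 1.0 depth 42.0
17 20 peak 77.0 centroid 77.1 depth 58.0
20 23 peak 77.0 centroid 76.6 depth 80.0
top1
8 13 peak 1.0 centroid 2.1 depth 35.0
13 17 peak 3.0 centroid 3.1 depth 52.0
17 20 peak 3.0 centroid 3.4 depth 71.0
20 23 peak 3.0 centroid 3.4 depth 84.0
```

View pics/pol.png

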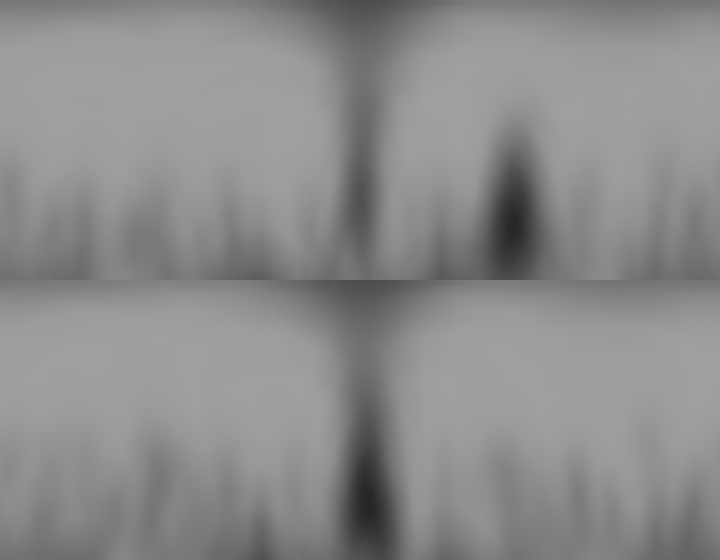

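```bash
python3 - <<'E'
from h import *
plan(.4822,.4080,.1113,23,1)
E
```

```text
from [0.4552 0.0796 0.1112] 21.3 w 0.0479 F [ 0.5 -4.2 -0.2] t 20.6 world d [2.700e-02 3.284e-01 1.000e-04]
  17 x shift [ 0.34  -0.697 -0.   ]   total [  5.78 -11.85  -0.  ]
  1 x turn -0.0189
```

move_arm(
  deltas=[
    [1, 0.34, -0.7, 0, 0],
    [1, 0.34, -0.7, 0, 0],
    [1, 0.34, -0.7, 0, 0],
    [1, 0.34, -0.7, 0, 0],
    [1, 0.34, -0.7, 0, 0],
    [1, 0.34, -0.7, 0, 0],
    [1, 0.34, -0.7, 0, 0],
    [1, 0.34, -0.7, 0, 0],
    [1, 0.34, -0.7, 0, 0],
    [1, 0.34, -0.7, 0, 0],
    [1, 0.34, -0.7, 0, 0],
    [1, 0.34, -0.7, 0, 0],
  ],
)

```text
time: 21.63
ee_pos: [0.4724, 0.3212, 0.1106]
eef_rot: [0.982, 0.188, -0.0, 0.0]
ft_force: [-0.1, -0.2, 0.3]
width: 0.0871
```

move_arm(
  deltas=[
    [1, 0.34, -0.7, 0, -0.019],
    [1, 0.34, -0.7, 0, 0],
    [1, 0.34, -0.7, 0, 0],
    [1, 0.34, -0.7, 0, 0],
    [1, 0.34, -0.7, 0, 0],
    [1, 0, 0, 0, 0],
    [1, 0, 0, 0, 0],
  ],
)

```text
time: 22.22
ee_pos: [0.4769, 0.4178, 0.1101]
eef_rot: [0.979, 0.204, -0.0, 0.001]
ft_force: [-0.5, -0.5, -0.3]
width: 0.0871
```

```bash
python3 - <<'E'
from h import *
plan(.4822,.4080,.03,23,1)
E
```

```text
from [0.4769 0.4178 0.1101] 23.5 w 0.0871 F [-0.5 -0.5 -0.3] t 22.2 world d [ 0.0053 -0.0098 -0.0801]
  5 x shift [0.008 0.089 0.641]   total [0.04 0.44 3.2 ]
  1 x turn 0.0056
```

move_arm(
  deltas=[
    [1, 0.02, 0.22, 0, 0],
    [1, 0.02, 0.22, 0, 0],
    [1, 0, 0, 0.5, 0],
    [1, 0, 0, 0.6, 0],
    [1, 0, 0, 0.6, 0],
    [1, 0, 0, 0.6, 0],
    [1, 0, 0, 0.5, 0],
    [1, 0, 0, 0.3, 0],
    [1, 0, 0, 0, 0],
  ],
)

```text
time: 22.97
ee_pos: [0.4826, 0.4048, 0.0318]
eef_rot: [0.979, 0.202, -0.001, 0.001]
ft_force: [0.2, 0.0, -0.1]
width: 0.0868
```

```bash
python3 - <<'E'
from h import *
plan(.4820,.4081,.0316,23,1)
E
```

```text
from [0.4826 0.4048 0.0318] 23.3 w 0.0868 F [ 0.2  0.  -0.1] t 23.0 world d [-0.0006  0.0033 -0.0002]
  1 x shift [ 0.03  -0.13   0.009]   total [ 0.03 -0.13  0.01]
```

move_arm(
  deltas=[
    [1, 0.03, -0.13, 0, 0],
    [1, 0, 0, 0, 0],
    [0.1, 0, 0, 0, 0],
    [0.1, 0, 0, 0, 0],
    [0.1, 0, 0, 0, 0],
    [0.1, 0, 0, 0, 0],
    [0.1, 0, 0, 0, 0],
    [0.1, 0, 0, 0, 0],
  ],
)

```text
time: 23.63
ee_pos: [0.4831, 0.4086, 0.034]
eef_rot: [0.979, 0.202, 0.0, 0.0]
ft_force: [0.3, 0.2, 0.8]
width: 0.0575
```

```bash
python3 -c "
from h import *
comp()"
```

```text
comp xy mm 88.7 30.2 z 0.034 psi 23.3 w 0.0575 Fx,Fy,Fz comp 0.3 -0.1 0.8 t 23.63
```

move_arm(
  deltas=[
    [0.1, 0, 0, 0, 0.018],
    [0.1, 0, 0, 0, 0.016],
    [0.1, 0, 0, 0, 0],
    [0.1, 0, 0, 0, 0],
  ],
)

```text
time: 23.97
ee_pos: [0.4831, 0.4086, 0.0339]
eef_rot: [0.985, 0.175, 0.0, 0.0]
ft_force: [-0.5, -4.4, 4.2]
width: 0.0576
```

```bash
python3 -c "
from h import *
comp()"
```

```text
comp xy mm 88.7 30.2 z 0.0339 psi 20.2 w 0.0576 Fx,Fy,Fz comp -4.0 -1.8 4.2 t 23.97
```

move_arm(
  deltas=[
    [0.9, 0, 0, 0, 0],
    [0.9, 0, 0, 0, 0],
    [0.9, 0, 0, 0, 0],
    [0.9, 0, 0, -0.4, 0],
    [0.9, 0, 0, -0.7, 0],
    [0.9, 0, 0, -0.7, 0],
    [0.9, 0, 0, -0.7, 0],
    [0.9, 0, 0, -0.7, 0],
  ],
)

```text
time: 24.63
ee_pos: [0.4827, 0.4095, 0.1154]
eef_rot: [0.984, 0.176, 0.0, -0.0]
ft_force: [0.7, 0.1, -0.2]
width: 0.0823
```

move_arm(
  deltas=[
    [0, -0.35, 0.7, 0, 0],
    [0, -0.35, 0.7, 0, 0],
    [0, -0.35, 0.7, 0, 0],
    [0, -0.35, 0.7, 0, 0],
    [0, -0.35, 0.7, 0, 0],
    [0, -0.35, 0.7, 0, 0],
    [0, -0.35, 0.7, 0, 0],
    [0, -0.35, 0.7, 0, 0],
    [0, -0.35, 0.7, 0, 0],
    [0, -0.35, 0.7, 0, 0],
    [0, -0.35, 0.7, 0, 0],
    [0, -0.35, 0.7, 0, 0],
  ],
)

```text
time: 25.63
ee_pos: [0.4569, 0.1752, 0.1144]
eef_rot: [0.984, 0.176, 0.0, -0.001]
ft_force: [-0.2, -0.5, 0.1]
width: 0.0436
```

move_arm(
  deltas=[
    [0, -0.35, 0.7, 0, 0],
    [0, -0.35, 0.7, 0, 0],
    [0, -0.35, 0.7, 0, 0],
    [0, -0.35, 0.7, 0, 0],
    [0, 0, 0, 0, 0],
  ],
)

```text
time: 26.05
ee_pos: [0.4481, 0.0946, 0.1143]
eef_rot: [0.985, 0.174, -0.0, -0.001]
ft_force: [0.4, -0.8, -1.0]
width: 0.0437
```

```bash
python3 - <<'E'
from h import *
comp()
im=cam("top");cv2.imwrite("pics/top2.png",im);dial(im);crop(im,150,170,200,215,14,"g18")
i2=cv2.imread("pics/top1.png")
w=lambda im:blob(im,175,178,222,232,"steel")
E
```

```text
comp xy mm -198.4 -101.5 z 0.1143 psi 20.0 w 0.0437 Fx,Fy,Fz comp -0.5 -0.7 -1.0 t 26.05
8 13 peak 1.0 centroid 1.8 depth 34.0
13 17 peak 0.0 centroid 0.3 depth 42.0
17 20 peak -1.0 centroid -1.1 depth 62.0
20 23 peak -1.0 centroid -1.1 depth 83.0
```

View pics/g18.png

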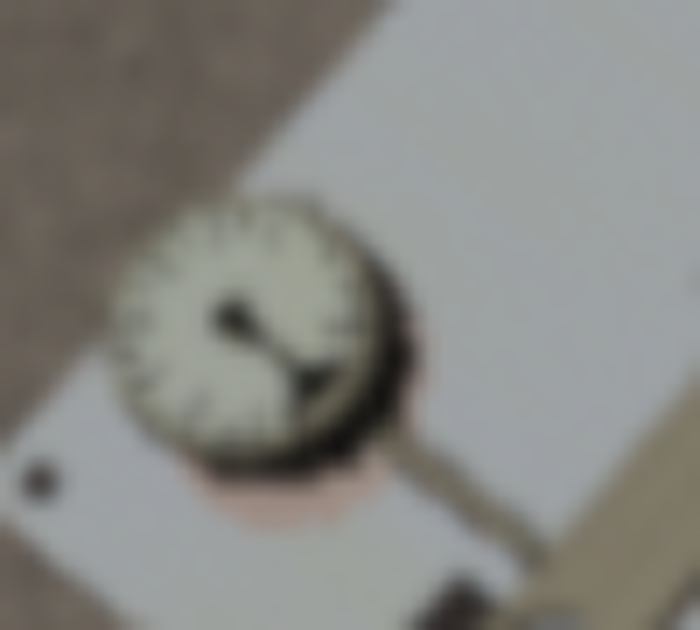

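View pics/top2.png

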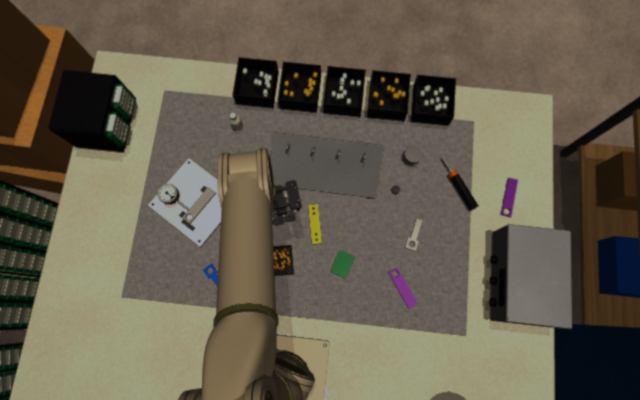

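```bash
python3 - <<'E'
from h import *
f=lambda x,y,z:p2w("top",255+(x+.5)/4-.5,120+(y+.5)/4-.5,z)
zt=.008+.165*np.sin(np.radians(35))
L=f(60,261,.008);Rr=f(484,312,.008);TR=f(516,97,zt);TL=f(70,48,zt)
for p in(L,Rr,TR,TL): print(p.round(4))
print("yaw low",np.degrees(np.arctan2(-(L-Rr)[0],(L-Rr)[1])),"top",np.degrees(np.arctan2(-(TL-TR)[0],(TL-TR)[1])), np.linalg.norm(L-Rr),np.linalg.norm(TL-TR))
print("centre low",(L+Rr)/2,"top",(TL+TR)/2)
im=cv2.imread("pics/top0.png")
crop(im,280,135,375,175,8,"pegs")
E
```

```text
[0.5489 0.1147 0.008 ]
[ 0.5438 -0.2113  0.008 ]
[ 0.6829 -0.2133  0.1026]
[0.6857 0.1147 0.1026]
yaw low -0.8975367024932298 top -0.4877021161846676 0.32604080480370135 0.32801401719040396
centre low [ 0.54631858 -0.04831164  0.008     ] top [ 0.68430973 -0.04930763  0.10264011]
```

View pics/pegs.png

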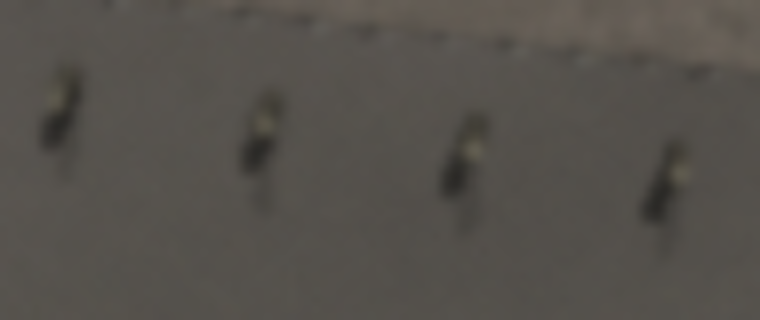

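```bash
cat >> h.py <<'E'
RO=np.array([.602,-.048]);RY=np.radians(-.6)
def peg(i,n=4.):  # point n mm off board on axis
    c,s=np.cos(np.radians(35)),np.sin(np.radians(35))
    l=np.array([-.055+.135*c-s*n/1000,(i-1.5)*.075]);z=.008+.135*s+c*n/1000
    R=np.array([[np.cos(RY),-np.sin(RY)],[np.sin(RY),np.cos(RY)]])
    return np.array([*(RO+R@l),z])
E
python3 - <<'E'
from h import *
for i in range(4): print(peg(i).round(4))
for camn,(u0,v0,u1,v1),f in(("top",(280,135,375,175),8),("side",(320,155,380,225),8)):
    im=cv2.imread(f"pics/{camn}0.png")
    c=cv2.resize(im[v0:v1,u0:u1],None,fx=f,fy=f,interpolation=cv2.INTER_CUBIC)
    for i in range(4):
        for n,col in((0,(0,0,255)),(40,(0,255,0))):
            u,v=w2p(camn,peg(i,n))[0]; cv2.circle(c,(int((u-u0+.5)*f),int((v-v0+.5)*f)),3,col,-1)
    cv2.imwrite(f"pics/pp_{camn}.png",c)
E
```

```text
[ 0.6541 -0.1611  0.0887]
[ 0.6549 -0.0861  0.0887]
[ 0.6557 -0.0111  0.0887]
[0.6565 0.0639 0.0887]
```

View pics/pp_top.png

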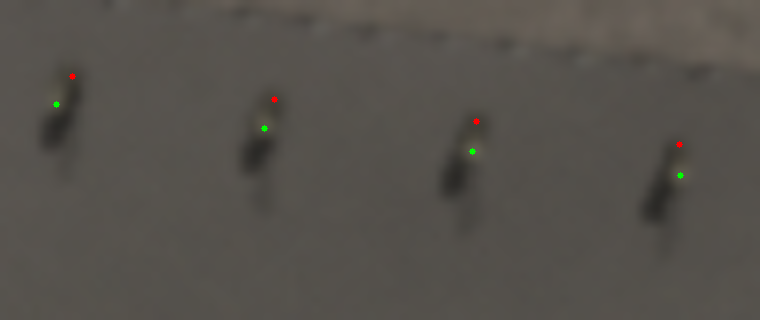

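View pics/pp_side.png

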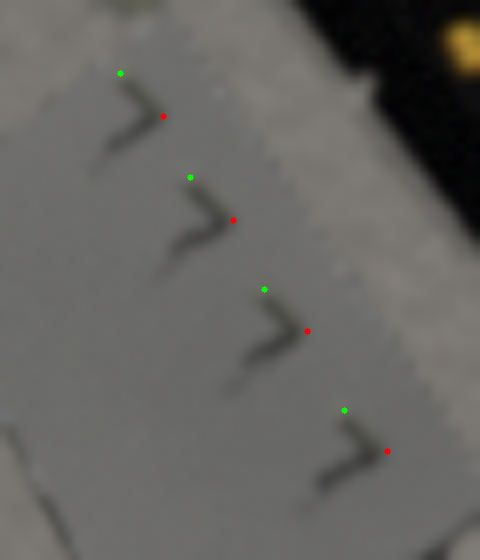

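```bash
python3 - <<'E'
from h import *
plan(.4686,.314,.1,149,.3)
E
```

```text
from [0.4484 0.0967 0.1144] 20.1 w 0.0435 F [ 0.1 -0.   0. ] t 26.1 world d [ 0.0202  0.2173 -0.0144]
  11 x shift [ 0.34  -0.717  0.052]   total [ 3.74 -7.89  0.57]
  20 x turn -0.0716
```

move_arm(
  deltas=[
    [0.3, 0.34, -0.72, 0.05, 0],
    [0.3, 0.34, -0.72, 0.05, 0],
    [0.3, 0.34, -0.72, 0.05, 0],
    [0.3, 0.34, -0.72, 0.05, 0],
    [0.3, 0.34, -0.72, 0.05, 0],
    [0.3, 0.34, -0.72, 0.05, 0],
    [0.3, 0.34, -0.72, 0.05, 0],
    [0.3, 0.34, -0.72, 0.05, 0],
    [0.3, 0.34, -0.72, 0.05, 0],
    [0.3, 0.34, -0.72, 0.05, 0],
    [0.3, 0, 0, 0, -0.0716],
    [0.3, 0, 0, 0, -0.0716],
  ],
  squeeze=40,
)

```text
time: 27.1
ee_pos: [0.4652, 0.2989, 0.1011]
eef_rot: [0.957, 0.289, -0.0, 0.0]
ft_force: [0.3, -0.2, -0.4]
width: 0.0567
```

move_arm(
  deltas=[
    [0.3, 0, 0, 0, -0.0716],
    [0.3, 0, 0, 0, -0.0716],
    [0.3, 0, 0, 0, -0.0716],
    [0.3, 0, 0, 0, -0.0716],
    [0.3, 0, 0, 0, -0.0716],
    [0.3, 0, 0, 0, -0.0716],
    [0.3, 0, 0, 0, -0.0716],
    [0.3, 0, 0, 0, -0.0716],
    [0.3, 0, 0, 0, -0.0716],
    [0.3, 0, 0, 0, -0.0716],
    [0.3, 0, 0, 0, -0.0716],
    [0.3, 0, 0, 0, -0.0716],
  ],
)

```text
time: 28.1
ee_pos: [0.4654, 0.2976, 0.1015]
eef_rot: [0.568, 0.823, 0.0, -0.0]
ft_force: [-0.1, -0.2, -1.0]
width: 0.0564
```

move_arm(
  deltas=[
    [0.3, 0, 0, 0, -0.0716],
    [0.3, 0, 0, 0, -0.0716],
    [0.3, 0, 0, 0, -0.0716],
    [0.3, 0, 0, 0, -0.0716],
    [0.3, 0, 0, 0, -0.0716],
    [0.3, 0, 0, 0, -0.0716],
    [0.3, 0, 0, 0, 0],
  ],
)

```text
time: 28.68
ee_pos: [0.4655, 0.2974, 0.1015]
eef_rot: [0.263, 0.965, 0.0, -0.0]
ft_force: [-0.2, 0.5, -0.4]
width: 0.057
```

```bash
python3 - <<'E'
from h import *
plan(.4686,.314,.1,149,.3,order="ts")
E
```

```text
from [0.4655 0.2974 0.1015] 149.5 w 0.057 F [-0.2  0.5 -0.4] t 28.7 world d [ 0.0031  0.0166 -0.0015]
  1 x turn 0.0054
  1 x shift [0.237 0.633 0.061]   total [0.24 0.63 0.06]
```

move_arm(
  deltas=[
    [0.3, 0.12, 0.32, 0, 0.005],
    [0.3, 0.12, 0.32, 0, 0],
    [0.3, 0, 0, 0.5, 0],
    [0.3, 0, 0, 0.6, 0],
    [0.3, 0, 0, 0.6, 0],
    [0.3, 0, 0, 0.6, 0],
    [0.3, 0, 0, 0.5, 0],
    [0.3, 0, 0, 0.4, 0],
    [0.3, 0, 0, 0, 0],
  ],
)

```text
time: 29.43
ee_pos: [0.4677, 0.3125, 0.0188]
eef_rot: [0.27, 0.963, -0.001, -0.001]
ft_force: [-0.3, -0.0, -0.6]
width: 0.0565
```

```bash
python3 - <<'E'
from h import *
comp();plan(.4686,.314,.0135,149,.3,order="ts")
E
```

```text
comp xy mm -1.6 -6.1 z 0.0188 psi 148.7 w 0.0565 Fx,Fy,Fz comp -0.2 0.3 -0.6 t 29.43
from [0.4677 0.3125 0.0188] 148.7 w 0.0565 F [-0.3 -0.  -0.6] t 29.4 world d [ 0.0009  0.0015 -0.0053]
  1 x turn -0.0039
  1 x shift [-0.001  0.071  0.212]   total [-0.    0.07  0.21]
```

move_arm(
  deltas=[
    [0.3, 0, 0.07, 0.21, -0.003],
    [0.3, 0, 0, 0, 0],
    [-0.6, 0, 0, 0, 0],
    [-0.6, 0, 0, 0, 0],
    [-0.6, 0, 0, 0, 0],
    [-0.6, 0, 0, 0, 0],
    [-0.6, 0, 0, 0, 0],
    [-0.6, 0, 0, 0, 0],
    [-0.6, 0, 0, 0, 0],
  ],
)

```text
time: 30.18
ee_pos: [0.4693, 0.3136, 0.0161]
eef_rot: [0.268, 0.963, -0.001, -0.001]
ft_force: [-3.0, -4.4, 4.6]
width: 0.0287
```

```bash
python3 - <<'E'
from h import *
comp()
E
```

```text
comp xy mm 0.1 -6.9 z 0.0161 psi 148.9 w 0.0287 Fx,Fy,Fz comp -5.4 0.3 4.6 t 30.18
```

move_arm(
  deltas=[
    [-0.15, 0, 0, 0, 0],
    [-0.15, 0, 0, 0.06, 0],
    [-0.15, 0, 0, 0.06, 0],
    [-0.15, 0, 0, 0, 0],
    [-0.6, 0, 0, 0, 0],
    [-0.6, 0, 0, 0, 0],
    [-0.6, 0, 0, 0, 0],
    [-0.6, 0, 0, 0, 0],
  ],
)

```text
time: 30.85
ee_pos: [0.4692, 0.3136, 0.0128]
eef_rot: [0.268, 0.963, -0.001, -0.001]
ft_force: [-3.3, -4.2, 3.6]
width: 0.0294
```

```bash
python3 - <<'E'
from h import *
comp()
E
```

```text
comp xy mm 0.1 -6.8 z 0.0128 psi 148.9 w 0.0294 Fx,Fy,Fz comp -5.3 0.7 3.6 t 30.85
```

move_arm(
  deltas=[
    [-0.6, 0, 0, -0.3, 0],
    [-0.6, 0, 0, -0.7, 0],
    [-0.6, 0, 0, -0.8, 0],
    [-0.6, 0, 0, -0.8, 0],
    [-0.6, 0, 0, -0.8, 0],
    [-0.6, 0, 0, -0.8, 0],
    [-0.6, 0, 0, -0.8, 0],
    [-0.6, 0, 0, -0.8, 0],
    [-0.6, 0, 0, -0.3, 0],
  ],
)

```text
time: 31.6
ee_pos: [0.4709, 0.3155, 0.1688]
eef_rot: [0.268, 0.963, 0.002, 0.001]
ft_force: [0.4, 0.9, -0.7]
width: 0.0293
```

```bash
python3 - <<'E'
from h import *
p=peg(2,48);print(p)
plan(p[0]-.0527,p[1],.155,-.6,-.6)
E
```

```text
[ 0.63044501 -0.01079583  0.12475212]
from [0.4709 0.3155 0.1688] 148.9 w 0.0293 F [ 0.4  0.9 -0.7] t 31.6 world d [ 0.1069 -0.3262 -0.0138]
  18 x shift [-0.578 -0.498  0.031]   total [-10.4   -8.97   0.55]
  23 x turn 0.0722
```

move_arm(
  deltas=[
    [-0.6, -0.58, -0.5, 0.03, 0],
    [-0.6, -0.58, -0.5, 0.03, 0],
    [-0.6, -0.58, -0.5, 0.03, 0],
    [-0.6, -0.58, -0.5, 0.03, 0],
    [-0.6, -0.58, -0.5, 0.03, 0],
    [-0.6, -0.58, -0.5, 0.03, 0],
    [-0.6, -0.58, -0.5, 0.03, 0],
    [-0.6, -0.58, -0.5, 0.03, 0],
    [-0.6, -0.58, -0.5, 0.03, 0],
    [-0.6, -0.58, -0.5, 0.03, 0],
    [-0.6, -0.58, -0.5, 0.03, 0],
    [-0.6, -0.58, -0.5, 0.03, 0],
  ],
)

```text
time: 32.6
ee_pos: [0.5415, 0.0956, 0.1562]
eef_rot: [0.268, 0.964, 0.0, -0.0]
ft_force: [0.2, 0.3, -1.4]
width: 0.0294
```

move_arm(
  deltas=[
    [-0.6, -0.58, -0.5, 0.03, 0],
    [-0.6, -0.58, -0.5, 0.03, 0],
    [-0.6, -0.58, -0.5, 0.03, 0],
    [-0.6, -0.58, -0.5, 0.03, 0],
    [-0.6, -0.58, -0.5, 0.03, 0],
    [-0.6, -0.58, -0.5, 0.03, 0],
    [-0.6, 0, 0, 0, 0.0722],
    [-0.6, 0, 0, 0, 0.0722],
    [-0.6, 0, 0, 0, 0.0722],
    [-0.6, 0, 0, 0, 0.0722],
    [-0.6, 0, 0, 0, 0.0722],
    [-0.6, 0, 0, 0, 0.0722],
  ],
)

```text
time: 33.6
ee_pos: [0.5771, -0.0126, 0.1516]
eef_rot: [0.576, 0.817, -0.0, -0.0]
ft_force: [0.7, 0.5, -3.2]
width: 0.0298
```

move_arm(
  deltas=[
    [-0.6, 0, 0, 0, 0.0722],
    [-0.6, 0, 0, 0, 0.0722],
    [-0.6, 0, 0, 0, 0.0722],
    [-0.6, 0, 0, 0, 0.0722],
    [-0.6, 0, 0, 0, 0.0722],
    [-0.6, 0, 0, 0, 0.0722],
    [-0.6, 0, 0, 0, 0.0722],
    [-0.6, 0, 0, 0, 0.0722],
    [-0.6, 0, 0, 0, 0.0722],
    [-0.6, 0, 0, 0, 0.0722],
    [-0.6, 0, 0, 0, 0.0722],
    [-0.6, 0, 0, 0, 0.0722],
  ],
)

```text
time: 34.6
ee_pos: [0.5772, -0.0125, 0.1517]
eef_rot: [0.962, 0.273, -0.0, -0.0]
ft_force: [0.4, -0.4, -1.9]
width: 0.0292
```

move_arm(
  deltas=[
    [-0.6, 0, 0, 0, 0.0722],
    [-0.6, 0, 0, 0, 0.0722],
    [-0.6, 0, 0, 0, 0.0722],
    [-0.6, 0, 0, 0, 0.0722],
    [-0.6, 0, 0, 0, 0.0722],
    [-0.6, 0, 0, 0, 0],
  ],
)

```text
time: 35.1
ee_pos: [0.5772, -0.0125, 0.1515]
eef_rot: [1.0, -0.007, -0.0, 0.0]
ft_force: [-0.3, 0.3, -1.9]
width: 0.0291
```

```bash
python3 - <<'E'
from h import *
p=peg(2,48)
plan(p[0]-.0527,p[1],.14,-.6,-.6,order="ts")
im=cam("side");crop(im,280,130,400,250,6,"m1")
E
```

```text
from [ 0.5772 -0.0125  0.1515] -0.8 w 0.0291 F [-0.3  0.3 -1.9] t 35.1 world d [ 0.0006  0.0017 -0.0115]
  1 x shift [ 0.022 -0.067  0.461]   total [ 0.02 -0.07  0.46]
```

View pics/m1.png

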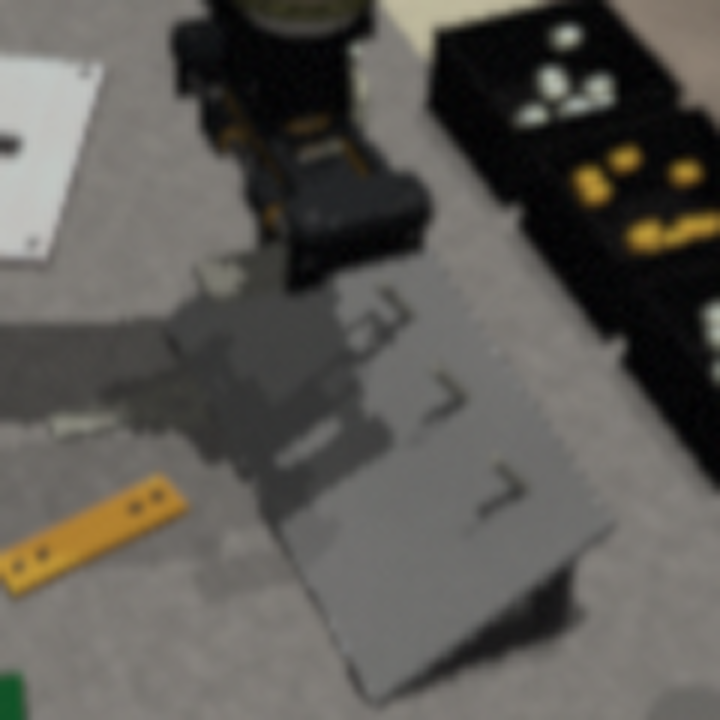

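```bash
python3 - <<'E'
from h import *
im=cam("top");crop(im,260,120,400,230,5,"m2")
E
```

```text
(no output)
```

View pics/m2.png

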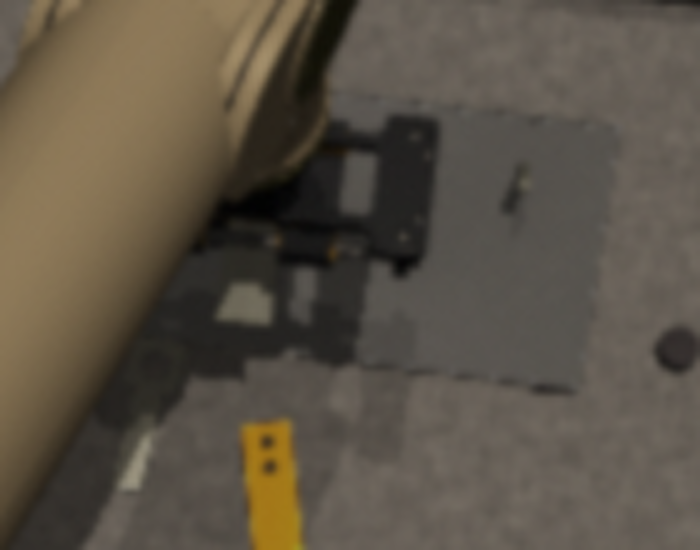

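```bash
python3 - <<'E'
from h import *
f=lambda x,y,z:p2w("top",260+(x+.5)/5-.5,120+(y+.5)/5-.5,z)
for q in((218,319),(271,324),(225,282),(268,286)): print(f(*q,.1587).round(4))
E
```

```text
[0.5243 0.0008 0.1587]
[ 0.5246 -0.0283  0.1587]
[ 5.455e-01 -5.000e-04  1.587e-01]
[ 0.5458 -0.0242  0.1587]
```

move_arm(
  deltas=[
    [-0.6, 0.02, -0.07, 0.3, 0],
    [-0.6, 0, 0, 0.3, 0],
    [-0.6, 0, 0, 0.3, 0],
    [-0.6, 0, 0, 0.25, 0],
    [-0.6, 0, 0, 0, 0],
    [-0.6, 0, 0, 0, 0],
  ],
)

```text
time: 35.7
ee_pos: [0.5775, -0.0112, 0.1228]
eef_rot: [1.0, -0.004, -0.0, 0.0]
ft_force: [-1.0, 1.3, -1.8]
width: 0.0294
```

```bash
python3 - <<'E'
from h import *
for n in(48,30,16):
    p=peg(2,n);plan(p[0]-.0527,p[1],p[2]-.003,-.6,-.6,order="ts")
E
```

```text
from [ 0.5775 -0.0112  0.1228] -0.5 w 0.0294 F [-1.   1.3 -1.8] t 35.7 world d [ 0.0002  0.0004 -0.0011]
  1 x shift [ 0.009 -0.016  0.042]   total [ 0.01 -0.02  0.04]
from [ 0.5775 -0.0112  0.1228] -0.5 w 0.0294 F [-1.   1.3 -1.8] t 35.7 world d [ 0.0106  0.0003 -0.0158]
  1 x shift [ 0.422 -0.016  0.632]   total [ 0.42 -0.02  0.63]
from [ 0.5775 -0.0112  0.1228] -0.5 w 0.0294 F [-1.   1.3 -1.8] t 35.7 world d [ 0.0186  0.0002 -0.0273]
  2 x shift [ 0.372 -0.008  0.545]   total [ 0.74 -0.02  1.09]
```

move_arm(
  deltas=[
    [-0.6, 0.1, 0, 0.16, 0],
    [-0.6, 0.1, 0, 0.16, 0],
    [-0.6, 0.11, 0, 0.16, 0],
    [-0.6, 0.11, 0, 0.15, 0],
    [-0.6, 0, 0, 0, 0],
  ],
)

```text
time: 36.12
ee_pos: [0.5885, -0.011, 0.1066]
eef_rot: [1.0, -0.004, -0.0, 0.0]
ft_force: [-0.3, 0.1, -2.3]
width: 0.0291
```

```bash
python3 - <<'E'
from h import *
for n in(16,):
    p=peg(2,n);plan(p[0]-.0527,p[1],p[2]-.003,-.6,-.6,order="ts")
E
```

```text
from [ 0.5885 -0.011   0.1066] -0.5 w 0.0291 F [-0.3  0.1 -2.3] t 36.1 world d [ 0.0076  0.     -0.0111]
  1 x shift [ 0.305 -0.004  0.444]   total [ 0.3  -0.    0.44]
```

move_arm(
  deltas=[
    [-0.6, 0.1, 0, 0.15, 0],
    [-0.6, 0.1, 0, 0.15, 0],
    [-0.6, 0.1, 0, 0.14, 0],
    [-0.6, 0, 0, 0, 0],
  ],
)

```text
time: 36.45
ee_pos: [0.5959, -0.0111, 0.0957]
eef_rot: [1.0, -0.004, -0.0, 0.0]
ft_force: [-0.6, -0.3, -2.0]
width: 0.0294
```

```bash
python3 - <<'E'
from h import *
p=peg(2,16);plan(p[0]-.0527,p[1],p[2]-.003,-.6,-.6,order="ts")
im=cam("side");crop(im,300,140,390,230,8,"m3")
E
```

```text
from [ 0.5959 -0.0111  0.0957] -0.5 w 0.0294 F [-0.6 -0.3 -2. ] t 36.5 world d [ 0.0002  0.0001 -0.0002]
  1 x shift [ 0.008 -0.004  0.007]   total [ 0.01 -0.    0.01]
```

View pics/m3.png

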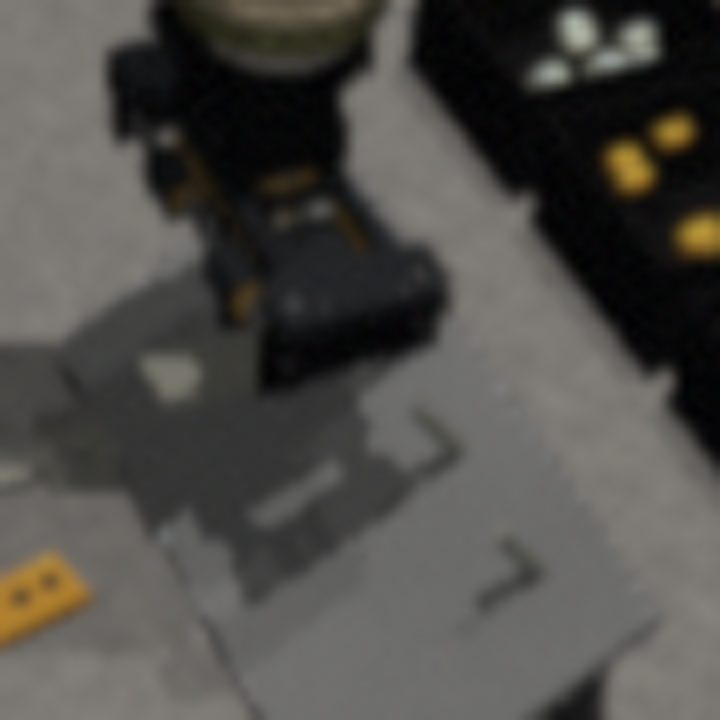

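move_arm(
  deltas=[
    [0, 0, 0, 0, 0],
    [0, 0, 0, 0, 0],
    [0, 0, 0, 0, 0],
    [0, 0, 0, 0, 0],
    [0, 0, 0, 0, 0],
    [0, 0, 0, 0, 0],
  ],
)

```text
time: 37.0
ee_pos: [0.5959, -0.0111, 0.0967]
eef_rot: [1.0, -0.004, 0.0, -0.0]
ft_force: [0.6, -0.6, 0.4]
width: 0.0434
```

```bash
python3 - <<'E'
from h import *
im=cam("side");crop(im,300,140,390,230,8,"m4")
plan(.56,-.011,.17,-.6,0)
E
```

```text
from [ 0.5959 -0.0111  0.0966] -0.5 w 0.0434 F [-0.4 -0.3  0.1] t 37.0 world d [-0.0359  0.0001  0.0734]
  5 x shift [-0.287  0.002 -0.587]   total [-1.43  0.01 -2.94]
```

View pics/m4.png

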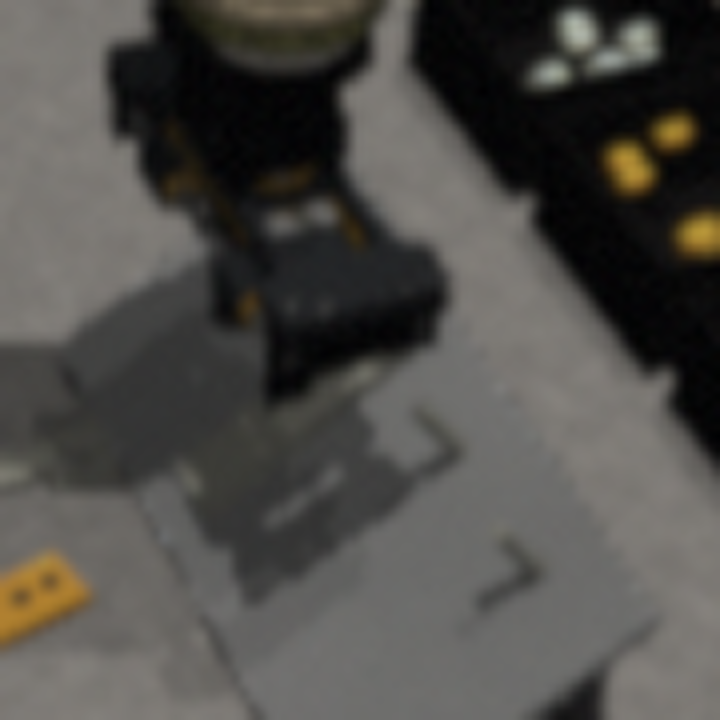

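Master appears down on the board (dropped). Lift up and move toward tag A, then look.

move_arm(
  deltas=[
    [0, 0, 0, -0.7, 0],
    [0, 0, 0, -0.7, 0],
    [0, 0, 0, -0.7, 0],
    [0, 0, 0, -0.7, 0],
    [0, -0.7, 0, 0, 0],
    [0, -0.7, 0, 0, 0],
    [0, -0.7, 0, 0, 0],
    [0, -0.7, 0, 0, 0],
    [0, -0.7, -0.3, 0, 0],
    [0, -0.5, -0.6, 0, 0],
    [0, 0, -0.7, 0, 0],
    [0, 0, -0.7, 0, 0],
  ],
)

```text
time: 38.05
ee_pos: [0.4957, 0.0482, 0.1667]
eef_rot: [1.0, -0.005, -0.0, -0.002]
ft_force: [0.4, 0.7, 0.2]
width: 0.0433
```

```bash
python3 - <<'E'
from h import *
comp();print(pose()[:2])
im=cam("side");cv2.imwrite("pics/side3.png",im);crop(im,260,140,390,260,6,"m5")
im=cam("top");cv2.imwrite("pics/top3.png",im)
print(net("tip_of","side","master_eye"))
E
```

```text
comp xy mm -213.7 -166.2 z 0.1667 psi -0.5 w 0.0433 Fx,Fy,Fz comp 0.8 -0.0 0.2 t 38.05
(array([0.49565979, 0.04823861, 0.16667378]), np.float64(-0.5177259132170491))
[(0.88, array([ 0.5463, -0.6052, -0.0023])), (0.81, array([ 3.211e-01, -2.878e-01,  3.000e-04])), (0.5, array([ 0.6469, -0.0115,  0.0847])), (0.39, array([ 0.6527, -0.0887,  0.091 ]))]
```

View pics/m5.png

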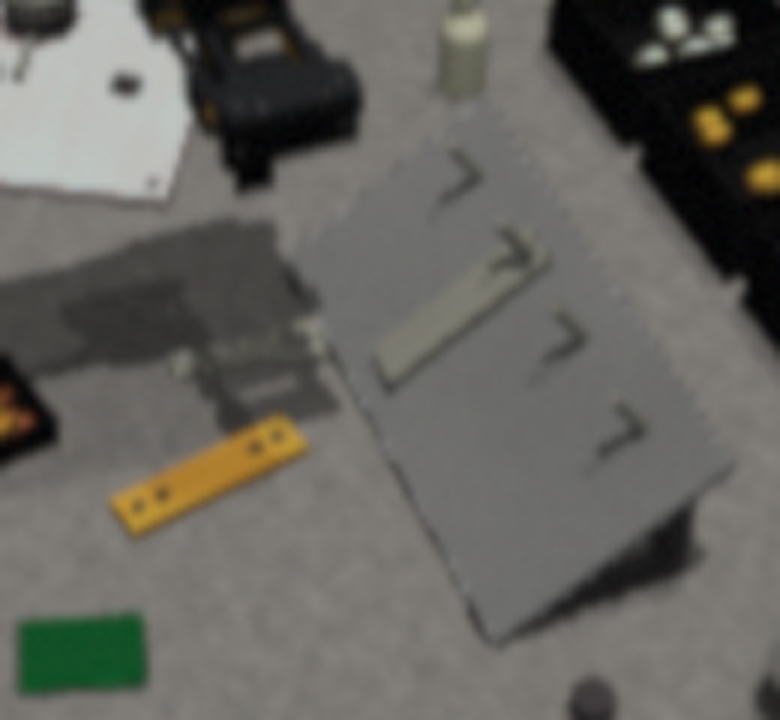

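View pics/top3.png

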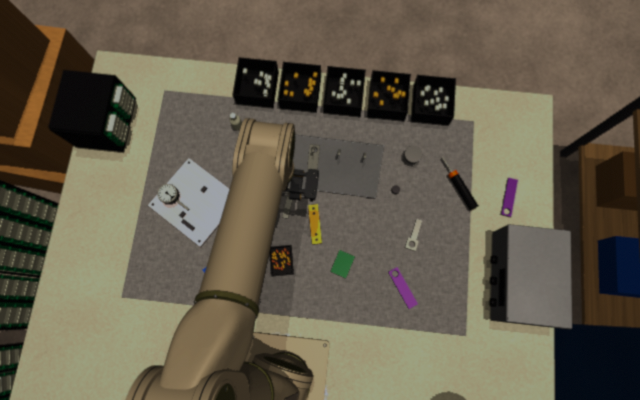

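```bash
python3 - <<'E'
from h import *
im=cv2.imread("pics/top3.png")
k=blob(im,400,214,428,255,"steel"); c,s,a,w=rect("top",k,.008)
x,e=fitmodel(w,TAG,[*c,np.radians(167)]);print(x[:2],np.degrees(x[2]),e)
t=x[:2]-.002*np.array([np.cos(x[2]),np.sin(x[2])]);print(t)
plan(*t,.1,np.degrees(x[2])-180,.2)
E
```

```text
[ 0.44610993 -0.33660836] 167.13740664853808 0.6588924084182693
[ 0.44805975 -0.33705359]
from [0.4963 0.0485 0.1666] -0.4 w 0.0438 F [-0.7  0.1 -0.2] t 38.2 world d [-0.0482 -0.3855 -0.0666]
  20 x shift [-0.092  0.772  0.133]   total [-1.83 15.43  2.66]
  2 x turn 0.0694
```

move_arm(
  deltas=[
    [0.2, -0.09, 0.77, 0.13, 0],
    [0.2, -0.09, 0.77, 0.13, 0],
    [0.2, -0.09, 0.77, 0.13, 0],
    [0.2, -0.09, 0.77, 0.13, 0],
    [0.2, -0.09, 0.77, 0.13, 0],
    [0.2, -0.09, 0.77, 0.13, 0],
    [0.2, -0.09, 0.77, 0.13, 0],
    [0.2, -0.09, 0.77, 0.13, 0],
    [0.2, -0.09, 0.77, 0.13, 0],
    [0.2, -0.09, 0.77, 0.13, 0],
    [0.2, -0.09, 0.77, 0.13, 0],
    [0.2, -0.09, 0.77, 0.13, 0],
  ],
)

```text
time: 39.2
ee_pos: [0.4665, -0.1857, 0.1274]
eef_rot: [1.0, -0.005, -0.0, 0.0]
ft_force: [0.4, -0.1, -0.6]
width: 0.0518
```

move_arm(
  deltas=[
    [0.2, -0.09, 0.77, 0.13, 0],
    [0.2, -0.09, 0.77, 0.13, 0],
    [0.2, -0.09, 0.77, 0.13, 0],
    [0.2, -0.09, 0.77, 0.13, 0],
    [0.2, -0.09, 0.77, 0.13, 0],
    [0.2, -0.09, 0.77, 0.13, 0],
    [0.2, -0.09, 0.77, 0.13, 0],
    [0.2, -0.09, 0.77, 0.13, 0],
    [0.2, 0, 0, 0, 0.07],
    [0.2, 0, 0, 0, 0.07],
    [0.2, 0, 0, 0, 0],
  ],
)

```text
time: 40.12
ee_pos: [0.4467, -0.3389, 0.1014]
eef_rot: [0.993, -0.118, -0.0, 0.0]
ft_force: [-0.3, -0.4, 0.6]
width: 0.0521
```

```bash
python3 - <<'E'
from h import *
plan(.4481,-.3371,.1,-12.8,.2,order="ts")
im=cam("top");cv2.imwrite("pics/top4.png",im);crop(im,250,180,340,260,8,"a1")
s=cam("side");cv2.imwrite("pics/side4.png",s)
E
```

```text
from [ 0.4467 -0.3389  0.1014] -13.5 w 0.0521 F [-0.3 -0.4  0.6] t 40.1 world d [ 0.0014  0.0018 -0.0014]
  1 x turn -0.0082
  1 x shift [ 0.038 -0.083  0.055]   total [ 0.04 -0.08  0.05]
```

View pics/a1.png

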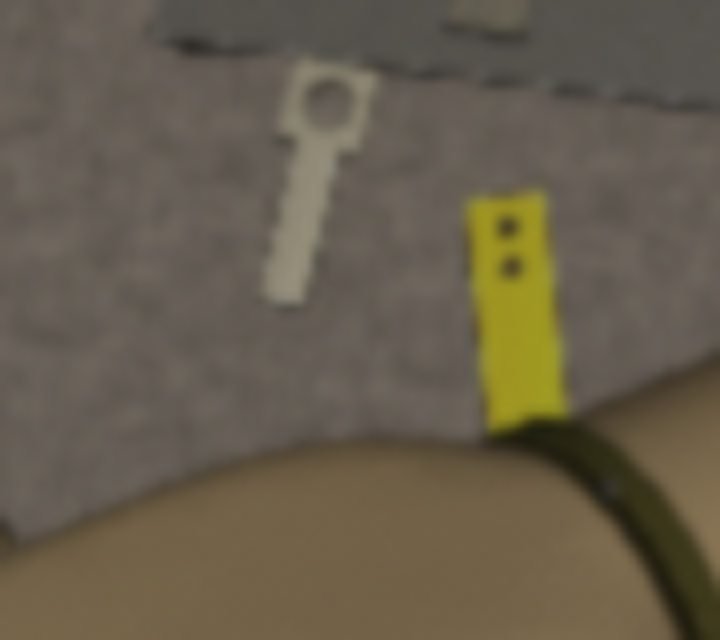

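View pics/side4.png

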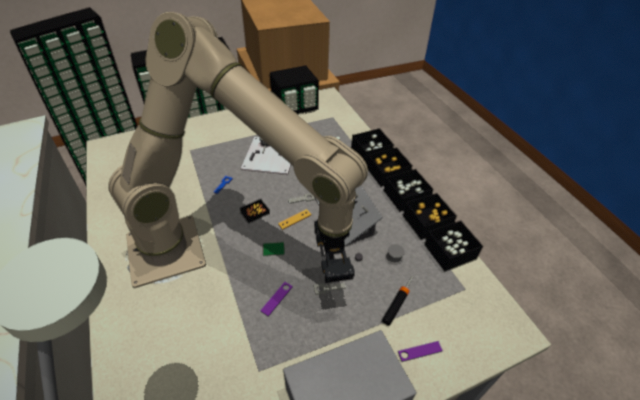

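move_arm(
  deltas=[
    [0.2, 0.04, -0.08, 0.5, -0.008],
    [0.2, 0, 0, 0.6, 0],
    [0.2, 0, 0, 0.6, 0],
    [0.2, 0, 0, 0.6, 0],
    [0.2, 0, 0, 0.6, 0],
    [0.2, 0, 0, 0.5, 0],
    [0.2, 0, 0, 0.3, 0],
    [0.2, 0, 0, 0, 0],
  ],
)

```text
time: 40.88
ee_pos: [0.4485, -0.3352, 0.0073]
eef_rot: [0.994, -0.108, -0.001, -0.0]
ft_force: [-0.5, 0.0, 0.4]
width: 0.0524
```

```bash
python3 - <<'E'
from h import *
plan(.4481,-.3371,.001,-12.8,.2,order="ts")
E
```

```text
from [ 0.4485 -0.3352  0.0073] -12.4 w 0.0524 F [-0.5  0.   0.4] t 40.9 world d [-0.0004 -0.0019 -0.0063]
  1 x turn 0.0048
  1 x shift [0.003 0.079 0.251]   total [0.   0.08 0.25]
```

move_arm(
  deltas=[
    [0.2, 0, 0.06, 0.12, 0],
    [0.2, 0, 0, 0.12, 0],
    [0.2, 0, 0, 0, 0],
    [-0.9, 0, 0, 0, 0],
    [-0.9, 0, 0, 0, 0],
    [-0.9, 0, 0, 0, 0],
    [-0.9, 0, 0, 0, 0],
    [-0.9, 0, 0, 0, 0],
    [-0.9, 0, 0, 0, 0],
    [-0.9, 0, 0, 0, 0],
  ],
)

```text
time: 41.72
ee_pos: [0.4491, -0.3371, 0.0031]
eef_rot: [0.994, -0.108, 0.0, -0.0]
ft_force: [-0.8, 0.4, 0.6]
width: 0.0171
```

```bash
python3 - <<'E'
from h import *
plan(.4481,-.3371,.001,-12.8,.2,order="ts")
E
```

```text
from [ 0.4491 -0.3371  0.0031] -12.4 w 0.0171 F [-0.8  0.4  0.6] t 41.7 world d [-0.001  -0.     -0.0021]
  1 x turn 0.0046
  1 x shift [-0.037  0.01   0.082]   total [-0.04  0.01  0.08]
```

move_arm(
  deltas=[
    [-0.9, 0, 0, -0.4, 0],
    [-0.9, 0, 0, -0.8, 0],
    [-0.9, 0, 0, -0.8, 0],
    [-0.9, 0, 0, -0.8, 0],
    [-0.9, 0, 0, -0.8, 0],
    [-0.9, 0, 0, -0.8, 0],
    [-0.9, 0, 0, -0.8, 0],
    [-0.9, 0, 0, -0.8, 0],
    [-0.9, 0, 0, -0.6, 0],
    [-0.9, 0, 0, 0, 0],
  ],
)

```text
time: 42.55
ee_pos: [0.4498, -0.3383, 0.1712]
eef_rot: [0.994, -0.108, 0.002, 0.001]
ft_force: [-0.1, 1.3, -0.7]
width: 0.0169
```

```bash
python3 - <<'E'
from h import *
p=peg(0,48)
plan(p[0]-.0345,p[1],.155,179.4,.2)
im=cam("side");crop(im,290,200,400,310,6,"b1")
E
```

```text
from [ 0.4498 -0.3383  0.1712] -12.4 w 0.0169 F [-0.1  1.3 -0.7] t 42.5 world d [ 0.1446  0.1775 -0.0162]
  12 x shift [ 0.343 -0.682  0.054]   total [ 4.12 -8.18  0.65]
  29 x turn -0.0735
```

View pics/b1.png

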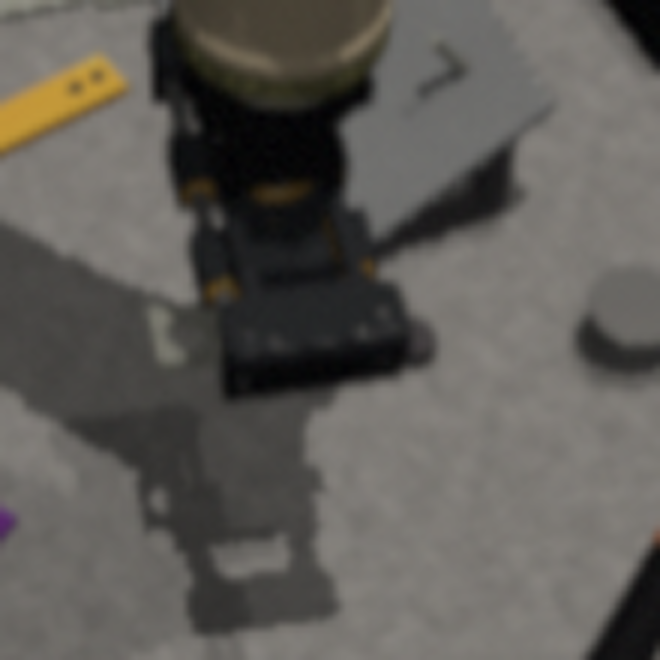

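Held. Shift, then turn.

move_arm(
  deltas=[
    [-0.9, 0.34, -0.68, 0.05, 0],
    [-0.9, 0.34, -0.68, 0.05, 0],
    [-0.9, 0.34, -0.68, 0.05, 0],
    [-0.9, 0.34, -0.68, 0.05, 0],
    [-0.9, 0.34, -0.68, 0.05, 0],
    [-0.9, 0.34, -0.68, 0.05, 0],
    [-0.9, 0.34, -0.68, 0.05, 0],
    [-0.9, 0.34, -0.68, 0.05, 0],
    [-0.9, 0.34, -0.68, 0.05, 0],
    [-0.9, 0.34, -0.68, 0.05, 0],
    [-0.9, 0.34, -0.68, 0.05, 0],
    [-0.9, 0.34, -0.68, 0.05, 0],
  ],
)

```text
time: 43.6
ee_pos: [0.5923, -0.1588, 0.1518]
eef_rot: [0.994, -0.108, -0.001, -0.0]
ft_force: [1.5, -0.5, -1.4]
width: 0.0172
```

move_arm(
  deltas=[
    [-0.9, 0, 0, 0, -0.0735],
    [-0.9, 0, 0, 0, -0.0735],
    [-0.9, 0, 0, 0, -0.0735],
    [-0.9, 0, 0, 0, -0.0735],
    [-0.9, 0, 0, 0, -0.0735],
    [-0.9, 0, 0, 0, -0.0735],
    [-0.9, 0, 0, 0, -0.0735],
    [-0.9, 0, 0, 0, -0.0735],
    [-0.9, 0, 0, 0, -0.0735],
    [-0.9, 0, 0, 0, -0.0735],
    [-0.9, 0, 0, 0, -0.0735],
    [-0.9, 0, 0, 0, -0.0735],
  ],
)

```text
time: 44.6
ee_pos: [0.5921, -0.1595, 0.1521]
eef_rot: [0.832, 0.554, -0.0, -0.0]
ft_force: [0.8, -0.3, -0.5]
width: 0.017
```

move_arm(
  deltas=[
    [-0.9, 0, 0, 0, -0.0735],
    [-0.9, 0, 0, 0, -0.0735],
    [-0.9, 0, 0, 0, -0.0735],
    [-0.9, 0, 0, 0, -0.0735],
    [-0.9, 0, 0, 0, -0.0735],
    [-0.9, 0, 0, 0, -0.0735],
    [-0.9, 0, 0, 0, -0.0735],
    [-0.9, 0, 0, 0, -0.0735],
    [-0.9, 0, 0, 0, -0.0735],
    [-0.9, 0, 0, 0, -0.0735],
    [-0.9, 0, 0, 0, -0.0735],
    [-0.9, 0, 0, 0, -0.0735],
  ],
)

```text
time: 45.6
ee_pos: [0.592, -0.1595, 0.152]
eef_rot: [0.287, 0.958, 0.0, -0.001]
ft_force: [0.1, -0.5, -1.3]
width: 0.0176
```

move_arm(
  deltas=[
    [-0.9, 0, 0, 0, -0.0735],
    [-0.9, 0, 0, 0, -0.0735],
    [-0.9, 0, 0, 0, -0.0735],
    [-0.9, 0, 0, 0, -0.0735],
    [-0.9, 0, 0, 0, -0.0735],
    [-0.9, 0, 0, 0, 0],
  ],
)

```text
time: 46.1
ee_pos: [0.592, -0.1596, 0.1521]
eef_rot: [0.002, 1.0, 0.0, -0.001]
ft_force: [-0.2, 0.6, -0.6]
width: 0.0172
```

```bash
python3 - <<'E'
from h import *
p=peg(0,48)
plan(p[0]-.0345,p[1],.140,179.4,.2,order="ts")
im=cam("side");crop(im,300,160,400,250,7,"b2")
im=cam("top");crop(im,290,110,430,220,5,"b3")
E
```

```text
from [ 0.592  -0.1596  0.1521] 179.7 w 0.0172 F [-0.2  0.6 -0.6] t 46.1 world d [ 0.0023 -0.0011 -0.0121]
  1 x turn 0.0037
  1 x shift [-0.094 -0.045  0.485]   total [-0.09 -0.04  0.48]
```

View pics/b2.png

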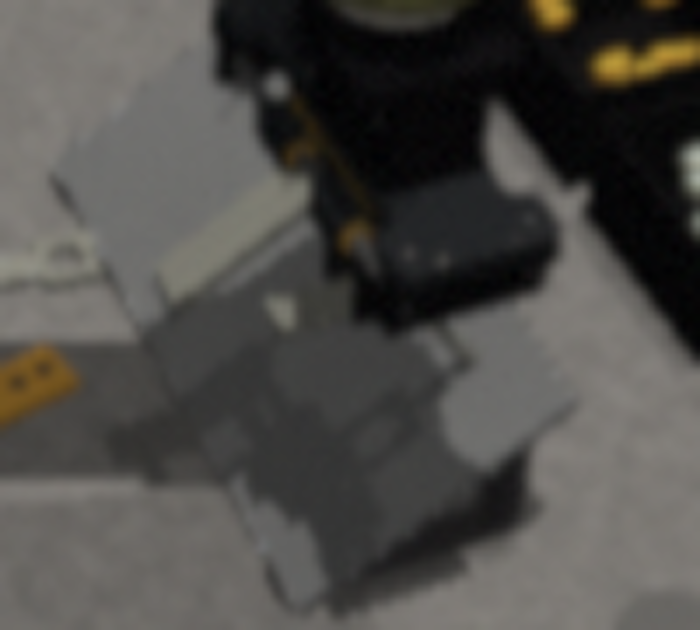

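View pics/b3.png

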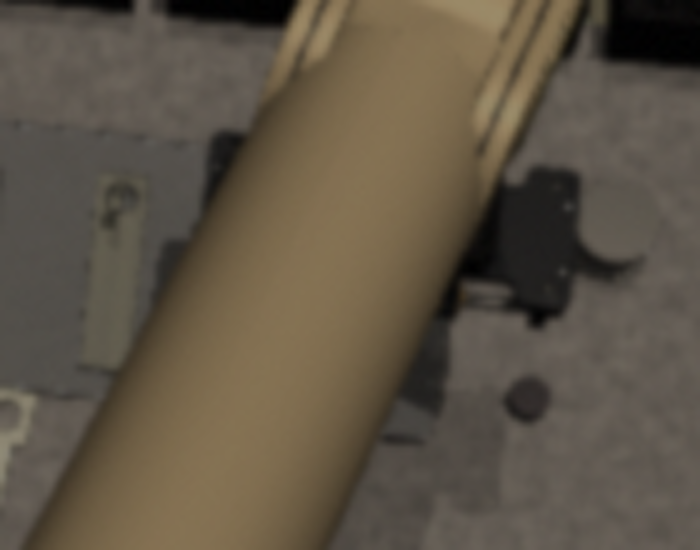

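```bash
python3 - <<'E'
from h import *
for n in(48,30,17):
    p=peg(0,n);plan(p[0]-.0345,p[1],p[2]-.001,179.4,-.6,order="ts")
E
```

```text
from [ 0.5921 -0.1597  0.1524] 179.2 w 0.0168 F [-0.7 -0.2 -0.8] t 46.2 world d [ 0.0023 -0.0011 -0.0286]
  2 x shift [-0.045 -0.021  0.572]   total [-0.09 -0.04  1.14]
from [ 0.5921 -0.1597  0.1524] 179.2 w 0.0168 F [-0.7 -0.2 -0.8] t 46.2 world d [ 0.0126 -0.0012 -0.0434]
  3 x shift [-0.168 -0.014  0.578]   total [-0.5  -0.04  1.73]
from [ 0.5921 -0.1597  0.1524] 179.2 w 0.0168 F [-0.7 -0.2 -0.8] t 46.2 world d [ 0.02   -0.0013 -0.054 ]
  3 x shift [-0.267 -0.014  0.72 ]   total [-0.8  -0.04  2.16]
```

move_arm(
  deltas=[
    [-0.9, -0.09, -0.04, 0.3, 0.004],
    [-0.9, 0, 0, 0.3, 0],
    [-0.9, 0, 0, 0.3, 0],
    [-0.9, 0, 0, 0.2, 0],
    [-0.9, 0, 0, 0, 0],
    [-0.9, 0, 0, 0, 0],
  ],
)

```text
time: 46.7
ee_pos: [0.5944, -0.1607, 0.125]
eef_rot: [0.008, 1.0, 0.0, -0.0]
ft_force: [-0.0, -0.8, -0.1]
width: 0.0173
```

```bash
python3 - <<'E'
from h import *
for n in(48,30,17):
    p=peg(0,n);plan(p[0]-.0345,p[1],p[2]-.001,179.4,-.6,order="ts")
E
```

```text
from [ 0.5944 -0.1607  0.125 ] 179.1 w 0.0173 F [-0.  -0.8 -0.1] t 46.7 world d [ 0.     -0.0001 -0.0012]
  1 x turn -0.0038
  1 x shift [-0.    -0.005  0.049]   total [-0.   -0.    0.05]
from [ 0.5944 -0.1607  0.125 ] 179.1 w 0.0173 F [-0.  -0.8 -0.1] t 46.7 world d [ 0.0103 -0.0002 -0.016 ]
  1 x turn -0.0038
  1 x shift [-0.413 -0.005  0.639]   total [-0.41 -0.    0.64]
from [ 0.5944 -0.1607  0.125 ] 179.1 w 0.0173 F [-0.  -0.8 -0.1] t 46.7 world d [ 0.0178 -0.0003 -0.0266]
  1 x turn -0.0038
  2 x shift [-0.356 -0.002  0.532]   total [-0.71 -0.    1.06]
```

move_arm(
  deltas=[
    [-0.9, -0.1, 0, 0.16, 0],
    [-0.9, -0.1, 0, 0.16, 0],
    [-0.9, -0.1, 0, 0.16, 0],
    [-0.9, -0.1, 0, 0.15, 0],
    [-0.9, -0.1, 0, 0.15, 0],
    [-0.9, -0.1, 0, 0.14, 0],
    [-0.9, -0.1, 0, 0.14, 0],
    [-0.9, 0, 0, 0, 0],
  ],
)

```text
time: 47.37
ee_pos: [0.6122, -0.1608, 0.098]
eef_rot: [0.008, 1.0, 0.0, -0.001]
ft_force: [0.4, 0.4, -0.6]
width: 0.0171
```

```bash
python3 - <<'E'
from h import *
for n in(17,):
    p=peg(0,n);plan(p[0]-.0345,p[1],p[2]-.001,179.4,-.6,order="ts")
E
```

```text
from [ 0.6122 -0.1608  0.098 ] 179.1 w 0.0171 F [ 0.4  0.4 -0.6] t 47.4 world d [-0.     -0.0001  0.0003]
  1 x turn -0.0034
  1 x shift [ 0.001 -0.006 -0.014]   total [ 0.   -0.01 -0.01]
```

Release (to ~39 mm opening), rise, then retreat.

move_arm(
  deltas=[
    [-0.1, 0, 0, 0, 0],
    [-0.1, 0, 0, 0, 0],
    [-0.1, 0, 0, 0, 0],
    [-0.1, 0, 0, 0, 0],
    [-0.1, 0, 0, 0, 0],
    [-0.1, 0, 0, 0, 0],
    [-0.1, 0, 0, -0.6, 0],
    [-0.1, 0, 0, -0.7, 0],
    [-0.1, 0, 0, -0.7, 0],
    [-0.1, 0, 0, -0.7, 0],
    [-0.1, 0.5, 0, 0, 0],
    [-0.1, 0.7, 0, 0, 0],
  ],
)

```text
time: 48.37
ee_pos: [0.5832, -0.1605, 0.1676]
eef_rot: [0.008, 1.0, -0.0, 0.001]
ft_force: [0.2, -0.5, -0.9]
width: 0.0393
```

move_arm(
  deltas=[
    [-0.1, 0.7, 0, 0, 0],
    [-0.1, 0.7, 0, 0, 0],
    [-0.1, 0.7, 0, 0, 0],
    [-0.1, 0.7, 0, 0, 0],
    [-0.1, 0.7, 0, 0, 0],
    [-0.1, 0.5, -0.5, 0, 0],
    [-0.1, 0, -0.7, 0, 0],
    [-0.1, 0, -0.7, 0, 0],
  ],
)

```text
time: 49.03
ee_pos: [0.4809, -0.2076, 0.167]
eef_rot: [0.008, 1.0, 0.0, 0.001]
ft_force: [0.8, -0.4, -0.1]
width: 0.0391
```

```bash
python3 - <<'E'
from h import *
print(pose()[:2])
im=cam("side");cv2.imwrite("pics/side5.png",im);crop(im,280,140,400,250,6,"b4")
im=cam("top");cv2.imwrite("pics/top5.png",im);crop(im,255,120,395,260,5,"b5")
E
```

```text
(array([ 0.4809275 , -0.20757841,  0.16704923]), np.float64(179.11087976191038))
```

View pics/b4.png

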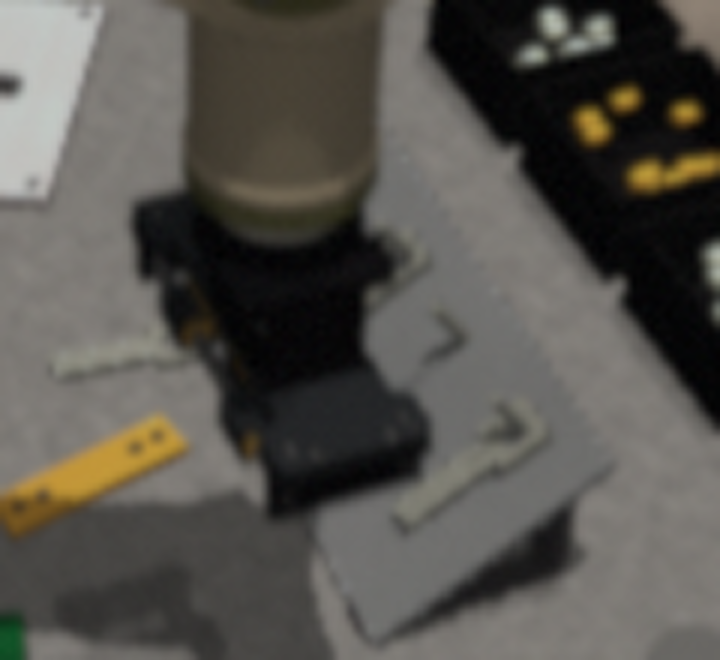

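View pics/b5.png

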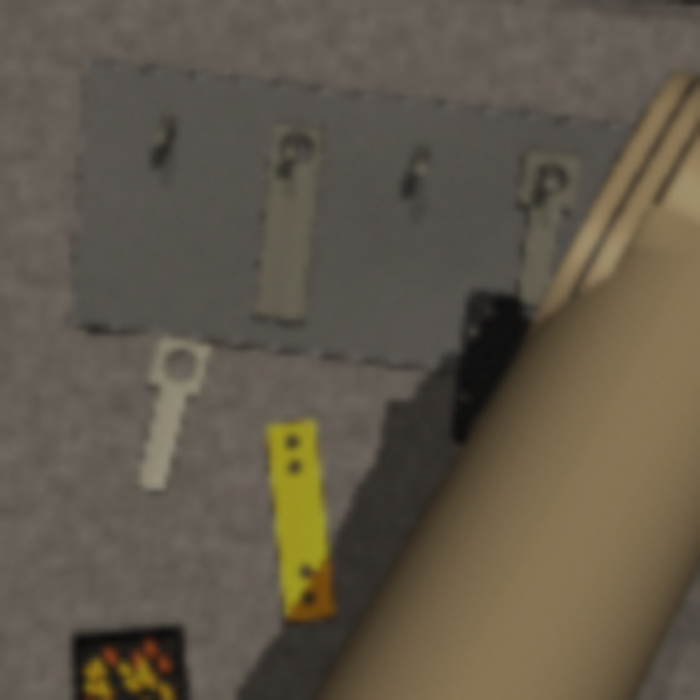

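```bash
python3 - <<'E'
from h import *
im=cv2.imread("pics/top5.png")
k=blob(im,276,184,302,224,"steel"); c,s,a,w=rect("top",k,.008); print(c,s,a)
x,e=fitmodel(w,TAG,[*c,np.radians(a if a<90 else a-180)]);d=np.array([np.cos(x[2]),np.sin(x[2])]);print(x[:2],np.degrees(x[2]),e,"eye",x[:2]+.0315*d)
for off in(-.005,):
  t=x[:2]+off*d;print(t)
  plan(*t,.1,np.degrees(x[2])+180,.2); plan(*t,.1,np.degrees(x[2]),.2)
E
```

```text
[0.50030945 0.05231643] [94.1 32.8] 172.29348754882812
[0.50003901 0.05137351] -5.748519658244521 0.9922100036990835 eye [0.5313806  0.04821839]
[0.49506415 0.05187432]
from [ 0.4807 -0.2102  0.167 ] 178.8 w 0.0391 F [-1.1  0.2  0.3] t 49.1 world d [ 0.0144  0.2621 -0.067 ]
  14 x shift [-0.026  0.75   0.191]   total [-0.36 10.49  2.68]
  1 x turn 0.0510
from [ 0.4807 -0.2102  0.167 ] 178.8 w 0.0391 F [-1.1  0.2  0.3] t 49.1 world d [ 0.0144  0.2621 -0.067 ]
  14 x shift [-0.026  0.75   0.191]   total [-0.36 10.49  2.68]
  28 x turn 0.0733
```

move_arm(
  deltas=[
    [0.2, -0.03, 0.75, 0.1, 0],
    [0.2, -0.03, 0.75, 0.1, 0],
    [0.2, -0.03, 0.75, 0.1, 0],
    [0.2, -0.03, 0.75, 0.1, 0],
    [0.2, -0.03, 0.75, 0.1, 0],
    [0.2, -0.03, 0.75, 0.1, 0],
    [0.2, -0.03, 0.75, 0.1, 0],
    [0.2, -0.03, 0.75, 0.1, 0],
    [0.2, -0.03, 0.75, 0.1, 0],
    [0.2, -0.03, 0.75, 0.1, 0],
    [0.2, -0.03, 0.75, 0.1, 0],
    [0.2, -0.03, 0.75, 0.1, 0],
  ],
)

```text
time: 50.13
ee_pos: [0.4941, 0.0192, 0.1365]
eef_rot: [0.008, 1.0, 0.0, 0.0]
ft_force: [0.3, 0.5, -0.1]
width: 0.0519
```

move_arm(
  deltas=[
    [0.2, -0.03, 0.75, 0.2, 0.05],
    [0.2, -0.03, 0.75, 0.2, 0],
    [0.2, -0.03, 0.3, 0.2, 0],
    [0.2, 0, 0, 0.2, 0],
    [0.2, 0, 0, 0, 0],
  ],
)

```text
time: 50.55
ee_pos: [0.4985, 0.0623, 0.1154]
eef_rot: [0.047, 0.999, -0.0, -0.001]
ft_force: [0.3, -1.2, 1.2]
width: 0.0522
```

```bash
python3 - <<'E'
from h import *
plan(.4951,.0519,.1,174.25,.2,order="ts")
im=cam("side");crop(im,260,140,390,260,6,"a2")
E
```

```text
from [0.4985 0.0623 0.1154] 174.6 w 0.0522 F [ 0.3 -1.2  1.2] t 50.5 world d [-0.0034 -0.0104 -0.0154]
  1 x turn 0.0041
  1 x shift [ 0.094 -0.426  0.618]   total [ 0.09 -0.43  0.62]
```

View pics/a2.png

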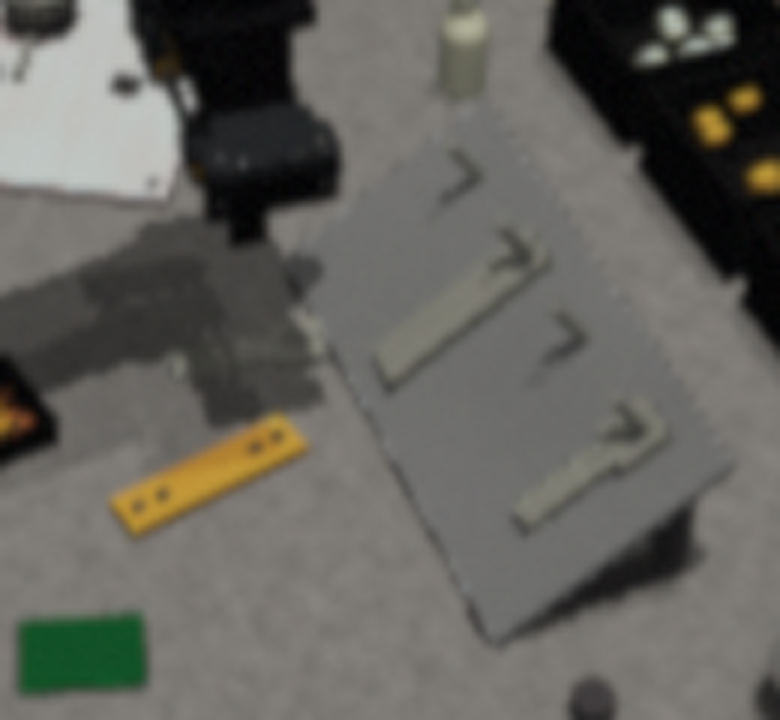

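move_arm(
  deltas=[
    [0.2, 0.05, -0.22, 0, 0.004],
    [0.2, 0.04, -0.21, 0, 0],
    [0.2, 0, 0, 0.6, 0],
    [0.2, 0, 0, 0.7, 0],
    [0.2, 0, 0, 0.7, 0],
    [0.2, 0, 0, 0.7, 0],
    [0.2, 0, 0, 0.6, 0],
    [0.2, 0, 0, 0.5, 0],
    [0.2, 0, 0, 0.35, 0],
    [0.2, 0, 0, 0, 0],
  ],
)

```text
time: 51.43
ee_pos: [0.4947, 0.0514, 0.0115]
eef_rot: [0.051, 0.999, -0.0, -0.001]
ft_force: [-0.7, -1.0, 0.4]
width: 0.0523
```

```bash
python3 - <<'E'
from h import *
plan(.4951,.0519,.001,174.25,.2,order="ts")
E
```

```text
from [0.4947 0.0514 0.0115] 174.2 w 0.0523 F [-0.7 -1.   0.4] t 51.4 world d [ 0.0004  0.0005 -0.0105]
  1 x shift [-0.014  0.022  0.422]   total [-0.01  0.02  0.42]
```

move_arm(
  deltas=[
    [0.2, 0, 0, 0.2, 0],
    [0.2, 0, 0, 0.2, 0],
    [0.2, 0, 0, 0, 0],
    [-0.9, 0, 0, 0, 0],
    [-0.9, 0, 0, 0, 0],
    [-0.9, 0, 0, 0, 0],
    [-0.9, 0, 0, 0, 0],
    [-0.9, 0, 0, 0, 0],
    [-0.9, 0, 0, 0, 0],
    [-0.9, 0, 0, 0, 0],
  ],
)

```text
time: 52.27
ee_pos: [0.4958, 0.0526, 0.0029]
eef_rot: [0.05, 0.999, 0.0, 0.0]
ft_force: [0.4, -0.3, 0.5]
width: 0.0169
```

```bash
python3 - <<'E'
from h import *
p,a,s=pose();print(p.round(4),a,s["width"],s["ft_force"].round(1))
d=np.array([np.cos(np.radians(-5.75)),np.sin(np.radians(-5.75))])
print("eye dist",.0315-(p[:2]-np.array([.50004,.05137]))@d)
E
```

```text
[0.4958 0.0526 0.0029] 174.2224251059797 0.016927874020928074 [ 0.4 -0.3  0.5]
eye dist 0.03588602293799577
```

move_arm(
  deltas=[
    [-0.9, 0.3, 0, -0.03, 0],
    [-0.9, 0.3, 0, -0.1, 0],
    [-0.9, 0, 0, -0.5, 0],
    [-0.9, 0, 0, -0.8, 0],
    [-0.9, 0, 0, -0.8, 0],
    [-0.9, 0, 0, -0.8, 0],
    [-0.9, 0, 0, -0.8, 0],
    [-0.9, 0, 0, -0.8, 0],
    [-0.9, 0, 0, -0.8, 0],
    [-0.9, 0, 0, -0.8, 0],
    [-0.9, 0, 0, -0.3, 0],
    [-0.9, 0, 0, 0, 0],
  ],
)

```text
time: 53.27
ee_pos: [0.4812, 0.0544, 0.1675]
eef_rot: [0.05, 0.999, 0.001, 0.001]
ft_force: [0.5, 0.6, -0.9]
width: 0.0169
```

```bash
python3 - <<'E'
from h import *
p=peg(3,48)
plan(p[0]-.0359,p[1],.155,179.4,.2)
im=cam("side");crop(im,260,120,390,240,6,"a3")
E
```

```text
from [0.4812 0.0544 0.1675] 174.2 w 0.0169 F [ 0.5  0.6 -0.9] t 53.3 world d [ 0.1141  0.0098 -0.0125]
  6 x shift [-0.751  0.142  0.083]   total [-4.5   0.85  0.5 ]
  1 x turn -0.0575
```

View pics/a3.png

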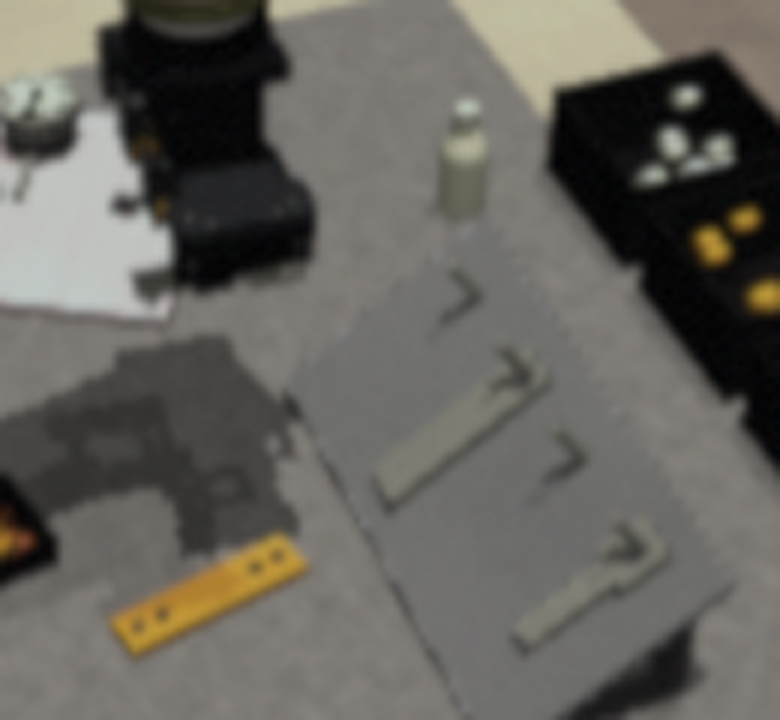

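move_arm(
  deltas=[
    [-0.9, -0.75, 0.14, 0.08, -0.0575],
    [-0.9, -0.7, 0.1, 0.08, 0],
    [-0.9, -0.7, 0.1, 0.08, 0],
    [-0.9, -0.7, 0.1, 0.08, 0],
    [-0.9, -0.7, 0.1, 0.08, 0],
    [-0.9, -0.7, 0.1, 0.08, 0],
    [-0.9, 0, 0, 0, 0],
    [-0.9, 0, 0, 0, 0],
  ],
)

```text
time: 53.98
ee_pos: [0.5866, 0.0671, 0.1517]
eef_rot: [0.005, 1.0, -0.001, -0.002]
ft_force: [-0.3, -0.0, -2.1]
width: 0.017
```

```bash
python3 - <<'E'
from h import *
p=peg(3,48)
plan(p[0]-.0359,p[1],p[2]-.001,179.4,.2,order="ts")
E
```

```text
from [0.5866 0.0671 0.1517] 179.4 w 0.017 F [-0.3 -0.  -2.1] t 54.0 world d [ 0.0087 -0.0029 -0.0279]
  2 x shift [-0.175 -0.056  0.559]   total [-0.35 -0.11  1.12]
```

move_arm(
  deltas=[
    [-0.9, -0.18, -0.06, 0, 0],
    [-0.9, -0.17, -0.06, 0, 0],
    [-0.9, 0, 0, 0.35, 0],
    [-0.9, 0, 0, 0.35, 0],
    [-0.9, 0, 0, 0.35, 0],
    [-0.9, 0, 0, 0, 0],
    [-0.9, 0, 0, 0, 0],
  ],
)

```text
time: 54.57
ee_pos: [0.5954, 0.0642, 0.1268]
eef_rot: [0.005, 1.0, -0.0, -0.001]
ft_force: [-0.1, 0.3, -0.4]
width: 0.0171
```

```bash
python3 - <<'E'
from h import *
for n in (48,17):
  p=peg(3,n); plan(p[0]-.0359,p[1],p[2]-.001,179.4,.2,order="ts")
E
```

```text
from [0.5954 0.0642 0.1268] 179.4 w 0.0171 F [-0.1  0.3 -0.4] t 54.6 world d [-0.0001  0.     -0.0031]
  1 x shift [0.004 0.001 0.123]   total [0.   0.   0.12]
from [0.5954 0.0642 0.1268] 179.4 w 0.0171 F [-0.1  0.3 -0.4] t 54.6 world d [ 0.0177 -0.0002 -0.0285]
  2 x shift [-0.354  0.     0.57 ]   total [-0.71  0.    1.14]
```

move_arm(
  deltas=[
    [-0.9, 0, 0, 0.12, 0],
    [-0.9, -0.1, 0, 0.15, 0],
    [-0.9, -0.1, 0, 0.15, 0],
    [-0.9, -0.1, 0, 0.15, 0],
    [-0.9, -0.1, 0, 0.15, 0],
    [-0.9, -0.1, 0, 0.15, 0],
    [-0.9, -0.1, 0, 0.14, 0],
    [-0.9, -0.1, 0, 0.13, 0],
    [-0.9, 0, 0, 0, 0],
  ],
)

```text
time: 55.32
ee_pos: [0.6137, 0.0639, 0.0984]
eef_rot: [0.005, 1.0, -0.0, -0.0]
ft_force: [-0.8, 0.1, -1.3]
width: 0.0169
```

```bash
python3 - <<'E'
from h import *
for n in (17,):
  p=peg(3,n); plan(p[0]-.0359,p[1],p[2]-.001,179.4,.2,order="ts")
E
```

```text
from [0.6137 0.0639 0.0984] 179.4 w 0.0169 F [-0.8  0.1 -1.3] t 55.3 world d [-0.0006  0.0001 -0.    ]
  1 x shift [0.024 0.003 0.001]   total [0.02 0.   0.  ]
```

move_arm(
  deltas=[
    [-0.1, 0, 0, 0, 0],
    [-0.1, 0, 0, 0, 0],
    [-0.1, 0, 0, 0, 0],
    [-0.1, 0, 0, 0, 0],
    [-0.1, 0, 0, 0, 0],
    [-0.1, 0, 0, 0, 0],
    [-0.1, 0, 0, -0.6, 0],
    [-0.1, 0, 0, -0.7, 0],
    [-0.1, 0, 0, -0.7, 0],
    [-0.1, 0, 0, -0.7, 0],
    [-0.1, 0.5, 0, 0, 0],
    [-0.1, 0.7, 0, 0, 0],
  ],
)

```text
time: 56.32
ee_pos: [0.5846, 0.0642, 0.1679]
eef_rot: [0.005, 1.0, 0.0, 0.001]
ft_force: [-0.4, -0.3, -0.2]
width: 0.0389
```

move_arm(
  deltas=[
    [-0.1, 0.7, 0, 0, 0],
    [-0.1, 0.7, 0, 0, 0],
    [-0.1, 0.7, 0, 0, 0],
    [-0.1, 0.7, -0.4, 0, 0],
    [-0.1, 0.7, -0.5, 0, 0],
    [-0.1, 0.5, -0.7, 0, 0],
    [-0.1, 0, -0.7, 0, 0],
    [-0.1, 0, -0.7, 0, 0],
    [-0.1, 0, -0.7, 0, 0],
    [-0.1, 0, -0.7, 0, 0],
    [-0.1, 0, -0.7, 0, 0],
    [-0.1, 0, -0.7, 0, 0],
  ],
)

```text
time: 57.32
ee_pos: [0.4821, -0.0805, 0.167]
eef_rot: [0.005, 1.0, 0.0, 0.0]
ft_force: [-0.4, 0.7, 0.6]
width: 0.0389
```

```bash
python3 - <<'E'
from h import *
print(pose()[:2])
im=cam("side");cv2.imwrite("pics/side6.png",im);crop(im,260,140,390,250,6,"a4")
im=cam("top");cv2.imwrite("pics/top6.png",im);crop(im,255,120,395,260,5,"a5")
E
```

```text
(array([ 0.48207469, -0.08049872,  0.16701394]), np.float64(179.3960217201522))
```

View pics/a4.png

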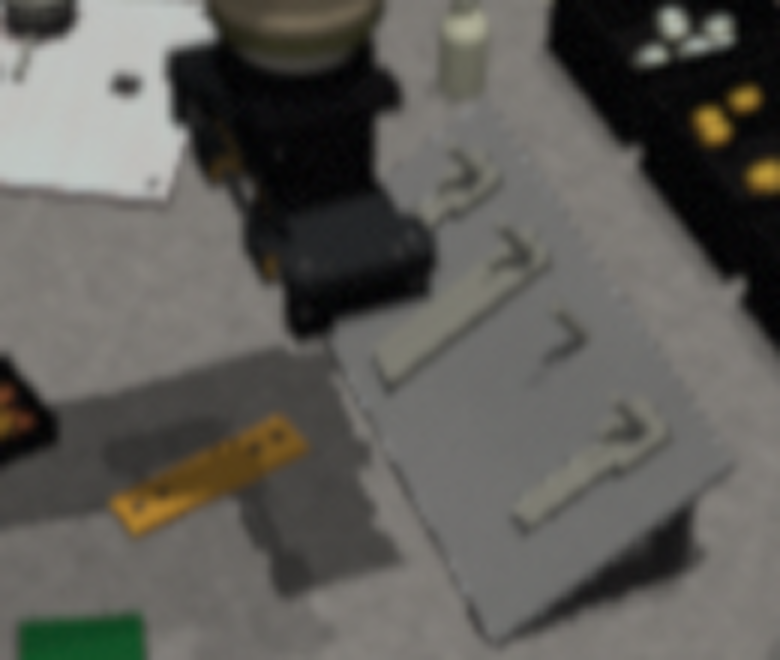

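View pics/a5.png

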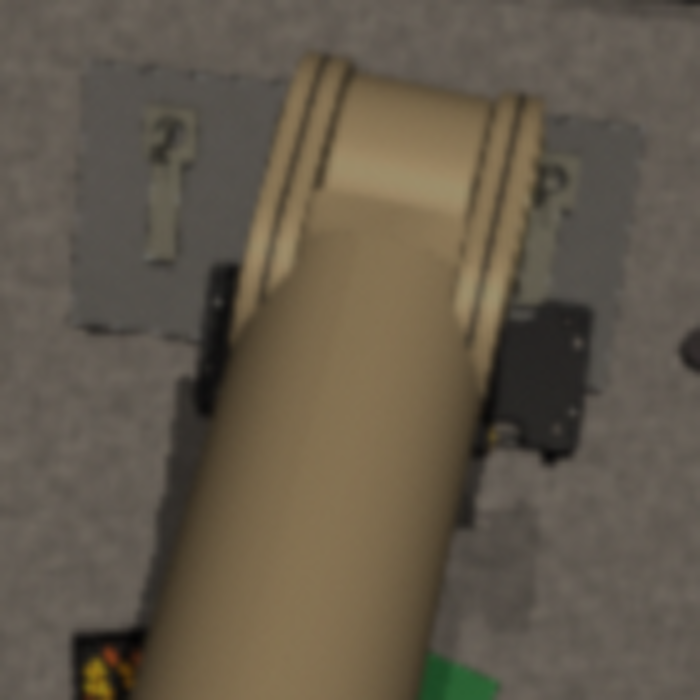

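```bash
python3 - <<'E'
from h import *
im=cv2.imread("pics/top5.png")
k=blob(im,302,198,326,250,"brass"); c,s,a,w=rect("top",k,.010); print("bar",c,s,a,fitmodel(w,BAR,[*c,np.radians(a)]))
plan(.4497,-.0345,.1,192.3,.4)
E
```

```text
bar [ 0.44338986 -0.03650606] [123.2  32.8] 12.250662803649902 (array([ 0.44338023, -0.03606332,  0.22057585]), np.float64(0.7985163195099231))
from [ 0.4819 -0.0826  0.1671] 179.2 w 0.039 F [ 0.2  0.4 -0.5] t 57.4 world d [-0.0322  0.0481 -0.0671]
  5 x shift [0.263 0.381 0.536]   total [1.31 1.9  2.68]
  2 x turn -0.0730
```

move_arm(
  deltas=[
    [0.4, 0.26, 0.38, 0.3, 0],
    [0.4, 0.26, 0.38, 0.3, 0],
    [0.4, 0.26, 0.38, 0.3, 0],
    [0.4, 0.26, 0.38, 0.3, 0],
    [0.4, 0.26, 0.38, 0.3, 0],
    [0.4, 0, 0, 0.3, -0.073],
    [0.4, 0, 0, 0.3, -0.073],
    [0.4, 0, 0, 0, 0],
    [0.4, 0, 0, 0, 0],
  ],
)

```text
time: 58.17
ee_pos: [0.4498, -0.0314, 0.1141]
eef_rot: [-0.108, 0.994, 0.0, -0.0]
ft_force: [-0.5, -1.3, 0.1]
width: 0.0605
```

```bash
python3 - <<'E'
from h import *
plan(.4497,-.0345,.03,192.3,.4,order="ts")
E
```

```text
from [ 0.4498 -0.0314  0.1141] 192.4 w 0.0605 F [-0.5 -1.3  0.1] t 58.2 world d [-0.0001 -0.0031 -0.0841]
  5 x shift [ 0.006 -0.024  0.673]   total [ 0.03 -0.12  3.36]
```

move_arm(
  deltas=[
    [0.4, 0.03, -0.12, 0.5, 0],
    [0.4, 0, 0, 0.7, 0],
    [0.4, 0, 0, 0.7, 0],
    [0.4, 0, 0, 0.7, 0],
    [0.4, 0, 0, 0.7, 0],
    [0.4, 0, 0, 0.5, 0],
    [0.4, 0, 0, 0.4, 0],
    [0.4, 0, 0, 0, 0],
  ],
)

```text
time: 58.83
ee_pos: [0.4492, -0.0348, 0.008]
eef_rot: [-0.108, 0.994, -0.0, -0.001]
ft_force: [-0.6, 0.4, 0.9]
width: 0.0609
```

```bash
python3 - <<'E'
from h import *
plan(.4497,-.0345,.002,192.3,.4,order="ts")
im=cam("side");crop(im,260,160,360,260,6,"br1")
E
```

```text
from [ 0.4492 -0.0348  0.008 ] 192.4 w 0.0609 F [-0.6  0.4  0.9] t 58.8 world d [ 0.0005  0.0003 -0.006 ]
  1 x shift [-0.023  0.007  0.24 ]   total [-0.02  0.01  0.24]
```

View pics/br1.png

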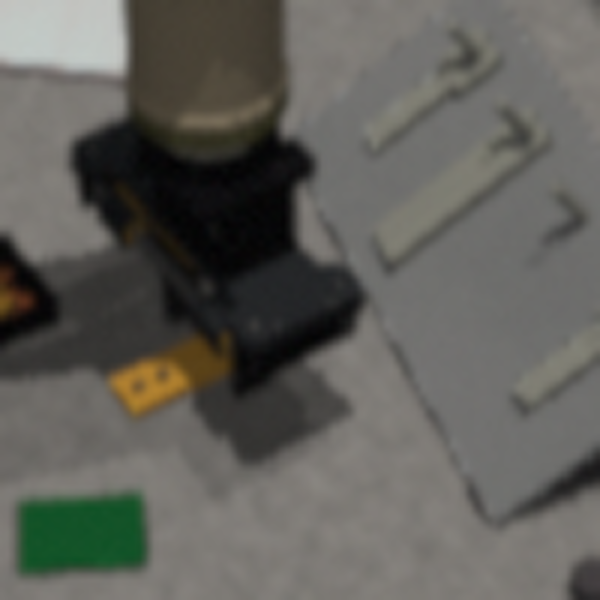

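move_arm(
  deltas=[
    [0.4, 0, 0, 0.12, 0],
    [0.4, 0, 0, 0.12, 0],
    [0.4, 0, 0, 0, 0],
    [-0.6, 0, 0, 0, 0],
    [-0.6, 0, 0, 0, 0],
    [-0.6, 0, 0, 0, 0],
    [-0.6, 0, 0, 0, 0],
    [-0.6, 0, 0, 0, 0],
    [-0.6, 0, 0, 0, 0],
    [-0.6, 0, 0, 0, 0],
  ],
)

```text
time: 59.72
ee_pos: [0.4501, -0.0348, 0.0033]
eef_rot: [-0.109, 0.994, 0.0, 0.0]
ft_force: [-0.1, 0.6, 0.9]
width: 0.0295
```

move_arm(
  deltas=[
    [-0.6, 0, 0, -0.4, 0],
    [-0.6, 0, 0, -0.6, 0],
    [-0.6, 0, 0, -0.6, 0],
    [-0.6, 0, 0, -0.6, 0],
    [-0.6, 0, 0, -0.6, 0],
    [-0.6, 0, 0, -0.6, 0],
    [-0.6, 0, 0, 0, 0],
  ],
)

```text
time: 60.3
ee_pos: [0.4516, -0.0349, 0.0912]
eef_rot: [-0.109, 0.994, 0.0, 0.002]
ft_force: [0.9, -0.5, -2.5]
width: 0.0293
```

```bash
python3 - <<'E'
from h import *
t=CO-.006*CY-.012*CX-.012*CY
plan(*t,.08,149,.4)
im=cam("side");crop(im,260,160,360,260,6,"br2")
E
```

```text
from [ 0.4516 -0.0349  0.0912] 192.5 w 0.0293 F [ 0.9 -0.5 -2.5] t 60.3 world d [ 0.021   0.3324 -0.0112]
  17 x shift [-0.218  0.753  0.026]   total [-3.7  12.8   0.45]
  7 x turn 0.0691
```

View pics/br2.png

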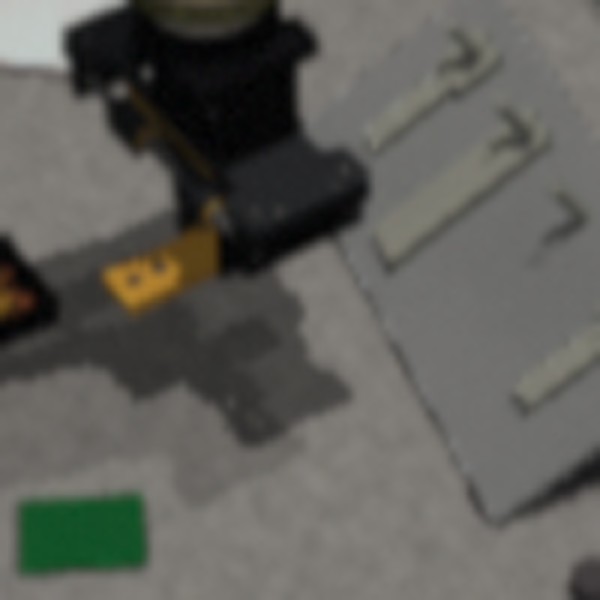

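move_arm(
  deltas=[
    [-0.6, -0.22, 0.75, 0, 0],
    [-0.6, -0.22, 0.75, 0, 0],
    [-0.6, -0.22, 0.75, 0, 0],
    [-0.6, -0.22, 0.75, 0, 0],
    [-0.6, -0.22, 0.75, 0, 0],
    [-0.6, -0.22, 0.75, 0, 0],
    [-0.6, -0.22, 0.75, 0, 0],
    [-0.6, -0.22, 0.75, 0, 0],
    [-0.6, -0.22, 0.75, 0, 0],
    [-0.6, -0.22, 0.75, 0, 0],
    [-0.6, -0.22, 0.75, 0, 0],
    [-0.6, -0.22, 0.75, 0, 0],
  ],
)

```text
time: 61.35
ee_pos: [0.4649, 0.1997, 0.087]
eef_rot: [-0.109, 0.994, -0.0, -0.001]
ft_force: [0.6, -0.1, -2.9]
width: 0.029
```

move_arm(
  deltas=[
    [-0.6, -0.22, 0.75, 0, 0],
    [-0.6, -0.22, 0.75, 0, 0],
    [-0.6, -0.22, 0.75, 0, 0],
    [-0.6, -0.22, 0.75, 0, 0],
    [-0.6, -0.22, 0.75, 0, 0.069],
    [-0.6, 0, 0, 0, 0.069],
    [-0.6, 0, 0, 0, 0.069],
    [-0.6, 0, 0, 0, 0.069],
    [-0.6, 0, 0, 0, 0.069],
    [-0.6, 0, 0, 0, 0.069],
    [-0.6, 0, 0, 0, 0.069],
    [-0.6, 0, 0, 0, 0],
  ],
)

```text
time: 62.35
ee_pos: [0.4715, 0.2961, 0.087]
eef_rot: [0.269, 0.963, -0.001, -0.001]
ft_force: [0.5, -0.2, -2.1]
width: 0.0295
```

```bash
python3 - <<'E'
from h import *
comp()
t=CO-.006*CY-.012*CX-.012*CY
plan(*t,.02,149,.4,order="ts")
E
```

```text
comp xy mm -13.7 -17.7 z 0.087 psi 148.8 w 0.0295 Fx,Fy,Fz comp 0.1 -0.6 -2.1 t 62.35
from [0.4715 0.2961 0.087 ] 148.8 w 0.0295 F [ 0.5 -0.2 -2.1] t 62.4 world d [ 0.0011  0.0013 -0.067 ]
  4 x shift [-0.003  0.017  0.67 ]   total [-0.01  0.07  2.68]
```

move_arm(
  deltas=[
    [-0.6, 0, 0.05, 0.4, 0],
    [-0.6, 0, 0, 0.6, 0],
    [-0.6, 0, 0, 0.6, 0],
    [-0.6, 0, 0, 0.6, 0],
    [-0.6, 0, 0, 0.5, 0],
    [-0.6, 0, 0, 0, 0],
  ],
)

```text
time: 62.85
ee_pos: [0.4709, 0.2963, 0.0173]
eef_rot: [0.265, 0.964, -0.002, -0.001]
ft_force: [-1.5, -0.5, -3.1]
width: 0.0293
```

```bash
python3 -c "
from h import *
comp()"
```

```text
comp xy mm -13.8 -17.2 z 0.0173 psi 149.2 w 0.0293 Fx,Fy,Fz comp -1.1 1.0 -3.1 t 62.85
```

Near the plate. Lower 1.5 mm, then go +x (tool y) in steps.

move_arm(
  deltas=[
    [-0.6, 0, 0, 0.05, 0],
    [-0.6, 0, 0.15, 0, 0],
    [-0.6, 0, 0.15, 0, 0],
    [-0.6, 0, 0.15, 0, 0],
    [-0.6, 0, 0.06, 0, 0],
    [-0.6, 0, 0, 0, 0],
  ],
)

```text
time: 63.35
ee_pos: [0.479, 0.3078, 0.0196]
eef_rot: [0.267, 0.964, -0.001, -0.0]
ft_force: [-3.5, -4.1, 0.1]
width: 0.0295
```

```bash
python3 -c "
from h import *
comp()"
```

```text
comp xy mm 0.2 -18.3 z 0.0196 psi 149.1 w 0.0295 Fx,Fy,Fz comp -5.3 0.9 0.1 t 63.35
```

move_arm(
  deltas=[
    [-0.6, 0, -0.06, 0, 0],
    [-0.6, 0, 0, 0.09, 0],
    [-0.6, 0, 0, 0.08, 0],
    [-0.6, 0, 0, 0, 0],
    [-0.6, 0, 0, 0, 0],
  ],
)

```text
time: 63.77
ee_pos: [0.4787, 0.3076, 0.0154]
eef_rot: [0.267, 0.964, 0.0, 0.0]
ft_force: [0.3, -0.3, -1.7]
width: 0.0295
```

```bash
python3 -c "
from h import *
comp()"
```

```text
comp xy mm -0.1 -18.1 z 0.0154 psi 149.1 w 0.0295 Fx,Fy,Fz comp -0.2 -0.4 -1.7 t 63.77
```

Seated height. Push +x then +y (expected home y ≈ −6.5).

move_arm(
  deltas=[
    [-0.6, 0, 0.08, 0.01, 0],
    [-0.6, 0.15, 0, 0, 0],
    [-0.6, 0.15, 0, 0, 0],
    [-0.6, 0.12, 0, 0, 0],
    [-0.6, 0, 0, 0, 0],
  ],
)

```text
time: 64.18
ee_pos: [0.4715, 0.3122, 0.0154]
eef_rot: [0.267, 0.964, -0.001, 0.001]
ft_force: [0.4, -9.2, 4.4]
width: 0.0292
```

```bash
python3 -c "
from h import *
comp()"
```

```text
comp xy mm 0.2 -9.5 z 0.0154 psi 149.0 w 0.0292 Fx,Fy,Fz comp -7.7 -5.1 4.4 t 64.18
```

move_arm(
  deltas=[
    [-0.6, 0.08, 0, -0.02, 0],
    [-0.6, 0.06, 0, 0, 0],
    [-0.6, 0, 0, 0, 0],
  ],
)

```text
time: 64.43
ee_pos: [0.4679, 0.3144, 0.0154]
eef_rot: [0.267, 0.964, -0.001, 0.0]
ft_force: [-0.4, -8.3, 1.4]
width: 0.0297
```

```bash
python3 -c "
from h import *
comp()"
```

```text
comp xy mm 0.1 -5.3 z 0.0154 psi 149.0 w 0.0297 Fx,Fy,Fz comp -7.4 -4.0 1.4 t 64.43
```

move_arm(
  deltas=[
    [-0.6, 0.06, 0, 0, 0],
    [-0.6, 0, 0, 0, 0],
    [-0.6, 0, 0, 0, 0],
  ],
)

```text
time: 64.68
ee_pos: [0.4674, 0.3147, 0.0154]
eef_rot: [0.267, 0.964, -0.001, 0.001]
ft_force: [2.5, -8.0, 0.5]
width: 0.0289
```

```bash
python3 -c "
from h import *
comp()"
```

```text
comp xy mm 0.1 -4.7 z 0.0154 psi 149.0 w 0.0289 Fx,Fy,Fz comp -5.6 -6.3 0.5 t 64.68
```

move_arm(
  deltas=[
    [-0.6, 0.06, 0.03, 0, 0],
    [-0.6, 0, 0, 0, 0],
    [-0.6, 0.03, 0, 0, 0],
    [-0.6, 0, 0, 0, 0],
  ],
)

```text
time: 65.02
ee_pos: [0.4674, 0.3147, 0.0155]
eef_rot: [0.268, 0.963, -0.002, 0.002]
ft_force: [6.6, -13.5, -0.4]
width: 0.0291
```

```bash
python3 -c "
from h import *
comp()"
```

```text
comp xy mm 0.1 -4.7 z 0.0155 psi 148.9 w 0.0291 Fx,Fy,Fz comp -8.2 -12.6 -0.4 t 65.02
```

move_arm(
  deltas=[
    [-0.1, 0, 0, 0, 0],
    [-0.1, 0, 0, 0, 0],
    [-0.1, 0, 0, 0, 0],
    [-0.1, 0, 0, -0.5, 0],
    [-0.1, 0, 0, -0.6, 0],
    [-0.1, 0, 0, -0.6, 0],
    [-0.1, 0, 0, -0.6, 0],
    [-0.1, 0, 0, -0.6, 0],
    [-0.1, 0, 0, -0.6, 0],
    [-0.1, -0.5, 0, 0, 0],
    [-0.1, -0.7, 0, 0, 0],
    [-0.1, -0.7, -0.4, 0, 0],
  ],
)

```text
time: 66.02
ee_pos: [0.5013, 0.2874, 0.104]
eef_rot: [0.265, 0.964, 0.001, 0.0]
ft_force: [-0.5, 0.5, -0.0]
width: 0.0393
```

move_arm(
  deltas=[
    [-0.1, -0.5, -0.7, 0, 0],
    [-0.1, -0.4, -0.7, 0, 0],
    [-0.1, -0.4, -0.7, 0, 0],
    [-0.1, -0.4, -0.7, 0, 0],
    [-0.1, -0.4, -0.7, 0, 0],
    [-0.1, -0.4, -0.7, 0, 0],
    [-0.1, -0.4, -0.7, 0, 0],
    [-0.1, -0.4, -0.7, 0, 0],
    [-0.1, -0.4, -0.7, 0, 0],
    [-0.1, -0.4, -0.7, 0, 0],
    [-0.1, -0.4, -0.7, 0, 0],
    [-0.1, -0.4, -0.7, 0, 0],
  ],
)

```text
time: 67.02
ee_pos: [0.4977, 0.0415, 0.1034]
eef_rot: [0.267, 0.964, 0.0, 0.0]
ft_force: [0.5, -0.4, 0.3]
width: 0.0392
```

```bash
python3 - <<'E'
from h import *
print(pose()[:2])
im=cam("top");cv2.imwrite("pics/top7.png",im);crop(im,140,150,250,255,6,"f1");dial(im)
im=cam("side");cv2.imwrite("pics/side7.png",im);crop(im,210,110,340,220,6,"f2")
E
```

```text
(array([0.49774282, 0.04154229, 0.10343295]), np.float64(149.07566100581687))
8 13 peak 1.0 centroid 1.8 depth 34.0
13 17 peak 0.0 centroid 0.3 depth 43.0
17 20 peak -1.0 centroid -1.1 depth 62.0
20 23 peak -1.0 centroid -1.0 depth 83.0
```

View pics/f1.png

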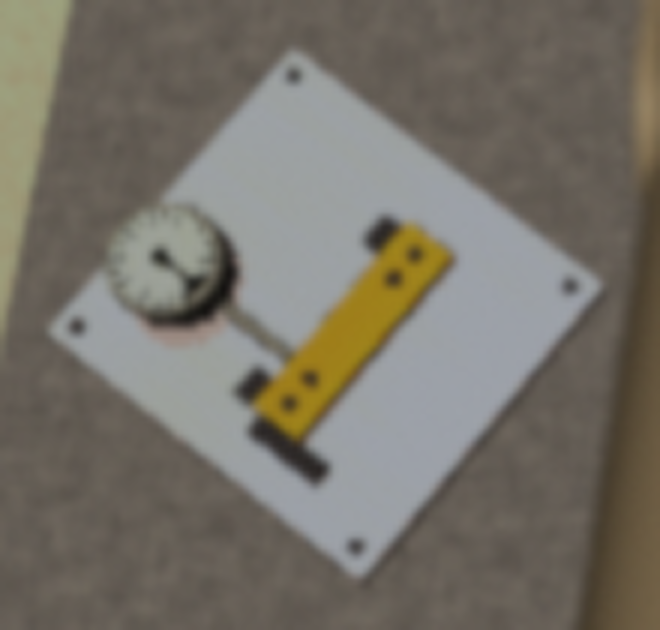

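View pics/f2.png

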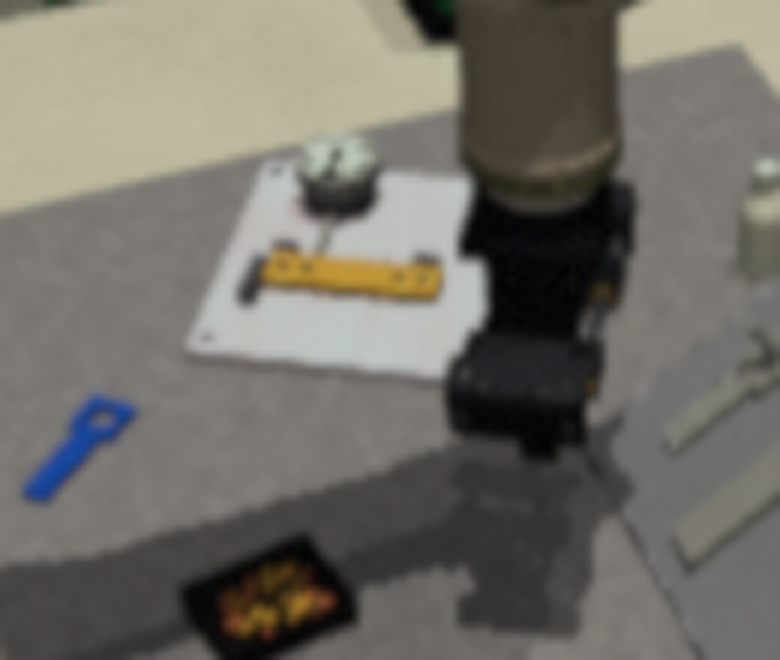

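```bash
python3 - <<'E'
from h import *
im=cv2.imread("pics/top7.png")
k=blob(im,175,180,222,230,"brass"); c,s,a,w=rect("top",k,.022); x,e=fitmodel(w,BAR,[*c,np.radians(a)])
d=x[:2]-CO;print("bar",s,e,"comp xy",d@CX*1000,d@CY*1000,"yaw",np.degrees(x[2])-149)
im1=cv2.imread("pics/top2.png")
# comparator plate fit on clean frame
k=blob(im,140,150,248,255,"steel");c,s,a,w=rect("top",k,.012);x,e=fitmodel(w,COMP,[.4633,.317,np.radians(59)]);print("comp",x[:2],np.degrees(x[2]),e)
c=cv2.resize(im[175:235,170:225],None,fx=11,fy=11,interpolation=cv2.INTER_CUBIC)
def draw(pts,z,col):
    P=np.array([[*(CO+CX*px/1000+CY*py/1000),z] for px,py in pts]);q=w2p("top",P);q=((q-[170,175]+.5)*11).astype(int);cv2.polylines(c,[q],True,col,1)
draw([(-15,-60),(15,-60),(15,60),(-15,60)],.022,(0,0,255))
for y0,y1 in((-55,-37),(43,61)): draw([(15,y0),(27,y0),(27,y1),(15,y1)],.022,(0,255,0))
draw([(-35,60),(9,60),(9,72),(-35,72)],.022,(255,0,0))
cv2.imwrite("pics/f3.png",c)
E
```

```text
bar [121.8  34.7] 1.1503362223079974 comp xy -1.6675247386434702 2.1922582880852044 yaw 0.05546958854009176
comp [0.46265164 0.31701073] 59.03326225372992 1.449472792620175
```

View pics/f3.png

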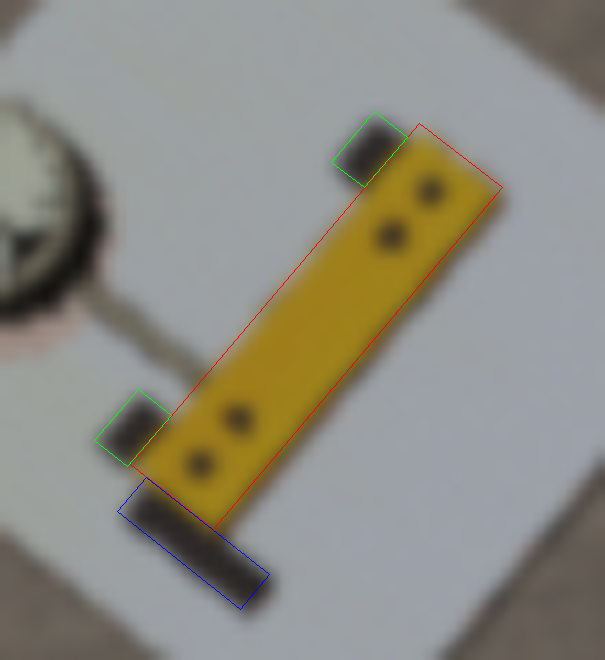

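```bash
python3 - <<'E'
from h import *
im=cv2.imread("pics/side7.png");crop(im,270,130,420,260,5,"f4")
E
```

```text
(no output)
```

View pics/f4.png

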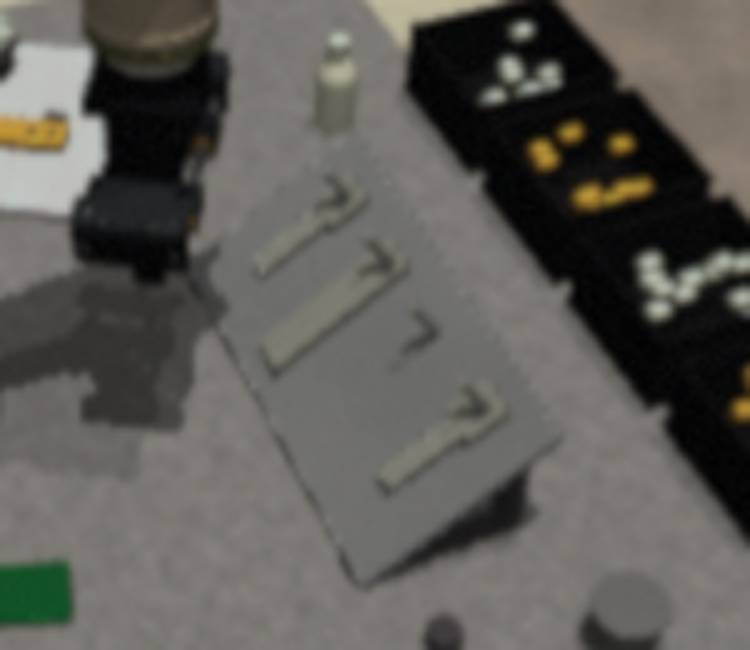

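```bash
python3 -c "
from bench import r
print(r.close_job(), r.read_state()['time'])"
```

```text
the job is handed in; nothing more can be done
the job is handed in; nothing more can be done
```

The check station is set up and the job is handed in after about 67 s; no verdict is reported.

- **Master and zero:** I laid the steel master home against all three stops. The force readings and pictures showed contact. With it there I turned the bezel to zero in two grips. The zero mark measured about +2° from the hand after the first and −2° after the second, on opposite sides of zero.
- **Rack:** The master hangs on peg 2. The two steel tags I found hang on pegs 3 and 0. The one now on peg 3 had been knocked aside during the run, so I measured it again before gripping it.
- **Brass bar:** It is in the nest, pushed until forces built up against both the back stops and the end stop.

**Last checks:**
- The side picture shows all three plates flat on the board.
- The top picture shows the bar touching all three stops and square to within 0.1°.
- The dial has not moved; it is still about −2° off against the 5° limit, and my reading is good to about 1.5°.
- The gripper was clear of everything.
- The bystanders I could see, and the purple and blue look-alikes, showed no sign of having moved; I judged this by eye, not by measurement.

**One disagreement:** The bar's outline measured about 2 mm from my estimated home position, just over the 2 mm limit in y (x −1.7 mm, y +2.2 mm). The stops showed a similar shift in the same picture, so I put it down to an error in my estimate of the comparator's position.

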